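# Lay up a row of power-bank cells

## Robot

A 6-joint arm with a two-finger parallel gripper is mounted at the origin on the work surface. World frame = base frame: x ahead of the robot, y to its left, z up, the work surface at z = 0. Lengths are in m, angles in rad, forces in N, time in s.
With the tool pointing down it reaches from about 0.35 to 0.975 m from the base axis. Payload 7.1 kg.
Tool frame: the origin (TCP) lies at the very end of the fingers, on their centre line; the grasp point (between the pads) lies 19 mm behind it; z points along the fingers, x is the direction in which the jaws open and shut, and the axes are right-handed (so a half turn about z gives the same grasp; the last joint's range is limited). The gripper opens to 88 mm and grips with 3 to 60 N. Pads are 20 mm wide; open, the fingers measure 115 mm over their backs; the gripper's body (75 mm by 178 mm) begins 61 mm behind the grasp point.
Start: joints at [1.281, 0.423, 1.63, -0, 1.089, -0.019], TCP at [0.167, 0.602, 0.223] pointing down, gripper open.
Joint ranges: [-3, 3], [-0.9, 2.11], [0.09, 2.58], [-1.31, 4.45], [0.11, 2.69], [-2.54, 2.54]. Speed limits (rad/s): [2.39, 2.39, 3.01, 3.14, 3.14, 3.14].

## Interface

Orientations are given as a unit quaternion [w, x, y, z].
In Python, from plant import readout, viewer, arm gives the robot as it stands.
- The arm moves only by the tool jog_arm, never from a script. Its argument "motion" is a list of rows, each a list of 7 numbers: the shift along the world's x, y, z in mm, then the turn, a rotation vector about the world's x, y, z in rad, then the finger opening in mm, from 0 to 87.8. In form: [[x, y, z, ax, ay, az, hand], ...]. A call has exactly 8 rows; each row is the pose to reach, as a shift and turn from the pose commanded when the call began; what a row does not reach only later rows make up. A row lasts 1/12 s, in which the tool goes at most 41.7 mm and 7.16 degrees, less where a joint would pass 70% of its speed; a pose out of reach is approached as far as the arm can. A call with a gripper value outside its range is refused whole. The fingers move at their own pace and stop on an object; "squeeze" is the grip in N (left out, the last holds). Time passes only in rows, so rows that repeat a pose let the fingers close, or fill a call up. It gives the time, the measured TCP pose, the force and the opening at its end, in the units of the state.
- readout.read_state(): the state, without advancing time (a new reading comes with each control period).
- viewer.camera(name): name is "side" or "top" or "wrist"; returns (picture, depth): 400x640x3 uint8, red, green, blue; 400x640 float32, m along the optical axis (not along the pixel's ray), 0 where there is no reading.
- viewer.camera_model(name): a dict with "intrinsics" (3x3 intrinsics, pixels), "rvec" (rotation vector, rad) and "tvec" (3), from world to camera coordinates, as OpenCV has them. Camera axes: x right, y down, z forward; pixel columns grow to the right and rows downward; lengths in m; the calibration is good to about 2 mm. The wrist camera is an equidistant fisheye: a pixel r from the principal point sees the ray r / f radians off the axis. A picture is of the moment at which its call begins: read the wrist's pose just before it. camera_model takes no time and is no camera call; for the wrist camera it gives the pose at the moment of the call.
- arm.hand_in(): hands the job in, once; it reports no verdict.
The state is a dict: "time_s": time; "joints": joint angles; "joint_velocities": joint speeds; "joint_torque": joint torques, N m; "tcp_pos": TCP position; "tool_rot": TCP orientation; "contact_force": force on the tool from outside, world axes, zero at the start; "ft_torque": the same for the moment, N m; "finger_gap": opening from 0.0 (shut) to 1.0 (fully open).
Only numpy, scipy, OpenCV 4.12 (cv2) and the standard library are available. Lean on these libraries where they do the work, as an engineer would, in place of code of your own. Each camera call takes 0.05 s, during which the arm holds its last target.

## Task

Get the loose cells ready for spot welding: roll them along the tray, never lifting them out, until they lie against the tray's stop wall as one closed row, each touching the next. Then take white spacers from the rack and slide one down between each pair of neighbouring cells, centred and right down on the tray plate so that it spreads them apart, leaving any spare spacer in the rack. Finally stand the steel block in the tray, centred, with its long side snug against the last cell so that the row cannot roll back, and leave everything else on the ledge where it is.

Things in the scene. Friction and masses are not known exactly. Their poses are not given: they have to be found in the camera images.
- tray_stop (a point): fixed aluminium cell tray, 92 x 231 mm, with a 4 mm base plate and a straight lane 76 mm wide and 215 mm long inside. Point: the middle of the stop wall's inner face, at the top of the base plate (z = 4 mm). The lane runs from here along this frame's -y for 215 mm to the lower rear wall; x runs across the lane. Walls above the plate: stop wall 20 mm, rear wall 13 mm, both 8 mm thick, two side rails 7 mm high and 4 mm thick
- cell_a_centre (a point): power-bank cell, a grey-sleeved cylinder 21 mm across and 70 mm long, lying in the tray across the lane, 70 g, rolls freely; point: its centre, 10.5 mm above the tray plate; x runs along its axis, y and z turn as it rolls. Present cells lie in the order a, b, c, d, e going away from the stop wall; always present
- cell_b_centre (a point): power-bank cell, a grey-sleeved cylinder 21 mm across and 70 mm long, lying in the tray across the lane, 70 g, rolls freely; point: its centre, 10.5 mm above the tray plate; x runs along its axis, y and z turn as it rolls. Present cells lie in the order a, b, c, d, e going away from the stop wall; absent in some starts
- cell_c_centre (a point): power-bank cell, a grey-sleeved cylinder 21 mm across and 70 mm long, lying in the tray across the lane, 70 g, rolls freely; point: its centre, 10.5 mm above the tray plate; x runs along its axis, y and z turn as it rolls. Present cells lie in the order a, b, c, d, e going away from the stop wall; absent in some starts
- cell_d_centre (a point): power-bank cell, a grey-sleeved cylinder 21 mm across and 70 mm long, lying in the tray across the lane, 70 g, rolls freely; point: its centre, 10.5 mm above the tray plate; x runs along its axis, y and z turn as it rolls. Present cells lie in the order a, b, c, d, e going away from the stop wall; absent in some starts
- cell_e_centre (a point): power-bank cell, a grey-sleeved cylinder 21 mm across and 70 mm long, lying in the tray across the lane, 70 g, rolls freely; point: its centre, 10.5 mm above the tray plate; x runs along its axis, y and z turn as it rolls. Present cells lie in the order a, b, c, d, e going away from the stop wall; always present; starts 1 to 5 mm short of the rear wall, too close for a finger to get behind it, so it is started by rolling it from above
- spacer_1_centre (a point): white acetal spacer blade standing upright in a slot of the black rack: 50 mm long (its x), 8 mm thick (its y), 46 mm tall, with a 12 mm thick grip rib over the top 13 mm and a lower edge rounded to a 4 mm wide flat; slippery sides, 24 g. Point: its centre, 23 mm above its lower edge. In the row it stands across the lane with its x along the cells, its lower edge on the tray plate and its rib well clear above the cells; it can be gripped by its two ends (50 mm) or by the rib
- spacer_2_centre (a point): white acetal spacer blade standing upright in a slot of the black rack: 50 mm long (its x), 8 mm thick (its y), 46 mm tall, with a 12 mm thick grip rib over the top 13 mm and a lower edge rounded to a 4 mm wide flat; slippery sides, 24 g. Point: its centre, 23 mm above its lower edge. In the row it stands across the lane with its x along the cells, its lower edge on the tray plate and its rib well clear above the cells; it can be gripped by its two ends (50 mm) or by the rib
- spacer_3_centre (a point): white acetal spacer blade standing upright in a slot of the black rack: 50 mm long (its x), 8 mm thick (its y), 46 mm tall, with a 12 mm thick grip rib over the top 13 mm and a lower edge rounded to a 4 mm wide flat; slippery sides, 24 g. Point: its centre, 23 mm above its lower edge. In the row it stands across the lane with its x along the cells, its lower edge on the tray plate and its rib well clear above the cells; it can be gripped by its two ends (50 mm) or by the rib
- spacer_4_centre (a point): white acetal spacer blade standing upright in a slot of the black rack: 50 mm long (its x), 8 mm thick (its y), 46 mm tall, with a 12 mm thick grip rib over the top 13 mm and a lower edge rounded to a 4 mm wide flat; slippery sides, 24 g. Point: its centre, 23 mm above its lower edge. In the row it stands across the lane with its x along the cells, its lower edge on the tray plate and its rib well clear above the cells; it can be gripped by its two ends (50 mm) or by the rib
- rack: fixed black slotted rack, 36 mm (x) x 152 mm (y), 23 mm high; four slots along its x, 38 mm apart, 10 mm wide, 17 mm deep, floor 6 mm above the ledge, one spacer in each, whose ends overhang the rack by 7 mm. Origin: centre of its underside
- keeper_centre (a point): plain steel block, 40 mm long (x), 25 mm wide (y), 30 mm tall, 235 g, standing on the ledge beside the rear end of the tray. Point: its centre, 15 mm above its underside
- rear_panel: smoky glass phone rear panel lying flat, 72 (x) x 150 (y) x 4 mm; origin: centre of its underside; leave alone
- phone_case: cracked navy phone case lying open side up, 77 (x) x 156 (y) x 11 mm; origin: centre of its underside; leave alone
- bank_shell: white half shell of a power bank, 86 (x) x 146 (y) x 13 mm, open side up; origin: centre of its underside; leave alone
- pry_tool: orange triangular pry tool lying flat, about 35 mm a side, 4 mm thick; origin: centre of its underside; leave alone
- screwdriver: screwdriver lying on the ledge, 150 mm long along its x; leave alone
- strip_coil: coil of nickel strip lying flat, 72 mm across, 10 mm high; origin: centre of its underside; leave alone
Not all that is in view belongs to the job. Leave any red look-alike of the part that bears spacer_2_centre alone.

How it is judged:
On the way:
1. all the cells lie against the stop wall as one closed row, each touching the next, before any spacer goes in (y of cell_a_centre in the frame of tray_stop above -0.0135 m and (distance between cell_a_centre and cell_b_centre below 0.0235 m or distance between cell_a_centre and cell_c_centre below 0.0235 m) and (distance between cell_b_centre and cell_c_centre below 0.0235 m or distance between cell_b_centre and cell_d_centre below 0.0235 m) and distance between cell_c_centre and cell_d_centre below 0.0235 m and (distance between cell_e_centre and cell_c_centre below 0.0235 m or distance between cell_e_centre and cell_d_centre below 0.0235 m)), for 0.2 s.
At the end, for the whole second after the job is handed in: First cell within 3 mm of the stop wall; an upright spacer down on the plate (4 mm) between each two neighbouring cells, 3 mm from touching at most; spare spacer within 15 mm of its start; block on the plate, square (0.15 rad), within 4 mm of the last cell; both within 12 mm of mid-lane; at rest (y of cell_a_centre in the frame of tray_stop above -0.0135 m and ((distance between spacer_1_centre and cell_a_centre below 0.0215 m and (distance between spacer_1_centre and cell_b_centre below 0.0215 m or distance between spacer_1_centre and cell_c_centre below 0.0215 m) and height (world z) of spacer_1_centre below 0.031 m and angle between spacer_1_centre's own z axis and vertical below 0.2 rad and x of spacer_1_centre in the frame of tray_stop between -0.012 and 0.012 m) or (distance between spacer_2_centre and cell_a_centre below 0.0215 m and (distance between spacer_2_centre and cell_b_centre below 0.0215 m or distance between spacer_2_centre and cell_c_centre below 0.0215 m) and height (world z) of spacer_2_centre below 0.031 m and angle between spacer_2_centre's own z axis and vertical below 0.2 rad and x of spacer_2_centre in the frame of tray_stop between -0.012 and 0.012 m) or (distance between spacer_3_centre and cell_a_centre below 0.0215 m and (distance between spacer_3_centre and cell_b_centre below 0.0215 m or distance between spacer_3_centre and cell_c_centre below 0.0215 m) and height (world z) of spacer_3_centre below 0.031 m and angle between spacer_3_centre's own z axis and vertical below 0.2 rad and x of spacer_3_centre in the frame of tray_stop between -0.012 and 0.012 m) or (distance between spacer_4_centre and cell_a_centre below 0.0215 m and (distance between spacer_4_centre and cell_b_centre below 0.0215 m or distance between spacer_4_centre and cell_c_centre below 0.0215 m) and height (world z) of spacer_4_centre below 0.031 m and angle between spacer_4_centre's own z axis and vertical below 0.2 rad and x of spacer_4_centre in the frame of tray_stop between -0.012 and 0.012 m)) and ((distance between spacer_1_centre and cell_b_centre below 0.0215 m and (distance between spacer_1_centre and cell_c_centre below 0.0215 m or distance between spacer_1_centre and cell_d_centre below 0.0215 m) and height (world z) of spacer_1_centre below 0.031 m and angle between spacer_1_centre's own z axis and vertical below 0.2 rad and x of spacer_1_centre in the frame of tray_stop between -0.012 and 0.012 m) or (distance between spacer_2_centre and cell_b_centre below 0.0215 m and (distance between spacer_2_centre and cell_c_centre below 0.0215 m or distance between spacer_2_centre and cell_d_centre below 0.0215 m) and height (world z) of spacer_2_centre below 0.031 m and angle between spacer_2_centre's own z axis and vertical below 0.2 rad and x of spacer_2_centre in the frame of tray_stop between -0.012 and 0.012 m) or (distance between spacer_3_centre and cell_b_centre below 0.0215 m and (distance between spacer_3_centre and cell_c_centre below 0.0215 m or distance between spacer_3_centre and cell_d_centre below 0.0215 m) and height (world z) of spacer_3_centre below 0.031 m and angle between spacer_3_centre's own z axis and vertical below 0.2 rad and x of spacer_3_centre in the frame of tray_stop between -0.012 and 0.012 m) or (distance between spacer_4_centre and cell_b_centre below 0.0215 m and (distance between spacer_4_centre and cell_c_centre below 0.0215 m or distance between spacer_4_centre and cell_d_centre below 0.0215 m) and height (world z) of spacer_4_centre below 0.031 m and angle between spacer_4_centre's own z axis and vertical below 0.2 rad and x of spacer_4_centre in the frame of tray_stop between -0.012 and 0.012 m)) and ((distance between spacer_1_centre and cell_c_centre below 0.0215 m and distance between spacer_1_centre and cell_d_centre below 0.0215 m and height (world z) of spacer_1_centre below 0.031 m and angle between spacer_1_centre's own z axis and vertical below 0.2 rad and x of spacer_1_centre in the frame of tray_stop between -0.012 and 0.012 m) or (distance between spacer_2_centre and cell_c_centre below 0.0215 m and distance between spacer_2_centre and cell_d_centre below 0.0215 m and height (world z) of spacer_2_centre below 0.031 m and angle between spacer_2_centre's own z axis and vertical below 0.2 rad and x of spacer_2_centre in the frame of tray_stop between -0.012 and 0.012 m) or (distance between spacer_3_centre and cell_c_centre below 0.0215 m and distance between spacer_3_centre and cell_d_centre below 0.0215 m and height (world z) of spacer_3_centre below 0.031 m and angle between spacer_3_centre's own z axis and vertical below 0.2 rad and x of spacer_3_centre in the frame of tray_stop between -0.012 and 0.012 m) or (distance between spacer_4_centre and cell_c_centre below 0.0215 m and distance between spacer_4_centre and cell_d_centre below 0.0215 m and height (world z) of spacer_4_centre below 0.031 m and angle between spacer_4_centre's own z axis and vertical below 0.2 rad and x of spacer_4_centre in the frame of tray_stop between -0.012 and 0.012 m)) and ((distance between spacer_1_centre and cell_e_centre below 0.0215 m and (distance between spacer_1_centre and cell_c_centre below 0.0215 m or distance between spacer_1_centre and cell_d_centre below 0.0215 m) and height (world z) of spacer_1_centre below 0.031 m and angle between spacer_1_centre's own z axis and vertical below 0.2 rad and x of spacer_1_centre in the frame of tray_stop between -0.012 and 0.012 m) or (distance between spacer_2_centre and cell_e_centre below 0.0215 m and (distance between spacer_2_centre and cell_c_centre below 0.0215 m or distance between spacer_2_centre and cell_d_centre below 0.0215 m) and height (world z) of spacer_2_centre below 0.031 m and angle between spacer_2_centre's own z axis and vertical below 0.2 rad and x of spacer_2_centre in the frame of tray_stop between -0.012 and 0.012 m) or (distance between spacer_3_centre and cell_e_centre below 0.0215 m and (distance between spacer_3_centre and cell_c_centre below 0.0215 m or distance between spacer_3_centre and cell_d_centre below 0.0215 m) and height (world z) of spacer_3_centre below 0.031 m and angle between spacer_3_centre's own z axis and vertical below 0.2 rad and x of spacer_3_centre in the frame of tray_stop between -0.012 and 0.012 m) or (distance between spacer_4_centre and cell_e_centre below 0.0215 m and (distance between spacer_4_centre and cell_c_centre below 0.0215 m or distance between spacer_4_centre and cell_d_centre below 0.0215 m) and height (world z) of spacer_4_centre below 0.031 m and angle between spacer_4_centre's own z axis and vertical below 0.2 rad and x of spacer_4_centre in the frame of tray_stop between -0.012 and 0.012 m)) and (distance of spacer_1_centre from where it was at the start of the episode below 0.015 m or ((distance between spacer_1_centre and cell_a_centre below 0.0215 m or distance between spacer_1_centre and cell_b_centre below 0.0215 m or distance between spacer_1_centre and cell_c_centre below 0.0215 m or distance between spacer_1_centre and cell_d_centre below 0.0215 m or distance between spacer_1_centre and cell_e_centre below 0.0215 m) and height (world z) of spacer_1_centre below 0.031 m and angle between spacer_1_centre's own z axis and vertical below 0.2 rad and x of spacer_1_centre in the frame of tray_stop between -0.012 and 0.012 m)) and (distance of spacer_2_centre from where it was at the start of the episode below 0.015 m or ((distance between spacer_2_centre and cell_a_centre below 0.0215 m or distance between spacer_2_centre and cell_b_centre below 0.0215 m or distance between spacer_2_centre and cell_c_centre below 0.0215 m or distance between spacer_2_centre and cell_d_centre below 0.0215 m or distance between spacer_2_centre and cell_e_centre below 0.0215 m) and height (world z) of spacer_2_centre below 0.031 m and angle between spacer_2_centre's own z axis and vertical below 0.2 rad and x of spacer_2_centre in the frame of tray_stop between -0.012 and 0.012 m)) and (distance of spacer_3_centre from where it was at the start of the episode below 0.015 m or ((distance between spacer_3_centre and cell_a_centre below 0.0215 m or distance between spacer_3_centre and cell_b_centre below 0.0215 m or distance between spacer_3_centre and cell_c_centre below 0.0215 m or distance between spacer_3_centre and cell_d_centre below 0.0215 m or distance between spacer_3_centre and cell_e_centre below 0.0215 m) and height (world z) of spacer_3_centre below 0.031 m and angle between spacer_3_centre's own z axis and vertical below 0.2 rad and x of spacer_3_centre in the frame of tray_stop between -0.012 and 0.012 m)) and (distance of spacer_4_centre from where it was at the start of the episode below 0.015 m or ((distance between spacer_4_centre and cell_a_centre below 0.0215 m or distance between spacer_4_centre and cell_b_centre below 0.0215 m or distance between spacer_4_centre and cell_c_centre below 0.0215 m or distance between spacer_4_centre and cell_d_centre below 0.0215 m or distance between spacer_4_centre and cell_e_centre below 0.0215 m) and height (world z) of spacer_4_centre below 0.031 m and angle between spacer_4_centre's own z axis and vertical below 0.2 rad and x of spacer_4_centre in the frame of tray_stop between -0.012 and 0.012 m)) and horizontal distance between keeper_centre and cell_e_centre below 0.0275 m and height (world z) of keeper_centre below 0.0225 m and angle between the x axis of keeper_centre and the x axis of tray_stop, either way round below 0.15 rad and angle between keeper_centre's own z axis and vertical below 0.1 rad and x of keeper_centre in the frame of tray_stop between -0.012 and 0.012 m and linear speed of each of keeper, cell_a, cell_b, cell_c, cell_d, cell_e below 0.01 m/s).
It fails at once if a cell is lifted more than 20 mm off the tray (height (world z) of any of cell_a_centre, cell_b_centre, cell_c_centre, cell_d_centre, cell_e_centre above 0.035 m).
It fails at once if one of the things to be left alone (glass panel, phone case, bank shell, pry tool, screwdriver, coil) is moved by more than 30 mm (distance of any of rear_panel, phone_case, bank_shell, pry_tool, screwdriver, strip_coil from where it was at the start of the episode above 0.03 m).
Of cell_b, cell_c, cell_d only 2 to 3 are there at a start; the rules pass over those that are not, and their reading is None.
At some moment in a run one of keeper may be knocked a few centimetres aside while the robot is not near it.
It also fails if it takes over 184 s, if anything falls off the work surface, if the arm or the gripper's body presses on something with over 40 N, if the wrist force passes 120 N, or if a joint passes its speed limit or range.

## Working session

There is one attempt and no reset: what is moved stays moved. The work goes in short steps, Python scripts to look and compute and a tool call to move; the robot and the scene stay as the last step left them, time stands still between calls to the robot, and variables do not carry over. Pictures are saved under pics/ and viewed, and the job is handed in when it is done.

Besides the shell and the picture viewer there is one more tool, called after "Emit:" as name([rows], argument=value, ...), one row to a line, values as JSON. jog_arm: Moves the arm, as the interface text tells. Its arguments: {"type":"object","properties":{"motion":{"type":"array","items":{"type":"array","items":{"type":"number"}}},"squeeze":{"type":"number"}},"required":["motion"]}

```bash
ls; mkdir -p pics
cat > h.py <<'E'
import numpy as np, cv2
from plant import readout, viewer, arm
def snap(name,fn=None):
    p,d=viewer.camera(name)
    if fn: cv2.imwrite('pics/'+fn,cv2.cvtColor(p,cv2.COLOR_RGB2BGR))
    return p,d
def cam(name):
    m=viewer.camera_model(name);R=cv2.Rodrigues(np.array(m['rvec'],float))[0];return np.array(m['intrinsics'],float),R,np.array(m['tvec'],float).ravel()
def ray(name,uv,cm=None):
    K,R,t=cm or cam(name);uv=np.atleast_2d(uv).astype(float)
    x=(uv[:,0]-K[0,2])/K[0,0];y=(uv[:,1]-K[1,2])/K[1,1]
    if name=='wrist':
        r=np.hypot(x,y);s=np.where(r>1e-9,np.sin(r)/np.maximum(r,1e-9),1);v=np.c_[x*s,y*s,np.cos(r)]
    else: v=np.c_[x,y,np.ones_like(x)]
    return -R.T@t,(v@R)
def onz(name,uv,z,cm=None):
    c,v=ray(name,uv,cm);return c+v*((z-c[2])/v[:,2])[:,None]
def proj(name,P,cm=None):
    K,R,t=cm or cam(name);q=np.atleast_2d(P)@R.T+t
    if name=='wrist':
        rr=np.hypot(q[:,0],q[:,1]);th=np.arctan2(rr,q[:,2]);s=th/np.maximum(rr,1e-9);x,y=q[:,0]*s,q[:,1]*s
    else:x,y=q[:,0]/q[:,2],q[:,1]/q[:,2]
    return np.c_[K[0,0]*x+K[0,2],K[1,1]*y+K[1,2]]
def cloud(name,d,cm=None):
    K,R,t=cm or cam(name);v,u=np.mgrid[:400,:640]
    if name=='wrist':
        _,vv=ray(name,np.c_[u.ravel(),v.ravel()],cm);
        x=(u.ravel()-K[0,2])/K[0,0];y=(v.ravel()-K[1,2])/K[1,1];cz=np.cos(np.hypot(x,y))
        P=-R.T@t+vv*(d.ravel()/cz)[:,None]
    else:
        q=np.c_[(u.ravel()-K[0,2])/K[0,0],(v.ravel()-K[1,2])/K[1,1],np.ones(u.size)]*d.ravel()[:,None]
        P=(q-t)@R
    return P.reshape(400,640,3)
E
python3 - <<'E'
from h import *
s=readout.read_state();print({k:np.round(v,4) for k,v in s.items()})
for n in['top','side','wrist']:
    snap(n,n+'0.png');K,R,t=cam(n);print(n,K.tolist(),np.round(R,3).tolist(),(-R.T@t).round(3))
E
```

```text
pics
{'time_s': np.float64(0.0), 'joints': array([ 1.281 ,  0.4239,  1.6307,  0.    ,  1.0886, -0.019 ]), 'joint_velocities': array([ 0.0005, -0.0001, -0.0007,  0.    ,  0.0004,  0.0015]), 'joint_torque': array([ 1.90000e-03, -5.44618e+01, -2.73648e+01,  6.45000e-02,
        2.28000e-02, -1.00000e-04]), 'tcp_pos': array([0.167 , 0.6017, 0.2219]), 'tool_rot': array([ 4.000e-04,  7.961e-01,  6.052e-01, -6.000e-04]), 'contact_force': array([ 0.5836, -0.6934, -0.7154]), 'ft_torque': array([-0.0039,  0.0372, -0.04  ]), 'finger_gap': np.float64(1.0033)}
top [[470.47327745525837, 0.0, 328.91837784834104], [0.0, 470.47327745525837, 199.2002864371877], [0.0, 0.0, 1.0]] [[-0.01, -1.0, -0.016], [-0.995, 0.012, -0.101], [0.101, 0.015, -0.995]] [0.453 0.019 1.053]
side [[497.2812800827109, 0.0, 316.02250071065043], [0.0, 497.2812800827109, 204.616682470759], [0.0, 0.0, 1.0]] [[-0.993, -0.115, 0.015], [-0.078, 0.568, -0.819], [0.085, -0.815, -0.573]] [0.467 1.069 0.787]
wrist [[309.70691628693146, 0.0, 316.8261893294342], [0.0, 309.70691628693146, 195.4213306201507], [0.0, 0.0, 1.0]] [[0.268, 0.964, -0.001], [0.919, -0.255, 0.302], [0.291, -0.081, -0.953]] [0.087 0.625 0.384]
```

View pics/top0.png

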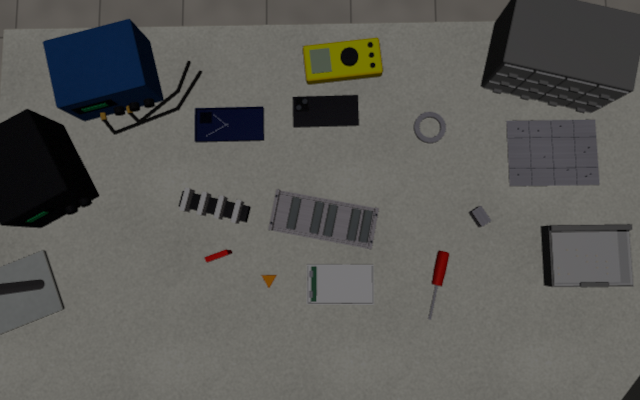

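View pics/side0.png

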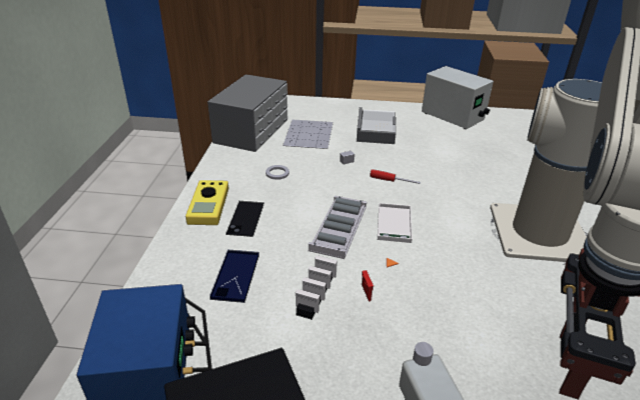

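View pics/wrist0.png

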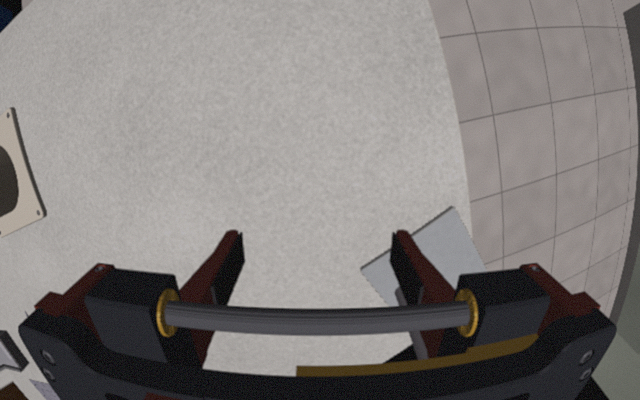

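The top view shows the tray at about (325,218) with five cells, the rack with four white spacers at (215,206), the keeper at (480,215) and a red look-alike spacer at (218,256). Next I'll enlarge these areas and measure.

Run:
```python
from h import *
p,d=snap('top');c=p[175:300,170:390];cv2.imwrite('pics/t1.png',cv2.cvtColor(cv2.resize(c,None,fx=3.6,fy=3.6,interpolation=cv2.INTER_CUBIC),cv2.COLOR_RGB2BGR))
P=cloud('top',d)
# tray mask by height & location
Z=P[...,2]; print('table z',np.median(Z[300:380,100:300]), Z[60:80,250:280].mean())
np.save('P.npy',P);np.save('p.npy',p)
# profile along lane: line from left mid to right mid
a=np.array([272,209.]);b=np.array([378,228.])
for k in np.linspace(-.03,1.03,54):
    u,v=(a+(b-a)*k).round().astype(int);q=P[v,u];print(u,v,q.round(3),p[v,u])
```

```text
table z 0.0014452480903360244 0.0031188758449773105
269 208 [ 0.541  0.17  -0.003] [110 109 103]
271 209 [0.538 0.165 0.002] [105 103  98]
273 209 [0.537 0.157 0.025] [88 85 89]
275 210 [0.535 0.154 0.021] [64 62 64]
277 210 [0.536 0.151 0.004] [83 79 83]
279 210 [0.536 0.147 0.006] [89 85 89]
282 211 [0.534 0.14  0.004] [87 83 87]
284 211 [0.533 0.136 0.004] [89 85 89]
286 211 [0.533 0.131 0.008] [89 86 89]
288 212 [0.531 0.126 0.008] [85 81 85]
290 212 [0.529 0.12  0.026] [47 49 49]
292 213 [0.527 0.116 0.024] [53 55 57]
294 213 [0.527 0.111 0.026] [52 54 56]
296 213 [0.527 0.107 0.023] [49 52 53]
298 214 [0.527 0.104 0.003] [62 60 61]
301 214 [0.526 0.097 0.006] [90 86 89]
303 215 [0.524 0.093 0.008] [88 85 88]
305 215 [0.524 0.088 0.006] [88 85 89]
307 215 [0.524 0.084 0.006] [90 86 90]
309 216 [0.522 0.08  0.004] [89 86 89]
311 216 [0.521 0.075 0.007] [86 83 86]
313 216 [0.52  0.07  0.024] [43 45 45]
315 217 [0.518 0.065 0.024] [52 55 56]
318 217 [0.518 0.059 0.023] [52 54 56]
320 218 [0.516 0.054 0.024] [44 46 45]
322 218 [0.517 0.051 0.004] [84 81 84]
324 218 [0.517 0.046 0.00
[... 429 characters left out ...]
  0.01 ] [88 84 88]
349 223 [ 0.504 -0.009  0.018] [53 51 53]
352 223 [ 0.504 -0.016  0.022] [52 55 56]
354 224 [ 0.502 -0.02   0.027] [52 55 56]
356 224 [ 0.502 -0.024  0.021] [50 52 54]
358 224 [ 0.503 -0.03   0.005] [61 59 61]
360 225 [ 0.5   -0.034  0.005] [75 72 75]
362 225 [ 0.499 -0.037  0.024] [44 46 45]
364 226 [ 0.497 -0.042  0.024] [52 55 56]
366 226 [ 0.497 -0.046  0.023] [52 55 56]
368 226 [ 0.497 -0.05   0.023] [50 53 54]
371 227 [ 0.495 -0.057  0.016] [71 68 71]
373 227 [ 0.495 -0.062  0.019] [90 87 90]
375 227 [ 0.496 -0.067  0.001] [93 90 89]
377 228 [ 0.493 -0.072 -0.   ] [109 108 103]
379 228 [ 0.493 -0.077 -0.003] [110 109 103]
381 229 [ 0.491 -0.081 -0.   ] [109 108 103]
```

View pics/t1.png

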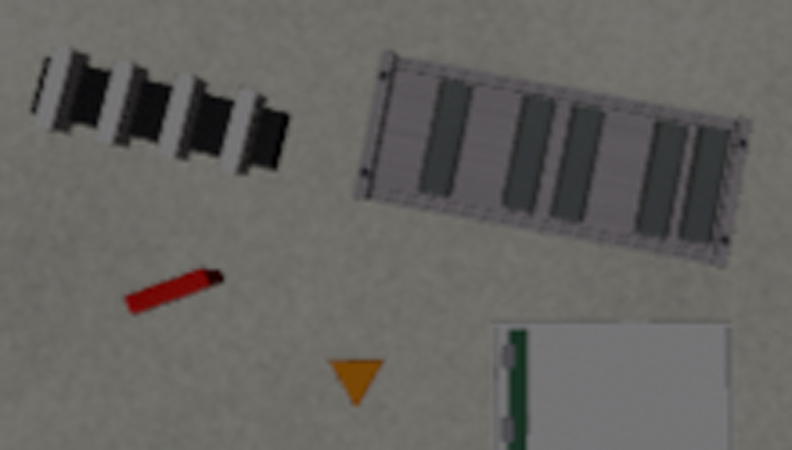

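The stop wall is at the left (+y) end: it reads z≈25 mm, against 18 mm for the rear wall. All five cells and all four spacers are present, so no spacer is left over. Now I'll bring the wrist camera over the tray.

Emit:
jog_arm([
  [5,-40,5,0,0,-0.12,87],
  [15,-80,10,0,0,-0.24,87],
  [25,-120,15,0,0,-0.36,87],
  [35,-155,20,0,0,-0.48,87],
  [50,-190,25,0,0,-0.6,87],
  [65,-225,30,0,0,-0.72,87],
  [80,-260,35,0,0,-0.84,87],
  [100,-290,40,0,0,-0.96,87],
], squeeze=20)

```text
time_s: 0.87
tcp_pos: [0.2666, 0.3099, 0.2628]
tool_rot: [0.0, 0.986, 0.167, -0.0]
contact_force: [1.4, 0.1, -0.5]
finger_gap: 0.992
```

Emit:
jog_arm([
  [25,-25,0,0,0,-0.1,87],
  [50,-50,0,0,0,-0.2,87],
  [80,-75,0,0,0,-0.3,87],
  [110,-100,0,0,0,-0.4,87],
  [140,-130,0,0,0,-0.46,87],
  [170,-165,0,0,0,-0.51,87],
  [200,-190,0,0,0,-0.53,87],
  [200,-190,0,0,0,-0.53,87],
])

```text
time_s: 1.53
tcp_pos: [0.4716, 0.1184, 0.263]
tool_rot: [0.0, 0.995, -0.098, 0.002]
contact_force: [0.3, -0.5, 0.2]
finger_gap: 0.99
```

Run:
```python
from h import *
s=readout.read_state();print({k:np.round(v,4) for k,v in s.items()})
snap('wrist','w1.png')
K,R,t=cam('wrist');print((-R.T@t).round(3),R.round(3))
```

```text
{'time_s': np.float64(1.5333), 'joints': array([ 2.2240e-01,  1.6540e-01,  1.8917e+00, -1.7000e-03,  1.0817e+00,
        4.1860e-01]), 'joint_velocities': array([ 0.025 , -0.0087,  0.0295,  0.036 ,  0.0279,  0.0151]), 'joint_torque': array([ -1.1526, -37.5876, -26.047 ,  -0.1199,   0.1769,  -0.4939]), 'tcp_pos': array([0.4716, 0.1184, 0.263 ]), 'tool_rot': array([ 3.000e-04,  9.952e-01, -9.750e-02,  1.600e-03]), 'contact_force': array([ 0.3332, -0.5012,  0.2101]), 'ft_torque': array([-0.0569,  0.0752, -0.0095]), 'finger_gap': np.float64(0.9895)}
[0.486 0.202 0.425] [[ 0.981 -0.194  0.   ]
 [-0.185 -0.935  0.302]
 [-0.058 -0.296 -0.953]]
```

View pics/w1.png

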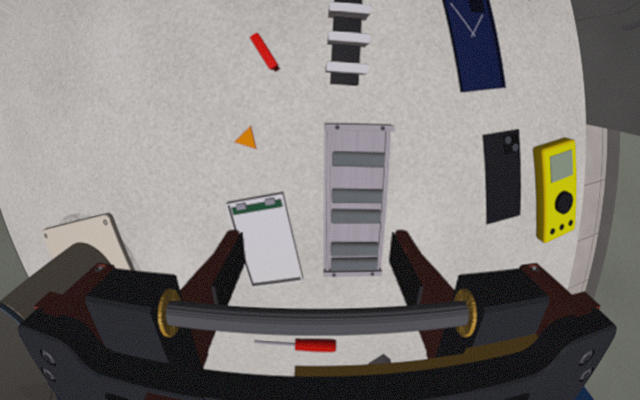

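The wrist view shows the tray at u 324–392, v 124–275, with the five cells at v≈159, 196, 216, 249 and 264. The rack spacers are at (350,10), (348,40), (347,69) and another above the frame. I'll measure from this view.

Run:
```python
from h import *
for n in ['wrist','top']:
    cm=cam(n);p,d=snap(n);P=cloud(n,d,cm);Z=P[...,2]
    hsv=cv2.cvtColor(p,cv2.COLOR_RGB2HSV);
    if n=='wrist': box=(slice(110,290),slice(310,400))
    else: box=(slice(180,250),slice(265,385))
    g=p.astype(int);print(n,'tablecol',p[100,200],'z',np.median(Z[80:110,270:310]) if n=='wrist' else np.median(Z[300:380,100:300]))
    gray=g.sum(2)
    m=np.zeros(p.shape[:2],np.uint8);thr=0.72*np.percentile(gray[box],75)
    m[box]=(gray[box]<thr)*255
    m=cv2.morphologyEx(m,cv2.MORPH_OPEN,np.ones((4,4),np.uint8))
    cs,_=cv2.findContours(m,cv2.RETR_EXTERNAL,cv2.CHAIN_APPROX_NONE)
    for c in cs:
        if cv2.contourArea(c)<120: continue
        mk=np.zeros_like(m);cv2.drawContours(mk,[c],-1,255,-1)
        r=cv2.minAreaRect(c);bp=cv2.boxPoints(r)
        W=onz(n,bp,0.0145+0.006,cm)
        Q=P[(mk>0)&(Z>0.017)]
        rw=cv2.minAreaRect((W[:,:2]*1000).astype(np.float32))
        print(np.round(r[0],1),'area',cv2.contourArea(c),'ray',np.round(rw[0],1),np.round(rw[1],1),round(rw[2],1),'cloud',(Q.mean(0)*1000).round(1) if len(Q) else None,len(Q))
    cv2.imwrite(f'pics/m_{n}.png',m)
```

```text
wrist tablecol [185 181 177] z 0.000124924636433682
[357. 260.] area 1454.0 ray [502.2 -36.6] [59.7 83.5] 78.0 cloud [500.6 -29.3  23.2] 1123
[395. 256.] area 379.0 ray [559.3 -43.3] [90.3 16.4] 84.7 cloud [512.9 114.6 278.6] 434
[359.  217.5] area 698.5 ray [514.2  32.3] [23.  72.9] 78.6 cloud [512.7  34.3  24.2] 628
[359.5 197. ] area 708.0 ray [519.4  62.4] [20.5 72.3] 78.9 cloud [518.   64.1  23.5] 680
[361.  160.5] area 767.5 ray [529.4 112.8] [20.7 71. ] 79.6 cloud [527.9 114.2  24.4] 753
top tablecol [113 113 107] z 0.5703651160400676
[367.1 227.2] area 342.5 ray [494.7 -48.5] [28.1 72.2] 80.0 cloud [495.9 -46.1  26.8] 311
[354.3 225.1] area 305.5 ray [499.7 -20.8] [23.6 73.1] 78.6 cloud [500.4 -18.3  28.2] 270
[331.  220.8] area 304.5 ray [509.6  30.2] [23.3 73.3] 78.1 cloud [510.4  32.4  24. ] 268
[317.4 218.1] area 308.5 ray [515.9  60.3] [23.4 73.4] 78.2 cloud [516.   61.8  35.9] 266
[288.1 214.8] area 729.5 ray [524.3 125.1] [165.4  73.7] 10.3 cloud [506.7  73.5 483.5] 713
```

Run:
```python
from h import *
p,d=snap('wrist')
c=p[115:285,310:400];cv2.imwrite('pics/w2.png',cv2.cvtColor(cv2.resize(c,None,fx=3.5,fy=3.5,interpolation=cv2.INTER_CUBIC),cv2.COLOR_RGB2BGR))
c=p[0:90,310:390];cv2.imwrite('pics/w3.png',cv2.cvtColor(cv2.resize(c,None,fx=6,fy=6,interpolation=cv2.INTER_CUBIC),cv2.COLOR_RGB2BGR))
P=cloud('wrist',d)*1000
print('col profile u=358'); 
for v in range(120,150,1): print(v,p[v,365],P[v,365].round(0),'|',p[v,330],P[v,330].round(0))
```

```text
col profile u=358
120 [188 184 180] [542. 167.   0.] | [188 183 180] [494. 175.  -1.]
121 [185 182 180] [542. 165.  -0.] | [185 183 179] [494. 174.  -2.]
122 [184 180 177] [541. 164.   1.] | [184 180 176] [494. 172.  -0.]
123 [192 188 185] [541. 163.   1.] | [184 181 178] [494. 171.   1.]
124 [183 180 175] [541. 161.  -1.] | [166 164 161] [493. 170.   1.]
125 [148 145 145] [540. 161.   7.] | [117 115 117] [493. 169.   4.]
126 [119 113 113] [539. 159.   7.] | [120 115 118] [493. 168.  10.]
127 [141 133 140] [537. 160.  25.] | [127 122 129] [492. 167.  11.]
128 [157 148 160] [537. 158.  23.] | [129 121 130] [492. 165.  11.]
129 [156 148 159] [536. 157.  24.] | [129 123 131] [492. 164.  11.]
130 [156 148 158] [536. 156.  24.] | [130 124 131] [492. 163.  11.]
131 [155 148 160] [536. 155.  24.] | [142 136 143] [491. 161.   7.]
132 [148 142 149] [536. 153.  24.] | [151 143 154] [491. 159.   5.]
133 [146 138 148] [536. 152.  24.] | [156 150 158] [491. 158.   4.]
134 [157 149 160] [538. 148.   4.] | [156 149 158] [491. 157.   4.]
135 [157 148 160] [538. 147.   5.] | [153 145 157] [491. 155. 
[... 257 characters left out ...]
61] [490. 150.   4.]
140 [159 149 162] [537. 140.   4.] | [154 146 155] [489. 149.   5.]
141 [156 150 160] [536. 139.   6.] | [156 149 157] [489. 147.   5.]
142 [159 152 163] [536. 137.   3.] | [156 150 159] [489. 145.   2.]
143 [159 150 164] [536. 136.   4.] | [154 149 158] [489. 144.   4.]
144 [158 152 161] [536. 134.   4.] | [157 150 160] [488. 143.   4.]
145 [155 150 160] [536. 133.   4.] | [156 151 160] [488. 142.   4.]
146 [158 150 163] [535. 132.   5.] | [155 147 158] [488. 140.   4.]
147 [162 152 163] [535. 130.   4.] | [157 148 160] [488. 139.   4.]
148 [163 154 164] [535. 129.   5.] | [160 152 161] [487. 138.   5.]
149 [160 150 164] [535. 128.   5.] | [156 149 158] [487. 136.   4.]
```

View pics/w2.png

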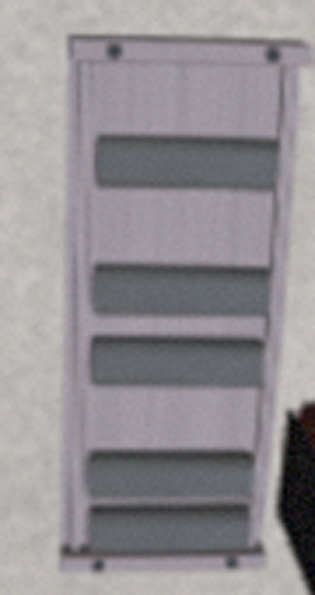

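View pics/w3.png

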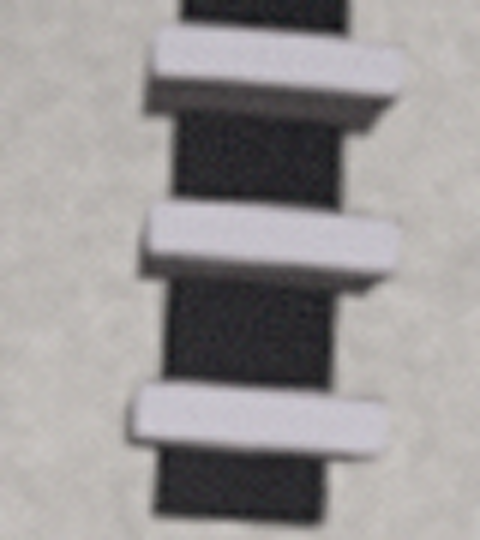

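Run:
```python
from h import *
o=np.array([310,115.])
f=lambda x,y,z: onz('wrist',[[310-.36+x/3.5,115-.36+y/3.5]],z)[0,:2]*1000
A=f(70,38,.024);B=f(309,42,.024);C=f(70,62,.024);D=f(308,64,.024)
E=f(62,550,.017);F=f(263,548,.017);G=f(61,570,.017);H=f(264,569,.017)
print('stop outer',A,B,np.linalg.norm(A-B),'inner',C,D)
print('rear',E,F,np.linalg.norm(E-F),G,H)
m1=(C+D)/2;m2=(E+F)/2;v=m1-m2;print(m1,m2,np.linalg.norm(v),np.degrees(np.arctan2(v[1],v[0])))
for q in (A-B,C-D,E-F,G-H): print('cross dir',np.degrees(np.arctan2(q[1],q[0])))
print('left side',[np.degrees(np.arctan2(*(a-b)[::-1])) for a,b in((A,G),(B,H),(A,E),(B,F))])
g=lambda x,y,z: onz('wrist',[[310-.42+x/6,-.42+y/6]],z)[0,:2]*1000
for pts in ([(155,30),(405,48),(398,95),(155,75)],[(150,204),(400,222),(395,275),(150,247)],[(137,384),(392,402),(385,455),(133,440)]):
    W=np.array([g(*q,.052) for q in pts]);q=W[1]-W[0];print(W.mean(0).round(1),np.linalg.norm(q).round(1),np.degrees(np.arctan2(q[1],q[0])).round(1),W.round(1).tolist())
```

```text
stop outer [491.96628532 169.88164238] [580.61690938 153.40022841] 90.16967424299578 inner [490.33607282 161.08581941] [579.00451379 145.16668031]
rear [450.19173375 -45.35238235] [538.03103798 -63.30280266] 89.65467615332302 [447.93317404 -55.61893849] [537.48470942 -74.66243054]
[534.6702933  153.12624986] [494.11138587 -54.32759251] 211.3814601276508 78.9377478885129
cross dir 169.4681411449484
cross dir 169.82180313336502
cross dir 168.45033153911828
cross dir 167.9946587207163
left side [np.float64(78.95098334003775), np.float64(79.29046418400983), np.float64(79.01608527940786), np.float64(78.88207053592278)]
[549.2 307.6] 50.1 -12.4 [[526.1, 317.9], [575.1, 307.1], [571.5, 297.1], [524.2, 308.2]]
[541.  270.8] 49.8 -12.8 [[517.9, 281.3], [566.5, 270.3], [563.3, 259.4], [516.2, 272.4]]
[531.5 234.1] 50.7 -13.1 [[508.4, 245.2], [557.8, 233.7], [554.4, 223.2], [505.5, 234.2]]
```

Stop-wall middle is at about (535,154) mm, the lane runs at 79°, and cell e is at about (496,−46). Next I'll close the fingers and go above and behind cell e.

Emit:
jog_arm([
  [4,-30,-10,0,0,0,0],
  [8,-60,-30,0,0,0,0],
  [12,-90,-55,0,0,0,0],
  [16,-120,-85,0,0,0,0],
  [20,-150,-115,0,0,0,0],
  [22,-173,-145,0,0,0,0],
  [22,-173,-180,0,0,0,0],
  [22,-173,-210,0,0,0,0],
], squeeze=20)

```text
time_s: 2.4
tcp_pos: [0.4884, -0.0504, 0.0513]
tool_rot: [-0.0, 0.995, -0.095, -0.0]
contact_force: [-0.1, 0.8, -0.2]
finger_gap: 0.424
```

Run:
```python
from h import *
s=readout.read_state();print(s['tcp_pos'],s['tool_rot'],s['contact_force'],s['finger_gap'])
snap('wrist','w4.png');p,d=snap('side');cv2.imwrite('pics/s4.png',cv2.cvtColor(cv2.resize(p[120:320,240:460],None,fx=3.5,fy=3),cv2.COLOR_RGB2BGR))
```

```text
[ 0.48841138 -0.05039793  0.05134695] [-5.21205892e-05  9.95497489e-01 -9.47878980e-02 -2.54418107e-05] [-0.14905742  0.84261141 -0.18324613] 0.424208168381723
```

View pics/w4.png

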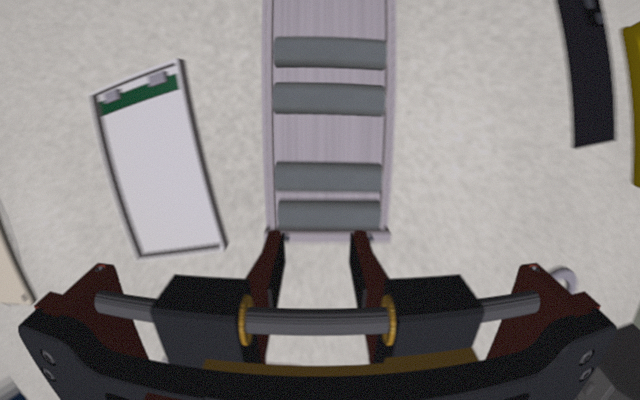

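View pics/s4.png

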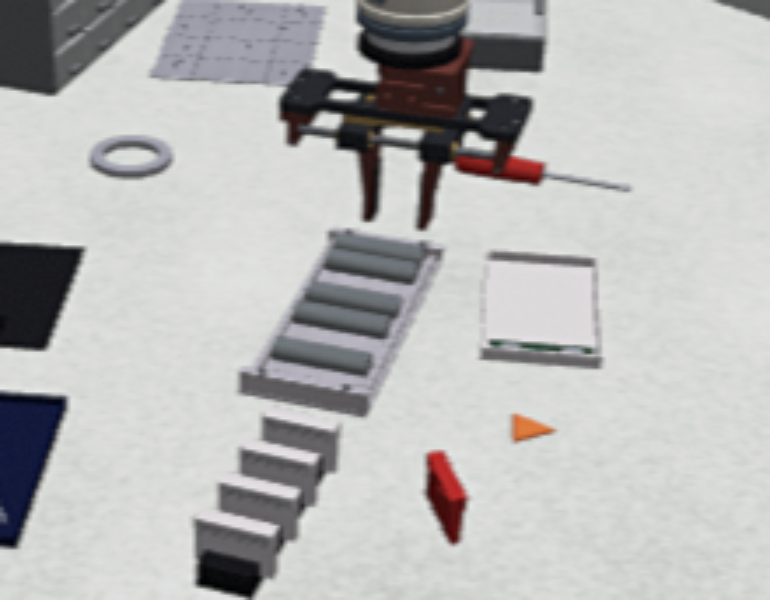

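```bash
cat >> h.py <<'E'
L=np.array([.191,.982]);X=np.array([.982,-.191])
def lane(P,S=(535,154)):
    q=np.atleast_2d(P)[:,:2]*1000-np.array(S);return np.c_[q@X,-(q@L)].round(1)
E
python3 - <<'E'
from h import *
s=readout.read_state();print('tcp lane',lane(s['tcp_pos']),s['finger_gap'],proj('wrist',s['tcp_pos']))
p,d=snap('wrist');P=cloud('wrist',d)*1000;Z=P[...,2]
print('table',np.median(Z[150:200,440:540]))
# cell e,d clouds
m=(abs(P[...,0]-505)<60)&(Z>18)&(Z<32)
for (v0,v1) in((30,72),(78,118),(158,194),(196,236)):
    sub=np.zeros_like(m);sub[v0:v1,265:392]=True
    g=p.sum(2);k=m&sub&(g<0.75*g[140,320]);q=P[k];ll=lane(q/1000)
    print(k.sum(),'zmax',np.percentile(q[:,2],98).round(1),'x',np.percentile(ll[:,0],[1,99]),'s',np.percentile(ll[:,1],[1,50,99]), 's of top', ll[q[:,2]>np.percentile(q[:,2],80),1].mean())
# rails and rear
W=onz('wrist',[[266,232],[388,232],[266,238],[388,238]],.017);print('rear',lane(W))
for v in range(222,242): print(v,P[v,330].round(1),lane(P[v,330]/1000),p[v,330])
for u in list(range(260,280,2))+list(range(376,396,2)): print(u,P[140,u].round(1),lane(P[140,u]/1000),p[140,u])
E
```

```text
tcp lane [[-10.1 209.1]] 0.33034661077834904 [[316.39526726 248.30127227]]
table 2.719506697103399
3506 zmax 28.1 x [-30.7  35.7] s [ 84.4  95.  103.8] s of top 93.89743223965765
3653 zmax 28.1 x [-31.7  36.1] s [114.  124.1 134.2] s of top 124.26566347469222
3111 zmax 28.0 x [-31.1  36.9] s [166.  173.5 183.6] s of top 176.19742765273313
2971 zmax 27.9 x [-29.7  37.9] s [192.1 199.4 211.5] s of top 202.50858585858586
rear [[-44.  214.3]
 [ 42.  214. ]
 [-44.3 219. ]
 [ 42.5 218.7]]
222 [496.7 -44.4  26.9] [[  0.3 202.2]] [ 99 102 109]
223 [496.6 -45.2  26.8] [[  0.3 202.9]] [ 97 105 108]
224 [496.4 -46.4  25.6] [[  0.4 204.1]] [ 98 101 106]
225 [496.3 -46.8  26.3] [[  0.4 204.6]] [100 105 109]
226 [496.2 -47.8  25.6] [[  0.4 205.6]] [ 99 102 107]
227 [496.1 -48.   26.7] [[  0.4 205.8]] [ 98  99 106]
228 [496.  -48.6  27. ] [[  0.4 206.4]] [ 97  99 105]
229 [495.8 -49.7  26.2] [[  0.4 207.5]] [100 105 109]
230 [495.7 -50.7  25.6] [[  0.5 208.5]] [ 96 102 108]
231 [495.5 -52.   24.1] [[  0.6 209.9]] [ 96  97 102]
232 [495.3 -53.4  22.8] [[  0.6 211.2]] [83 86 87]
233 [495.2 -53.7  23.
[... 847 characters left out ...]
  12.8] [[-36.6 150.6]] [152 145 157]
276 [471.6  12.9  12.8] [[-35.3 150.6]] [146 140 145]
278 [472.2  12.2   8.3] [[-34.5 151.2]] [117 111 118]
376 [537.1  -0.    6.8] [[ 31.5 150.8]] [151 145 156]
378 [ 5.383e+02 -1.000e-01  7.500e+00] [[ 32.7 150.7]] [156 146 161]
380 [540.   -0.6   5.8] [[ 34.4 150.9]] [161 153 165]
382 [541.3  -0.8   6.3] [[ 35.7 150.8]] [161 154 164]
384 [542.7  -1.1   5.8] [[ 37.2 150.8]] [160 152 163]
386 [544.1  -1.3   5.9] [[ 38.6 150.8]] [159 153 162]
388 [545.6  -1.6   5.7] [[ 40.1 150.7]] [162 155 165]
390 [546.8  -1.6   6.5] [[ 41.3 150.6]] [154 147 156]
392 [547.1  -1.   11.4] [[ 41.5 149.9]] [103  96 100]
394 [547.9  -0.8  14.1] [[ 42.2 149.6]] [149 140 146]
```

Emit:
jog_arm([
  [5,-2,0,0,0,0,0],
  [10,-4,0,0,0,0,0],
  [10,-4,-5,0,0,0,0],
  [10,-4,-10,0,0,0,0],
  [10,-4,-15,0,0,0,0],
  [10,-4,-20,0,0,0,0],
  [10,-4,-22,0,0,0,0],
  [10,-4,-22,0,0,0,0],
])

```text
time_s: 3.22
tcp_pos: [0.4985, -0.0547, 0.03]
tool_rot: [-0.0, 0.995, -0.095, -0.001]
contact_force: [-1.1, 0.2, -0.4]
finger_gap: 0.005
```

Run:
```python
from h import *
s=readout.read_state();print('tcp lane',lane(s['tcp_pos']),s['tcp_pos'],s['finger_gap'],s['contact_force'])
p,d=snap('wrist','w5.png')
```

```text
tcp lane [[  4.1 211.9]] [ 0.49853183 -0.05471368  0.03000022] 0.00523263548986592 [-1.09828421  0.19426369 -0.35345027]
```

View pics/w5.png

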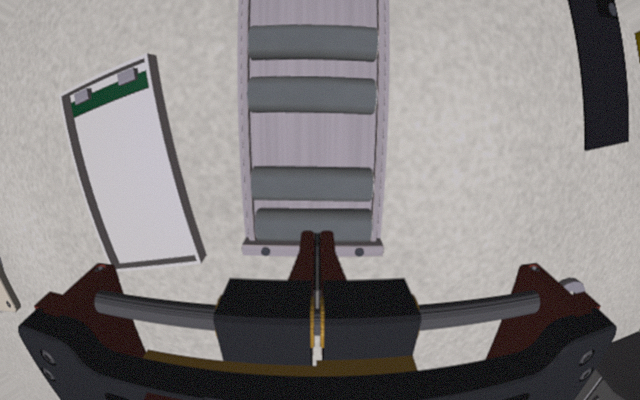

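The closed fingertips sit over the rear half of cell e at about (317,235), nearly mid-lane. I'll lower them until they touch.

Emit:
jog_arm([
  [0,0,-2,0,0,0,0],
  [0,0,-3.5,0,0,0,0],
  [0,0,-4.5,0,0,0,0],
  [0,0,-5,0,0,0,0],
  [0,0,-5.3,0,0,0,0],
  [0,0,-5.6,0,0,0,0],
  [0,0,-5.6,0,0,0,0],
  [0,0,-5.6,0,0,0,0],
])

```text
time_s: 3.93
tcp_pos: [0.4992, -0.0548, 0.0252]
tool_rot: [0.0, 0.995, -0.095, 0.0]
contact_force: [0.4, 1.0, 2.2]
finger_gap: 0.004
```

Emit:
jog_arm([
  [0,0,-0.6,0,0,0,0],
  [0.6,3,-0.6,0,0,0,0],
  [1.7,8.5,-0.6,0,0,0,0],
  [2.8,14.5,-0.6,0,0,0,0],
  [4,20.5,-0.6,0,0,0,0],
  [5.2,26.5,-0.6,0,0,0,0],
  [6.2,32,-0.6,0,0,0,0],
  [7,36,6,0,0,0,0],
])

```text
time_s: 4.6
tcp_pos: [0.5057, -0.0184, 0.0307]
tool_rot: [0.0, 0.995, -0.095, -0.001]
contact_force: [0.2, -0.5, -0.2]
finger_gap: 0.011
```

Emit:
jog_arm([
  [0,0,10,0,0,0,0],
  [0,0,20,0,0,0,0],
  [-2,-11,20,0,0,0,0],
  [-5,-24,20,0,0,0,0],
  [-7,-36,20,0,0,0,0],
  [-7,-36,20,0,0,0,0],
  [-7,-36,20,0,0,0,0],
  [-7,-36,20,0,0,0,0],
])

```text
time_s: 5.27
tcp_pos: [0.4991, -0.0551, 0.051]
tool_rot: [-0.0, 0.995, -0.095, -0.0]
contact_force: [0.2, 0.2, 0.9]
finger_gap: 0.007
```

Run:
```python
from h import *
s=readout.read_state();print('tcp lane',lane(s['tcp_pos']),s['tcp_pos'],s['finger_gap'],s['contact_force'])
p,d=snap('wrist','w6.png')
```

```text
tcp lane [[  4.7 212.2]] [ 0.49907907 -0.05512528  0.05101469] 0.006986415662615176 [0.2360954  0.16060818 0.91017142]
```

View pics/w6.png

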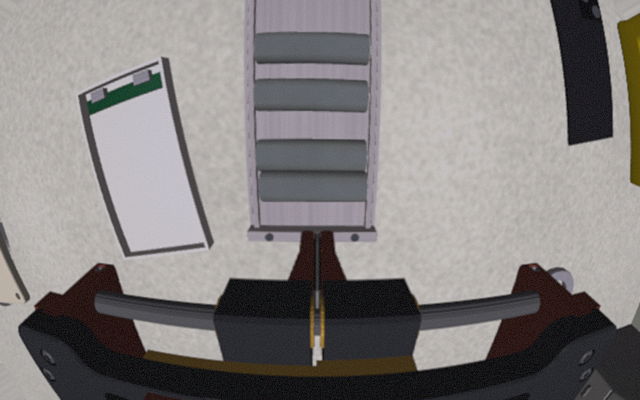

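Run:
```python
from h import *
p,d=snap('wrist');P=cloud('wrist',d)*1000
for v in range(166,236,2): print(v,P[v,330].round(1),lane(P[v,330]/1000),p[v,330])
```

```text
166 [515.6 -13.9  23.7] [[ 13.  168.5]] [ 96 100 103]
168 [515.4 -15.5  22.1] [[ 13.1 170.2]] [94 99 97]
170 [515.2 -17.8  17.7] [[ 13.3 172.5]] [80 82 82]
172 [514.9 -20.1  13.3] [[ 13.5 174.8]] [57 57 59]
174 [514.7 -20.3  18.2] [[ 13.3 175. ]] [70 70 73]
176 [514.5 -21.   20.5] [[ 13.3 175.8]] [82 87 87]
178 [514.2 -22.   21.7] [[ 13.2 176.8]] [89 90 95]
180 [514.  -23.2  22.2] [[ 13.2 178. ]] [ 95 100 101]
182 [513.8 -24.1  23.4] [[ 13.2 179. ]] [ 97 103 106]
184 [513.5 -25.4  23.4] [[ 13.2 180.3]] [ 98 102 107]
186 [513.3 -26.3  25. ] [[ 13.1 181.2]] [100 104 109]
188 [513.1 -27.5  25.1] [[ 13.2 182.5]] [100 105 107]
190 [512.8 -29.   24.5] [[ 13.2 184. ]] [ 95 100 106]
192 [512.6 -30.1  25.1] [[ 13.2 185.1]] [ 97 104 107]
194 [512.4 -31.4  25.3] [[ 13.2 186.4]] [ 97 102 106]
196 [512.1 -32.9  24.7] [[ 13.3 187.9]] [101 104 111]
198 [511.9 -34.8  22.8] [[ 13.4 189.9]] [ 97  97 104]
200 [511.6 -36.3  22.4] [[ 13.4 191.3]] [92 95 98]
202 [511.  -43.9   4.2] [[ 14.2 198.9]] [128 125 132]
204 [510.7 -45.5   3.8] [[ 14.3 200.6]] [165 153 166]
206 [510.5 -47.1   3.7] [[ 14.3 202.1]] [161 154 163]
208 [510.2 -48.6   3.6] [[ 14.3 203.7]] [158 152 162]
210 [509.9 -50.1   3.5] [[ 14.4 205.3]] [161 156 166]
212 [509.7 -51.6   3.7] [[ 14.4 206.7]] [161 153 167]
214 [509.4 -53.2   3.3] [[ 14.4 208.4]] [159 152 161]
216 [509.1 -54.6   3.7] [[ 14.4 209.8]] [160 155 164]
218 [508.9 -56.    4.2] [[ 14.4 211.2]] [157 149 162]
220 [508.6 -57.6   3.9] [[ 14.5 212.9]] [158 148 160]
222 [508.3 -59.5   3.2] [[ 14.5 214.7]] [161 152 162]
224 [508.  -61.    3.4] [[ 14.6 216.3]] [160 154 164]
226 [507.9 -61.1   6.9] [[ 14.4 216.4]] [110 103 110]
228 [507.6 -62.1   8.2] [[ 14.4 217.4]] [68 62 65]
230 [509.  -44.7  50.6] [[ 12.4 200.1]] [60 53 53]
232 [508.9 -45.3  52.1] [[ 12.4 200.7]] [37 13 18]
234 [508.8 -44.7  56.2] [[ 12.2 200.1]] [44 21 26]
```

Emit:
jog_arm([
  [0.5,18,-10,0,0,0,0],
  [0.5,18,-20,0,0,0,0],
  [0.5,18,-24,0,0,0,0],
  [0.5,18,-25.5,0,0,0,0],
  [0.5,18,-26.3,0,0,0,0],
  [0.5,18,-26.7,0,0,0,0],
  [0.5,18,-26.7,0,0,0,0],
  [0.5,18,-26.7,0,0,0,0],
])

```text
time_s: 6.03
tcp_pos: [0.499, -0.037, 0.0248]
tool_rot: [-0.0, 0.995, -0.095, -0.001]
contact_force: [-3.9, 0.1, 9.9]
finger_gap: 0.003
```

Emit:
jog_arm([
  [0.6,3,0,0,0,0,0],
  [1.7,8.5,0,0,0,0,0],
  [2.8,14.5,0,0,0,0,0],
  [4,20.5,0,0,0,0,0],
  [5.2,26.5,0,0,0,0,0],
  [6.2,32,0,0,0,0,0],
  [6.8,35,10,0,0,0,0],
  [6.8,35,30,0,0,0,0],
])

```text
time_s: 6.7
tcp_pos: [0.5052, -0.0016, 0.0535]
tool_rot: [0.0, 0.996, -0.095, -0.002]
contact_force: [-0.2, 0.5, -0.7]
finger_gap: 0.007
```

Emit:
jog_arm([
  [-5,-26,0,0,0,0,0],
  [-9,-46,0,0,0,0,0],
  [-9,-46,0,0,0,0,0],
  [-9,-46,0,0,0,0,0],
  [-9,-46,0,0,0,0,0],
  [-9,-46,0,0,0,0,0],
  [-9,-46,0,0,0,0,0],
  [-9,-46,0,0,0,0,0],
])

```text
time_s: 7.37
tcp_pos: [0.4975, -0.0472, 0.0543]
tool_rot: [-0.0, 0.996, -0.094, -0.0]
contact_force: [-0.4, -0.5, -0.8]
finger_gap: 0.003
```

Run:
```python
from h import *
s=readout.read_state();print('tcp lane',lane(s['tcp_pos']),s['tcp_pos'],s['finger_gap'],s['contact_force'])
p,d=snap('wrist','w7.png');P=cloud('wrist',d)*1000
pv=0
for v in range(40,236,3):
  q=P[v,330]
  print(v,round(q[2],1),lane(q/1000)[0,1],p[v,330],end='; ')
```

```text
tcp lane [[  1.6 204.8]] [ 0.49752937 -0.04724284  0.05429116] 0.0031491788796182076 [-0.41638825 -0.54412289 -0.75733605]
40 3.6 78.8 [155 150 158]; 43 2.9 80.8 [148 141 151]; 46 20.6 86.1 [88 92 91]; 49 23.0 88.4 [ 99 102 106]; 52 24.9 90.7 [ 98 100 107]; 55 23.9 92.4 [ 97 100 106]; 58 24.9 94.5 [ 99 101 108]; 61 25.5 96.4 [ 99 103 108]; 64 22.9 98.0 [100 101 107]; 67 22.6 99.9 [ 93  94 100]; 70 21.8 101.7 [91 92 95]; 73 18.5 103.3 [70 75 75]; 76 3.7 104.1 [146 138 147]; 79 4.2 106.2 [152 143 155]; 82 3.9 108.2 [157 148 159]; 85 4.4 110.3 [155 148 158]; 88 4.6 112.4 [158 151 162]; 91 18.6 114.9 [71 70 70]; 94 20.7 116.8 [93 93 97]; 97 22.7 118.7 [ 96 103 107]; 100 23.5 120.6 [ 96  99 105]; 103 25.0 122.5 [100 107 111]; 106 24.1 124.4 [ 97 100 105]; 109 25.8 126.2 [ 99 105 111]; 112 24.7 128.1 [ 96 100 105]; 115 23.4 130.0 [101 102 109]; 118 21.8 132.0 [86 88 89]; 121 15.8 134.2 [72 70 73]; 124 16.9 136.1 [74 73 76]; 127 21.9 137.6 [90 91 93]; 130 24.0 139.3 [ 98 100 103]; 133 23.7 141.2 [102 105 107]; 136 25.1 143.0 [100 100 107]; 139 24.2 145.0 [100 101 105]; 142 24.3 146.8 [ 99 1
[... 205 characters left out ...]
04]; 166 23.6 162.4 [103 103 109]; 169 23.6 164.3 [ 99 103 108]; 172 25.2 165.9 [ 98  99 108]; 175 24.1 168.2 [100 103 109]; 178 23.5 170.3 [101 103 109]; 181 23.2 172.4 [ 98 101 104]; 184 20.4 175.1 [88 88 90]; 187 4.0 181.9 [159 152 160]; 190 4.0 184.1 [157 150 159]; 193 4.2 186.3 [157 150 162]; 196 3.5 188.8 [158 150 161]; 199 4.1 190.9 [158 152 162]; 202 3.5 193.4 [157 150 161]; 205 4.2 195.5 [160 150 162]; 208 4.0 197.8 [157 150 159]; 211 5.1 199.8 [152 145 156]; 214 3.7 202.7 [157 147 161]; 217 4.8 204.6 [156 149 158]; 220 5.0 206.9 [158 150 161]; 223 4.7 209.4 [156 148 158]; 226 4.1 212.1 [158 150 161]; 229 4.4 214.4 [156 145 156]; 232 56.0 193.5 [41 25 26]; 235 61.2 193.0 [48 31 30];
```

View pics/w7.png

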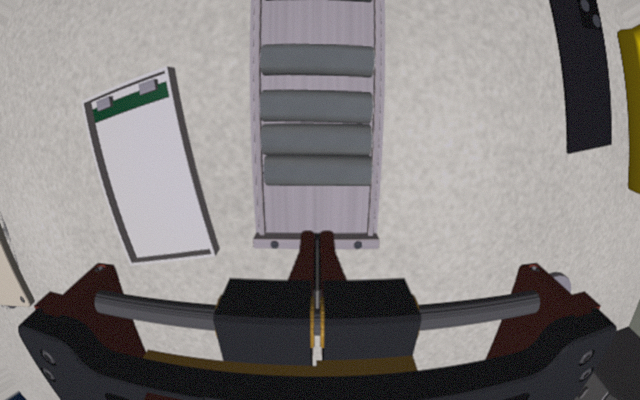

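Emit:
jog_arm([
  [1.2,6.5,0,0,0,0,0],
  [1.2,6.5,-15,0,0,0,0],
  [1.2,6.5,-30,0,0,0,0],
  [1.2,6.5,-40,0,0,0,0],
  [1.2,6.5,-45,0,0,0,0],
  [1.2,6.5,-45,0,0,0,0],
  [2.4,12.5,-45,0,0,0,0],
  [3.4,17.5,-45,0,0,0,0],
])

```text
time_s: 8.08
tcp_pos: [0.5013, -0.03, 0.0098]
tool_rot: [0.0, 0.995, -0.095, 0.0]
contact_force: [-1.3, -0.3, 0.5]
finger_gap: 0.002
```

Emit:
jog_arm([
  [1.2,6,0,0,0,0,0],
  [2.3,12,0,0,0,0,0],
  [3.5,18,0,0,0,0,0],
  [4.7,24,0,0,0,0,0],
  [5.8,30,0,0,0,0,0],
  [7,36,0,0,0,0,0],
  [8,41,0,0,0,0,0],
  [8.8,45,0,0,0,0,0],
])

```text
time_s: 8.75
tcp_pos: [0.5098, 0.0154, 0.0093]
tool_rot: [-0.0, 0.996, -0.095, -0.0]
contact_force: [-0.1, 0.0, -0.5]
finger_gap: 0.008
```

Run:
```python
from h import *
s=readout.read_state();print('tcp lane',lane(s['tcp_pos']),s['tcp_pos'],s['finger_gap'],s['contact_force'])
p,d=snap('wrist','w8.png')
```

```text
tcp lane [[  1.7 140.9]] [0.50975426 0.01540008 0.00933973] 0.007617868026839354 [-0.12557004  0.00964275 -0.46141046]
```

View pics/w8.png

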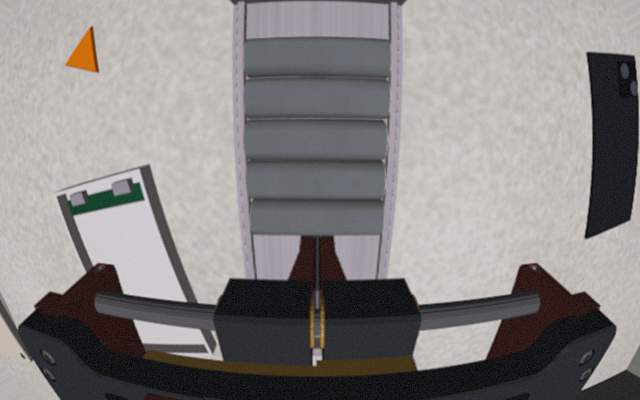

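All five cells are bunched at v≈55–215 ahead of the fingers, with the stop wall at the top edge. I'll push the remaining ~25 mm.

Emit:
jog_arm([
  [0.6,3,0,0,0,0,0],
  [1.2,6,0,0,0,0,0],
  [1.8,9,0,0,0,0,0],
  [2.3,12,0,0,0,0,0],
  [2.9,15,0,0,0,0,0],
  [3.4,17.5,0,0,0,0,0],
  [3.8,19.5,0,0,0,0,0],
  [4.1,21,0,0,0,0,0],
])

```text
time_s: 9.47
tcp_pos: [0.5138, 0.036, 0.0094]
tool_rot: [-0.0, 0.995, -0.095, 0.0]
contact_force: [0.3, -1.0, 1.0]
finger_gap: 0.005
```

Emit:
jog_arm([
  [0.1,0.5,0,0,0,0,0],
  [0.2,1,0,0,0,0,0],
  [0.3,1.5,0,0,0,0,0],
  [0.4,2,0,0,0,0,0],
  [0.5,2.5,0,0,0,0,0],
  [0.6,3,0,0,0,0,0],
  [0.6,3,0,0,0,0,0],
  [0.6,3,0,0,0,0,0],
])

```text
time_s: 10.13
tcp_pos: [0.5139, 0.0378, 0.0093]
tool_rot: [0.001, 0.996, -0.095, -0.0]
contact_force: [-1.4, -8.3, 1.9]
finger_gap: 0.006
```

Run:
```python
from h import *
s=readout.read_state();print('tcp lane',lane(s['tcp_pos']),s['tcp_pos'],s['finger_gap'],s['contact_force'])
p,d=snap('wrist','w9.png')
```

```text
tcp lane [[  1.5 118.1]] [0.51388424 0.03781477 0.00930951] 0.0055132220419505 [-1.43469682 -8.29863924  1.9300277 ]
```

View pics/w9.png

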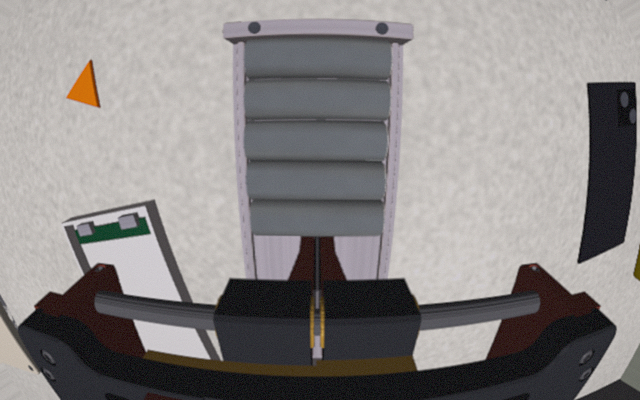

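The row is closed against the stop wall (v≈35) with 8 N of push. I'll measure the crotches between the cells in this state.

Run:
```python
from h import *
p,d=snap('wrist');P=cloud('wrist',d)*1000
print('table',np.median(P[100:200,430:520,2]))
g=p.sum(2).astype(float)
for u in (275,355):
  col=g[30:245,u-3:u+4].mean(1)
  vs=[30+i for i in range(1,len(col)-1) if col[i]<=col[i-1] and col[i]<col[i+1] and col[i]<250]
  for v in vs: print(u,v,col[v-30].round(),'ray z18',lane(onz('wrist',[[u,v]],.018)),'cloud',P[v-1:v+2,u,2].round(1),lane(P[v,u]/1000))
# stop wall rims
for u in (280,320,350):
  print([(v,round(P[v,u,2]),lane(P[v,u]/1000)[0,1]) for v in range(18,48,2)])
# lane x: rails, at v=110
for v in (60,140,220): print(v,[(u,round(P[v,u,2]),lane(P[v,u]/1000)[0,0],int(g[v,u])) for u in list(range(228,252,2))+list(range(378,406,2))])
# end of cells ray
```

```text
table 0.00952048721987453
275 36 202.0 ray z18 [[-18.9   1.4]] cloud [22.4 18.4 17.1] [[-18.8   1.5]]
275 76 204.0 ray z18 [[-18.9  21.8]] cloud [18.7 19.1 17.4] [[-18.7  21.9]]
275 80 246.0 ray z18 [[-18.9  23.8]] cloud [15.9 17.8 19.9] [[-18.9  23.8]]
275 118 223.0 ray z18 [[-19.1  42.8]] cloud [18.1 17.6 17.7] [[-19.1  42.8]]
275 122 225.0 ray z18 [[-19.1  44.8]] cloud [15.3 18.7 18.9] [[-19.   44.7]]
275 161 183.0 ray z18 [[-19.6  64.6]] cloud [17.7 15.9 18.9] [[-19.9  65. ]]
275 200 203.0 ray z18 [[-20.3  85.4]] cloud [18.8 16.9 16.8] [[-20.5  85.8]]
355 37 203.0 ray z18 [[20.  2.]] cloud [19.7 17.9 15.9] [[20.   1.9]]
355 77 209.0 ray z18 [[20.1 22.3]] cloud [18.6 17.5 15.9] [[20.2 22.2]]
355 80 220.0 ray z18 [[20.1 23.8]] cloud [ 4.7 18.2 19.6] [[20.1 23.8]]
355 118 246.0 ray z18 [[20.4 42.7]] cloud [19.3 17.3  5.4] [[20.5 42.8]]
355 121 202.0 ray z18 [[20.4 44.2]] cloud [ 3.6 16.4 18.1] [[20.6 44.3]]
355 161 174.0 ray z18 [[20.9 64.5]] cloud [19.4 14.6 17.4] [[21.4 65.2]]
355 200 180.0 ray z18 [[21.7 85.3]] cloud [20.3 15.1 17. ] [[22.1 86.3]]
[(18, 0, np.float64(-12.9)), (20
[... 3177 characters left out ...]
.float64(-46.3), 586), (240, 4, np.float64(-44.1), 540), (242, 4, np.float64(-42.9), 470), (244, 11, np.float64(-39.7), 460), (246, 11, np.float64(-38.7), 496), (248, 11, np.float64(-37.5), 475), (250, 25, np.float64(-33.0), 377), (378, 24, np.float64(33.4), 329), (380, 25, np.float64(34.4), 334), (382, 25, np.float64(35.4), 336), (384, 24, np.float64(36.7), 437), (386, 11, np.float64(41.0), 489), (388, 11, np.float64(42.1), 489), (390, 10, np.float64(43.5), 502), (392, 4, np.float64(46.4), 489), (394, 0, np.float64(48.8), 544), (396, 0, np.float64(50.0), 585), (398, 0, np.float64(51.3), 578), (400, 0, np.float64(52.7), 567), (402, -1, np.float64(54.0), 562), (404, 1, np.float64(54.9), 579)]
```

Calibrated stop-wall middle: S≈(536.5, 151.9), with crotches at s≈21, 42, 63 and 84 mm. Now I'll back off, rise and go over the nearest spacer.

```bash
sed -i 's/S=(535,154)/S=(536.5,151.9)/' h.py; python3 -c "
from h import *
s=readout.read_state();print(lane(s['tcp_pos']))"
```

```text
[[ -0.4 116.4]]
```

Emit:
jog_arm([
  [-0.6,-3,0,0,0,0,0],
  [-1.2,-6,5,0,0,0,0],
  [-1.2,-6,40,0,0,0,60],
  [-1.2,-6,80,0,0,0,60],
  [1,30,110,0,0,-0.02,60],
  [5,70,110,0,0,-0.037,60],
  [10,110,110,0,0,-0.037,60],
  [14,150,110,0,0,-0.037,60],
])

```text
time_s: 10.9
tcp_pos: [0.5291, 0.1904, 0.1211]
tool_rot: [-0.001, 0.993, -0.114, 0.001]
contact_force: [1.4, 0.1, -0.9]
finger_gap: 0.424
```

Emit:
jog_arm([
  [2,20,0,0,0,0,60],
  [4,45,0,0,0,0,60],
  [4,45,0,0,0,0,60],
  [4,45,0,0,0,0,60],
  [4,45,0,0,0,0,60],
  [4,45,0,0,0,0,60],
  [4,45,0,0,0,0,60],
  [4,45,0,0,0,0,60],
])

```text
time_s: 11.57
tcp_pos: [0.5324, 0.2327, 0.1194]
tool_rot: [0.0, 0.993, -0.114, -0.0]
contact_force: [1.1, 0.1, 0.5]
finger_gap: 0.682
```

Run:
```python
from h import *
s=readout.read_state();print(s['tcp_pos'],s['tool_rot'],s['finger_gap'],proj('wrist',s['tcp_pos']))
p,d=snap('wrist','w10.png');np.save('w10d.npy',d);np.save('w10p.npy',p)
import pickle;pickle.dump(cam('wrist'),open('w10c.pkl','wb'))
```

```text
[0.53239237 0.23268282 0.11942772] [ 5.88274197e-05  9.93485859e-01 -1.13955397e-01 -1.10320017e-04] 0.6819108377996107 [[316.42402605 248.30099918]]
```

View pics/w10.png

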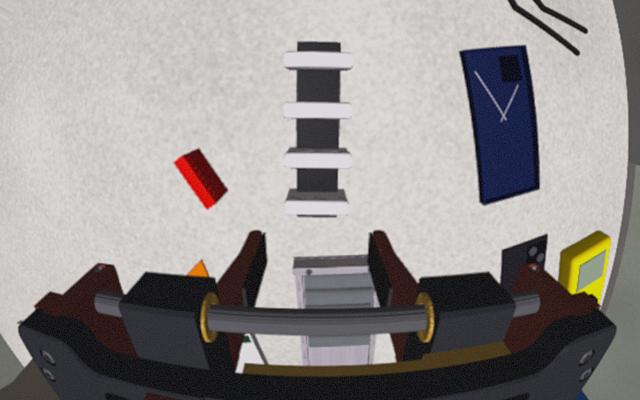

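The candidates are four white blades in the black rack at (316,203), (318,157), (318,110) and (318,60), plus a red block at (200,178). The white ones in the rack fit the description, and the red one is the look-alike to leave. One enlarged crop to confirm, and I'll measure in the same step.

Run:
```python
from h import *
import pickle
p=np.load('w10p.npy');d=np.load('w10d.npy');cm=pickle.load(open('w10c.pkl','rb'))
c=p[35:225,160:370];cv2.imwrite('pics/w10c.png',cv2.cvtColor(cv2.resize(c,None,fx=3.1,fy=3.1,interpolation=cv2.INTER_CUBIC),cv2.COLOR_RGB2BGR))
P=cloud('wrist',d,cm)*1000;Z=P[...,2]
m=((Z>47)&(Z<58)).astype(np.uint8)*255;m[:,:270]=0;m[:,370:]=0;m[225:]=0
n,lab,st,ce=cv2.connectedComponentsWithStats(m)
for i in range(1,n):
    if st[i,4]<150: continue
    q=P[lab==i];r=cv2.minAreaRect(q[:,:2].astype(np.float32));print(st[i],q.mean(0).round(1),np.round(r[0],1),np.round(r[1],1),round(r[2],1),np.median(q[:,2]))
k=(Z>18)&(Z<27);k[:,:290]=0;k[:,350:]=0;k[225:]=0
q=P[k];r=cv2.minAreaRect(q[:,:2].astype(np.float32));print('rack',r)
```

```text
[ 284   52   69   17 1129] [559.5 343.9  52. ] [559.4 344.1] [12.6 49.7] 77.2 52.10038284848292
[ 284  102   68   17 1120] [550.8 307.6  51.9] [550.5 307.5] [12.3 49.6] 76.9 51.9700760265882
[ 284  151   67   18 1066] [542.4 271.   51.8] [541.7 270.5] [13.  50.1] 76.6 51.904581201526554
[284 198  64  18 950] [532.8 234.6  51.6] [532. 234.] [13.4 50.1] 77.5 51.82157061726582
rack ((547.54638671875, 288.563720703125), (152.75521850585938, 48.059242248535156), 74.59635925292969)
```

View pics/w10c.png

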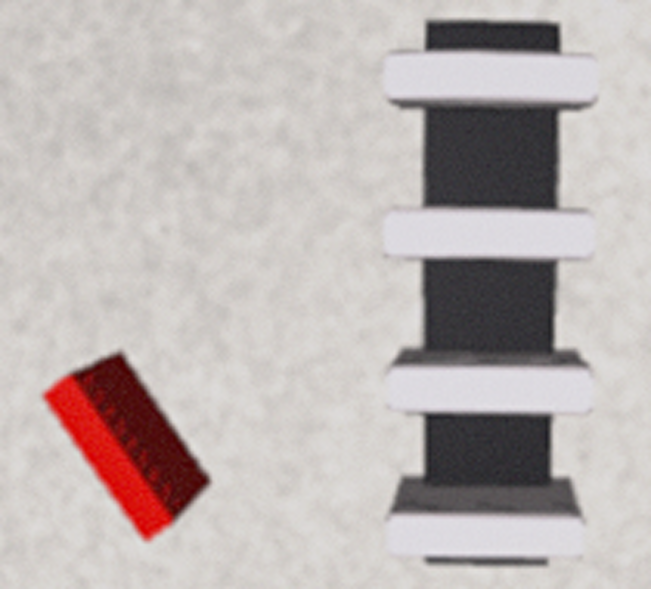

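Confirmed: four plain white blades with a red one apart from them. I'll grip the nearest blade by its ends.

Emit:
jog_arm([
  [0,1.5,-15,0,0,0,60],
  [0,1.5,-35,0,0,0,60],
  [0,1.5,-55,0,0,0,60],
  [0,1.5,-75,0,0,0,60],
  [0,1.5,-85,0,0,0,60],
  [0,1.5,-89,0,0,0,60],
  [0,1.5,-89,0,0,0,60],
  [0,1.5,-89,0,0,0,60],
], squeeze=30)

```text
time_s: 12.28
tcp_pos: [0.5328, 0.2352, 0.0309]
tool_rot: [-0.0, 0.994, -0.113, 0.0]
contact_force: [0.6, -0.5, -0.5]
finger_gap: 0.684
```

Emit:
jog_arm([
  [0,0,0,0,0,0,40],
  [0,0,0,0,0,0,40],
  [0,0,0,0,0,0,40],
  [0,0,0,0,0,0,40],
  [0,0,0,0,0,0,40],
  [0,0,0,0,0,0,40],
  [0,0,0,0,0,0,40],
  [0,0,0,0,0,0,40],
])

```text
time_s: 12.95
tcp_pos: [0.5331, 0.2355, 0.0314]
tool_rot: [-0.0, 0.994, -0.113, 0.001]
contact_force: [-1.3, -0.3, 6.2]
finger_gap: 0.568
```

Run:
```python
from h import *
s=readout.read_state();print(s['tcp_pos'],s['finger_gap'],s['finger_gap']*87.8,s['contact_force'])
snap('wrist','w11.png')
```

```text
[0.53311095 0.23552405 0.03141651] 0.5681880563012535 49.886911343250055 [-1.27839766 -0.34604514  6.20905262]
```

View pics/w11.png

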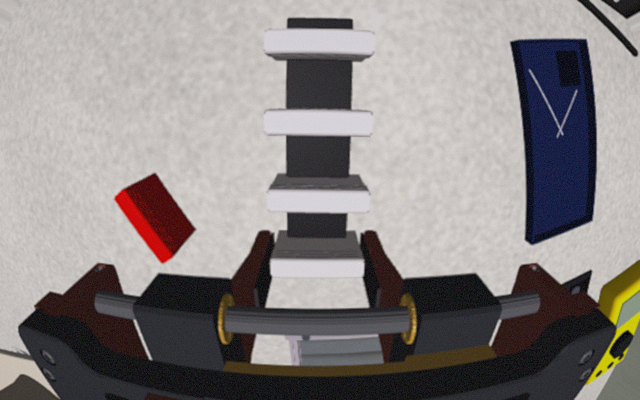

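The blade is gripped (49.9 mm). I'll lift it and carry it over the a/b crotch.

Emit:
jog_arm([
  [0,0,15,0,0,0,40],
  [0,0,35,0,0,0,40],
  [0,0,60,0,0,0,40],
  [0,-20,65,0,0,0.015,40],
  [0,-50,65,0,0,0.025,40],
  [-1,-80,65,0,0,0.037,40],
  [-1,-107,60,0,0,0.037,40],
  [-1,-107,40,0,0,0.037,40],
])

```text
time_s: 13.67
tcp_pos: [0.5328, 0.1251, 0.0726]
tool_rot: [-0.0, 0.995, -0.096, 0.002]
contact_force: [1.0, 0.3, -0.3]
finger_gap: 0.567
```

Emit:
jog_arm([
  [0,0,-5,0,0,0,40],
  [0,0,-12,0,0,0,40],
  [0,0,-12,0,0,0,40],
  [0,0,-12,0,0,0,40],
  [0,0,-12,0,0,0,40],
  [0,0,-12,0,0,0,40],
  [0,0,-12,0,0,0,40],
  [0,0,-12,0,0,0,40],
])

```text
time_s: 14.33
tcp_pos: [0.5316, 0.1285, 0.0588]
tool_rot: [-0.0, 0.996, -0.095, 0.0]
contact_force: [0.1, -0.6, 0.6]
finger_gap: 0.568
```

Run:
```python
from h import *
s=readout.read_state();print(s['tcp_pos'],lane(s['tcp_pos']),s['finger_gap']*87.8,s['contact_force'])
p,d=snap('wrist','w12.png');P=cloud('wrist',d)*1000;Z=P[...,2]
m=np.zeros(Z.shape,bool);m[200:300,265:375]=True;
k=m&(p.min(2)>150)&(Z>s['tcp_pos'][2]*1000+12)&(Z<s['tcp_pos'][2]*1000+35)
q=P[k];l=lane(q/1000);print(k.sum(),'z',np.percentile(q[:,2],[2,50,98]),'x',np.percentile(l[:,0],[1,99]),'s',np.percentile(l[:,1],[1,50,99]))
p,d=snap('side');cv2.imwrite('pics/s12.png',cv2.cvtColor(cv2.resize(p[170:320,280:420],None,fx=4,fy=4),cv2.COLOR_RGB2BGR))
```

```text
[0.53156538 0.12850923 0.05875723] [[-0.4 23.9]] 49.87123280453957 [ 0.05340113 -0.6338943   0.56655111]
1647 z [78.02621423 79.19601477 80.31789943] x [-24.3  24. ] s [20.3 25.5 31.6]
```

View pics/w12.png

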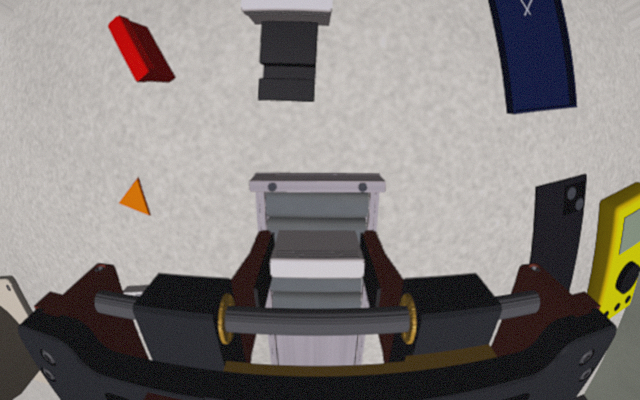

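View pics/s12.png

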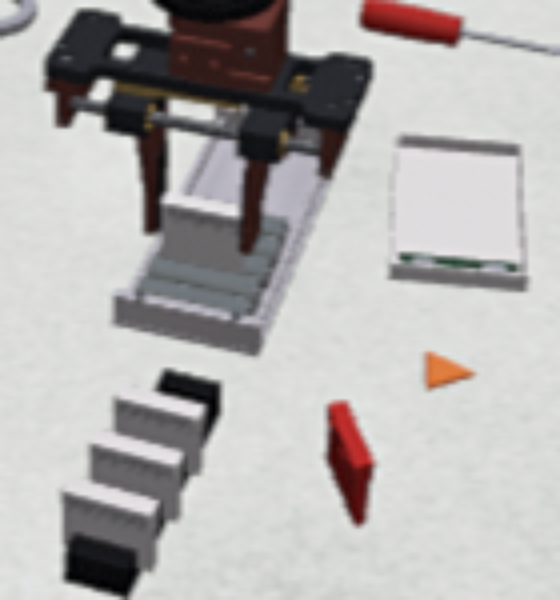

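The blade hangs level, its top at (316,268), with its lower edge at z≈33 mm and s≈25.7. I'll enter near the crotch and shift to s=25 while descending.

Emit:
jog_arm([
  [0.6,3,0,0,0,0,40],
  [0.6,3,-4,0,0,0,40],
  [0.6,3,-8,0,0,0,40],
  [0.6,3,-9.5,0,0,0,40],
  [0.5,2.7,-11,0,0,0,40],
  [0.5,2.3,-12.5,0,0,0,40],
  [0.4,1.9,-14,0,0,0,40],
  [0.3,1.6,-15,0,0,0,40],
])

```text
time_s: 15.1
tcp_pos: [0.5315, 0.1297, 0.0431]
tool_rot: [0.0, 0.995, -0.095, -0.0]
contact_force: [0.0, 0.2, 0.8]
finger_gap: 0.564
```

Emit:
jog_arm([
  [-0.1,-0.3,-1,0,0,0,40],
  [-0.1,-0.5,-2,0,0,0,40],
  [-0.2,-0.8,-3,0,0,0,40],
  [-0.2,-1,-4.5,0,0,0,40],
  [-0.2,-1.1,-6,0,0,0,40],
  [-0.2,-1.1,-7.5,0,0,0,40],
  [-0.2,-1.1,-9,0,0,0,40],
  [-0.2,-1.1,-10.5,0,0,0,40],
])

```text
time_s: 15.77
tcp_pos: [0.5314, 0.1287, 0.0327]
tool_rot: [0.0, 0.995, -0.095, -0.0]
contact_force: [-0.0, -1.5, -0.3]
finger_gap: 0.565
```

Emit:
jog_arm([
  [0,0,-1,0,0,0,40],
  [0,0,-2,0,0,0,40],
  [0,0,-3,0,0,0,40],
  [0,0,-3.6,0,0,0,40],
  [0,0,-3.6,0,0,0,40],
  [0,0,-3.6,0,0,0,40],
  [0,0,-3.6,0,0,0,40],
  [0,0,-3.6,0,0,0,40],
])

```text
time_s: 16.43
tcp_pos: [0.5314, 0.1287, 0.0294]
tool_rot: [-0.0, 0.995, -0.095, -0.0]
contact_force: [-2.4, -0.2, 5.2]
finger_gap: 0.567
```

```bash
cat >> h.py <<'E'
def blade(s,p,P,dz=20.4):
    Z=P[...,2];m=np.zeros(Z.shape,bool);m[200:300,265:375]=True
    zt=s['tcp_pos'][2]*1000+dz
    k=m&(p.min(2)>140)&(abs(Z-zt)<6)
    q=P[k];l=lane(q/1000);print('blade',k.sum(),'z',np.percentile(q[:,2],[2,50,98]).round(1),'x',np.percentile(l[:,0],[1,99]),'s',np.percentile(l[:,1],[1,50,99]))
def st():
    s=readout.read_state();print('t',round(float(s['time_s']),2),'tcp',(s['tcp_pos']*1000).round(1) if hasattr(s['tcp_pos'],'round') else s['tcp_pos'],'lane',lane(s['tcp_pos'])[0],'gap',round(float(s['finger_gap'])*87.8,1),'F',np.round(s['contact_force'],1));return s
def side(fn,b=(170,320,270,420)):
    p,d=snap('side');cv2.imwrite('pics/'+fn,cv2.cvtColor(cv2.resize(p[b[0]:b[1],b[2]:b[3]],None,fx=4,fy=4,interpolation=cv2.INTER_CUBIC),cv2.COLOR_RGB2BGR))
E
python3 - <<'E'
from h import *
s=st();p,d=snap('wrist','w13.png');P=cloud('wrist',d)*1000;blade(s,p,P)
side('s13.png')
E
```

```text
t 16.43 tcp [531.4 128.7  29.4] lane [-0.5 23.7] gap 49.8 F [-2.4 -0.2  5.2]
blade 1665 z [48.7 49.9 51.1] x [-24.5  23.9] s [19.964 25.2   31.2  ]
```

View pics/w13.png

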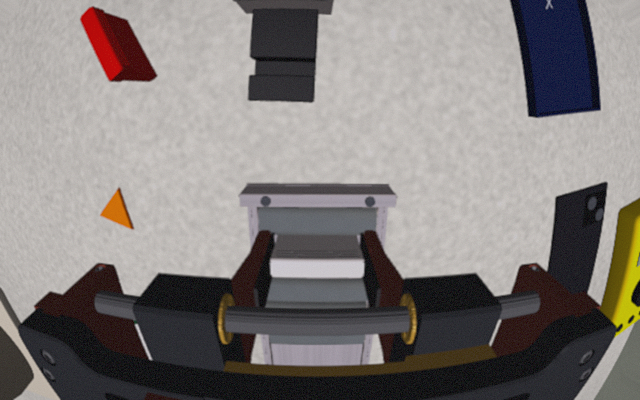

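View pics/s13.png

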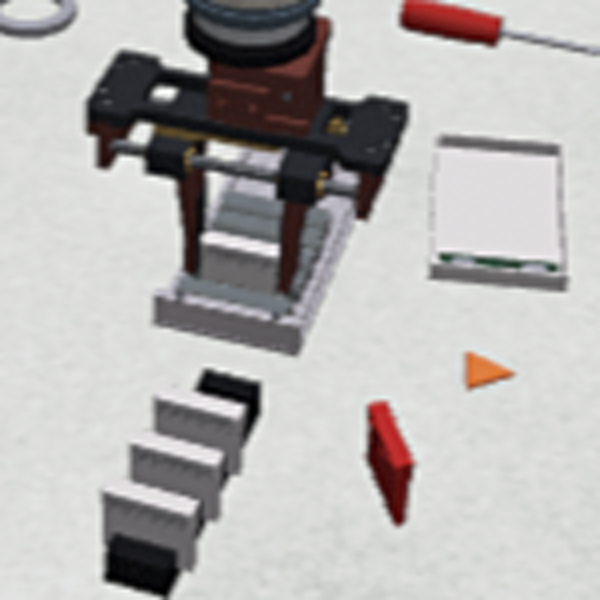

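The blade is down: its top is at z≈50 mm, centred at s≈25.5 and x≈0. I'll release it and go behind the row.

Emit:
jog_arm([
  [0,0,0,0,0,0,62],
  [0,0,0,0,0,0,62],
  [0,0,0,0,0,0,62],
  [0,0,0,0,0,0,62],
  [0,0,5,0,0,0,62],
  [0,0,20,0,0,0,62],
  [0,0,45,0,0,0,62],
  [0,0,75,0,0,0,62],
])

```text
time_s: 17.2
tcp_pos: [0.5301, 0.1284, 0.1039]
tool_rot: [0.001, 0.995, -0.095, -0.002]
contact_force: [-0.5, -0.1, 0.1]
finger_gap: 0.703
```

Emit:
jog_arm([
  [-5,-25,0,0,0,0,0],
  [-11,-55,0,0,0,0,0],
  [-17,-90,0,0,0,0,0],
  [-23,-120,-10,0,0,0,0],
  [-26,-135,-25,0,0,0,0],
  [-26,-135,-25,0,0,0,0],
  [-26,-135,-25,0,0,0,0],
  [-26,-135,-25,0,0,0,0],
])

```text
time_s: 17.87
tcp_pos: [0.506, -0.0058, 0.0798]
tool_rot: [-0.0, 0.995, -0.095, 0.0]
contact_force: [0.4, 0.6, 0.5]
finger_gap: 0.138
```

Run:
```python
from h import *
s=st();p,d=snap('wrist','w14.png');P=cloud('wrist',d)*1000
print([(v,round(P[v,285,2]),lane(P[v,285]/1000)[0,1]) for v in range(30,236,4)])
```

```text
t 17.87 tcp [506.   -5.8  79.8] lane [  0.2 160.7] gap 12.1 F [0.4 0.6 0.5]
[(30, 49, np.float64(31.6)), (34, 27, np.float64(29.4)), (38, 17, np.float64(30.1)), (42, 22, np.float64(34.2)), (46, 25, np.float64(37.7)), (50, 24, np.float64(40.4)), (54, 24, np.float64(43.3)), (58, 23, np.float64(46.0)), (62, 20, np.float64(48.5)), (66, 20, np.float64(51.4)), (70, 23, np.float64(54.7)), (74, 24, np.float64(57.6)), (78, 23, np.float64(60.4)), (82, 26, np.float64(63.4)), (86, 23, np.float64(66.0)), (90, 22, np.float64(68.9)), (94, 17, np.float64(71.6)), (98, 22, np.float64(74.6)), (102, 25, np.float64(77.4)), (106, 25, np.float64(80.2)), (110, 26, np.float64(83.0)), (114, 25, np.float64(85.9)), (118, 23, np.float64(88.8)), (122, 19, np.float64(92.0)), (126, 22, np.float64(94.6)), (130, 22, np.float64(97.5)), (134, 24, np.float64(100.1)), (138, 25, np.float64(102.8)), (142, 25, np.float64(105.8)), (146, 24, np.float64(108.8)), (150, 18, np.float64(112.6)), (154, 5, np.float64(117.9)), (158, 3, np.float64(121.3)), (162, 4, np.float64(124.4)), (166, 5, np.float64(127.5)), (170, 4, np.float64(130.9)), (174, 4, np.float64(134.1)), (178, 5, np.float64(137.2)), (182, 4, np.float64(140.8)), (186, 6, np.float64(143.5)), (190, 4, np.float64(147.3)), (194, 5, np.float64(150.6)), (198, 4, np.float64(154.1)), (202, 5, np.float64(157.2)), (206, 5, np.float64(160.6)), (210, 4, np.float64(164.4)), (214, 4, np.float64(168.1)), (218, 4, np.float64(171.6)), (222, 3, np.float64(175.5)), (226, 4, np.float64(178.8)), (230, 4, np.float64(182.5)), (234, 4, np.float64(186.1))]
```

View pics/w14.png

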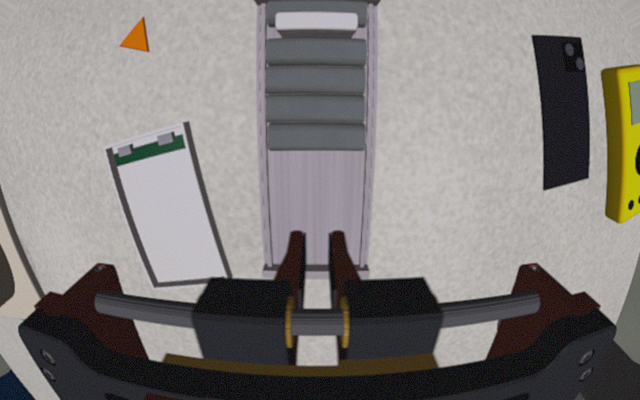

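The spacer stands upright at (316,22) and the row stayed closed, with crotches at s≈50, 71.5 and 92 and e's rear edge at ≈113.5. On to spacer 2.

Emit:
jog_arm([
  [5,35,15,0,0,0,60],
  [10,75,20,0,0,0,60],
  [15,115,20,0,0,-0.01,60],
  [20,155,20,0,0,-0.02,60],
  [25,195,20,0,0,-0.03,60],
  [30,235,20,0,0,-0.037,60],
  [36,272,20,0,0,-0.037,60],
  [36,276,20,0,0,-0.037,60],
])

```text
time_s: 18.58
tcp_pos: [0.5428, 0.2772, 0.1006]
tool_rot: [-0.002, 0.994, -0.11, 0.002]
contact_force: [0.5, -0.2, 0.3]
finger_gap: 0.659
```

Emit:
jog_arm([
  [0,0,0,0,0,0,60],
  [0,0,0,0,0,0,60],
  [0,0,0,0,0,0,60],
  [0,0,0,0,0,0,60],
  [0,0,0,0,0,0,60],
  [0,0,0,0,0,0,60],
  [0,0,0,0,0,0,60],
  [0,0,0,0,0,0,60],
])

```text
time_s: 19.25
tcp_pos: [0.5416, 0.2692, 0.0993]
tool_rot: [0.0, 0.994, -0.114, -0.0]
contact_force: [-0.2, 0.5, -0.3]
finger_gap: 0.682
```

Run:
```python
from h import *
s=st();print(s['tool_rot']);p,d=snap('wrist','w15.png');P=cloud('wrist',d)*1000;Z=P[...,2]
m=((Z>47)&(Z<58)&(p.min(2)>140)).astype(np.uint8)*255;m[:,:250]=0;m[:,390:]=0
n,lab,stt,ce=cv2.connectedComponentsWithStats(m)
for i in range(1,n):
    if stt[i,4]<150: continue
    q=P[lab==i];r=cv2.minAreaRect(q[:,:2].astype(np.float32));print(stt[i],q.mean(0).round(1),np.round(r[0],1),np.round(r[1],1),round(r[2],1))
```

```text
t 19.25 tcp [541.6 269.2  99.3] lane [ -17.4 -116.1] gap 59.8 F [-0.2  0.5 -0.3]
[ 2.06319589e-05  9.93520207e-01 -1.13655607e-01 -3.84722226e-05]
[ 280  101   75   20 1285] [559.4 344.6  51.9] [559.3 344.5] [12.3 49.9] 76.2
[ 281  156   73   18 1178] [550.2 307.8  51.9] [550.6 307.4] [12.  49.9] 76.4
[ 283  209   68   16 1004] [541.8 271.1  52. ] [541.9 270.8] [12.2 49.2] 75.8
[314 347  52  10 424] [531.5 127.8  49.8] [531.5 127.2] [13.5 49.5] 77.0
```

View pics/w15.png

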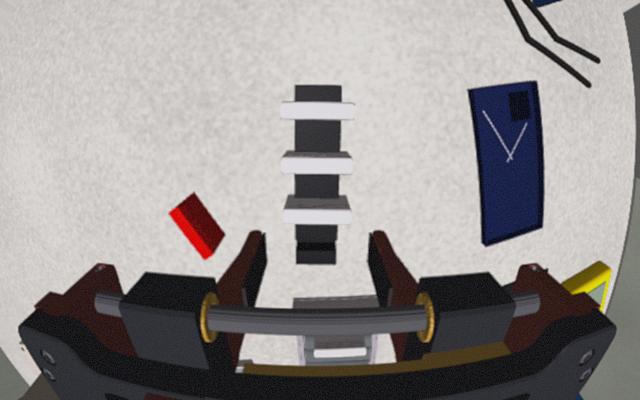

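Emit:
jog_arm([
  [0,1,-15,0,0,0,60],
  [0,1,-35,0,0,0,60],
  [0,1,-50,0,0,0,60],
  [0,1,-62,0,0,0,60],
  [0,1,-68,0,0,0,60],
  [0,1,-68,0,0,0,60],
  [0,1,-68,0,0,0,60],
  [0,1,-68,0,0,0,40],
])

```text
time_s: 19.97
tcp_pos: [0.542, 0.271, 0.032]
tool_rot: [-0.0, 0.994, -0.113, 0.001]
contact_force: [-0.2, -0.5, -0.0]
finger_gap: 0.643
```

Emit:
jog_arm([
  [0,0,0,0,0,0,40],
  [0,0,0,0,0,0,40],
  [0,0,0,0,0,0,40],
  [0,0,0,0,0,0,40],
  [0,0,0,0,0,0,40],
  [0,0,0,0,0,0,40],
  [0,0,0,0,0,0,40],
  [0,0,10,0,0,0,40],
])

```text
time_s: 20.63
tcp_pos: [0.5407, 0.2705, 0.0405]
tool_rot: [0.0, 0.994, -0.113, -0.001]
contact_force: [0.6, 2.5, -1.2]
finger_gap: 0.565
```

Run:
```python
from h import *
s=st();L2=np.array([536.5,151.9])-53*L;print('target tcp for s=53',L2,'shift',L2-s['tcp_pos'][:2]*1000)
```

```text
t 20.63 tcp [540.7 270.5  40.5] lane [ -18.5 -117.3] gap 49.6 F [ 0.6  2.5 -1.2]
target tcp for s=53 [526.377  99.854] shift [ -14.35355214 -170.6831638 ]
```

Emit:
jog_arm([
  [0,0,25,0,0,0,40],
  [0,0,55,0,0,0,40],
  [-3,-30,55,0,0,0.01,40],
  [-6,-65,55,0,0,0.02,40],
  [-9,-100,55,0,0,0.03,40],
  [-12,-135,55,0,0,0.037,40],
  [-14,-165,55,0,0,0.037,40],
  [-14,-171,45,0,0,0.037,40],
])

```text
time_s: 21.3
tcp_pos: [0.5275, 0.0964, 0.0879]
tool_rot: [0.0, 0.995, -0.096, 0.001]
contact_force: [0.9, 0.3, -0.2]
finger_gap: 0.566
```

Emit:
jog_arm([
  [0,0,-10,0,0,0,40],
  [0,0,-20,0,0,0,40],
  [0,0,-27,0,0,0,40],
  [0,0,-27,0,0,0,40],
  [0,0,-27,0,0,0,40],
  [0,0,-27,0,0,0,40],
  [0,0,-27,0,0,0,40],
  [0,0,-27,0,0,0,40],
])

```text
time_s: 21.97
tcp_pos: [0.5277, 0.1002, 0.0596]
tool_rot: [-0.0, 0.996, -0.095, 0.0]
contact_force: [0.1, 0.4, 0.3]
finger_gap: 0.568
```

Run:
```python
from h import *
s=st();p,d=snap('wrist','w16.png');P=cloud('wrist',d)*1000;blade(s,p,P);print(s['tool_rot'])
```

```text
t 21.97 tcp [527.7 100.2  59.6] lane [ 1.3 52.5] gap 49.9 F [0.1 0.4 0.3]
blade 1676 z [78.2 79.4 80.6] x [-22.7    25.825] s [47.4 52.7 58.6]
[-9.83827652e-05  9.95518805e-01 -9.45631727e-02  3.25840469e-04]
```

View pics/w16.png

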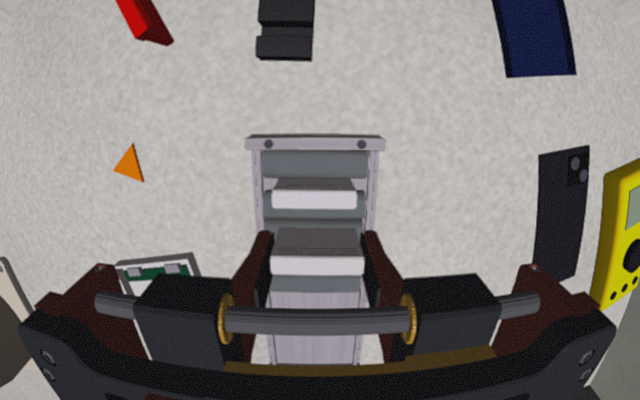

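Blade 2 hangs centred at s≈53 over the b/c crotch, with its top at (317,262) and spacer 1 standing ahead of it. I'll insert it.

Emit:
jog_arm([
  [0,1.2,0,0,0,0,40],
  [0,1.2,-4,0,0,0,40],
  [0,1.2,-8,0,0,0,40],
  [0,1.1,-9.5,0,0,0,40],
  [0,0.8,-11,0,0,0,40],
  [-0.1,0.5,-12.5,0,0,0,40],
  [-0.2,0.1,-14,0,0,0,40],
  [-0.3,-0.2,-15,0,0,0,40],
])

```text
time_s: 22.68
tcp_pos: [0.5271, 0.0994, 0.044]
tool_rot: [0.0, 0.995, -0.095, -0.0]
contact_force: [0.0, 0.0, 0.3]
finger_gap: 0.568
```

Emit:
jog_arm([
  [-0.1,-0.3,-1,0,0,0,40],
  [-0.1,-0.5,-2,0,0,0,40],
  [-0.2,-0.8,-3,0,0,0,40],
  [-0.2,-1,-4.5,0,0,0,40],
  [-0.2,-1,-6,0,0,0,40],
  [-0.2,-1,-7.5,0,0,0,40],
  [-0.2,-1,-9,0,0,0,40],
  [-0.2,-1,-10.5,0,0,0,40],
])

```text
time_s: 23.35
tcp_pos: [0.5269, 0.0985, 0.0336]
tool_rot: [0.0, 0.995, -0.095, -0.0]
contact_force: [-0.3, -0.4, 0.0]
finger_gap: 0.566
```

Emit:
jog_arm([
  [0,0,-1,0,0,0,40],
  [0,0,-2,0,0,0,40],
  [0,0,-3,0,0,0,40],
  [0,0,-4,0,0,0,40],
  [0,0,-4.5,0,0,0,40],
  [0,0,-4.5,0,0,0,40],
  [0,0,-4.5,0,0,0,40],
  [0,0,-4.5,0,0,0,40],
])

```text
time_s: 24.02
tcp_pos: [0.527, 0.0986, 0.0301]
tool_rot: [-0.0, 0.995, -0.095, 0.0]
contact_force: [-3.4, -0.3, 10.7]
finger_gap: 0.565
```

Run:
```python
from h import *
s=st();p,d=snap('wrist','w17.png');P=cloud('wrist',d)*1000;blade(s,p,P)
```

```text
t 24.02 tcp [527.   98.6  30.1] lane [ 0.9 54.2] gap 49.6 F [-3.4 -0.3 10.7]
blade 3803 z [48.8 50.  51.2] x [-23.9  24.8] s [19.1 28.7 59.9]
```

View pics/w17.png

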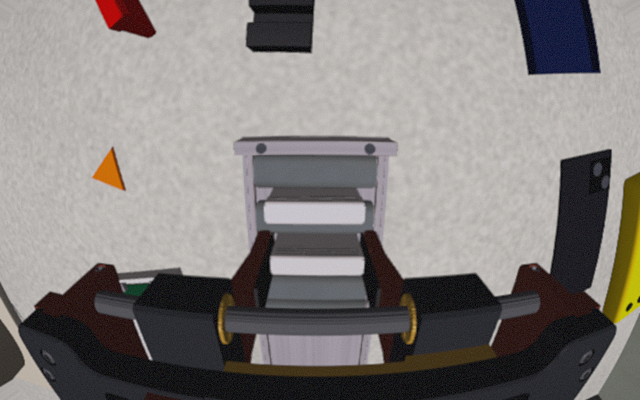

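Emit:
jog_arm([
  [0,0,0,0,0,0,62],
  [0,0,0,0,0,0,62],
  [0,0,0,0,0,0,62],
  [0,0,0,0,0,0,62],
  [0,0,5,0,0,0,62],
  [0,0,20,0,0,0,62],
  [0,0,45,0,0,0,62],
  [0,0,75,0,0,0,62],
])

```text
time_s: 24.73
tcp_pos: [0.5256, 0.0983, 0.1039]
tool_rot: [0.0, 0.995, -0.095, -0.002]
contact_force: [0.2, -0.2, 0.7]
finger_gap: 0.704
```

Emit:
jog_arm([
  [-5,-25,0,0,0,0,0],
  [-11,-55,0,0,0,0,0],
  [-17,-90,0,0,0,0,0],
  [-22,-114,-10,0,0,0,0],
  [-22,-114,-25,0,0,0,0],
  [-22,-114,-25,0,0,0,0],
  [-22,-114,-25,0,0,0,0],
  [-22,-114,-25,0,0,0,0],
])

```text
time_s: 25.4
tcp_pos: [0.5053, -0.0151, 0.0798]
tool_rot: [-0.0, 0.996, -0.095, 0.0]
contact_force: [-0.3, 0.3, 0.7]
finger_gap: 0.142
```

Run:
```python
from h import *
s=st();p,d=snap('wrist','w18.png');P=cloud('wrist',d)*1000
print([(v,round(P[v,285,2]),lane(P[v,285]/1000)[0,1]) for v in range(6,180,3)])
```

```text
t 25.4 tcp [505.3 -15.1  79.8] lane [  1.3 169.9] gap 12.4 F [-0.3  0.3  0.7]
[(6, 51, np.float64(25.3)), (9, 52, np.float64(27.5)), (12, 50, np.float64(29.0)), (15, 48, np.float64(30.5)), (18, 41, np.float64(30.7)), (21, 25, np.float64(28.6)), (24, 18, np.float64(28.9)), (27, 21, np.float64(32.1)), (30, 24, np.float64(35.1)), (33, 25, np.float64(37.4)), (36, 26, np.float64(39.9)), (39, 24, np.float64(41.7)), (42, 25, np.float64(44.2)), (45, 51, np.float64(51.0)), (48, 51, np.float64(53.0)), (51, 50, np.float64(54.6)), (54, 51, np.float64(56.7)), (57, 50, np.float64(58.5)), (60, 49, np.float64(60.3)), (63, 18, np.float64(58.3)), (66, 22, np.float64(61.1)), (69, 23, np.float64(63.3)), (72, 24, np.float64(65.5)), (75, 25, np.float64(67.7)), (78, 24, np.float64(69.8)), (81, 24, np.float64(71.9)), (84, 24, np.float64(74.0)), (87, 22, np.float64(76.1)), (90, 20, np.float64(78.1)), (93, 4, np.float64(79.9)), (96, 21, np.float64(82.5)), (99, 24, np.float64(84.7)), (102, 24, np.float64(86.8)), (105, 25, np.float64(88.9)), (108, 25, np.float64(91.0)), (111, 24, np.float64(93.1)), (114, 24, np.float64(95.3)), (117, 22, np.float64(97.5)), (120, 17, np.float64(100.0)), (123, 20, np.float64(101.9)), (126, 21, np.float64(104.0)), (129, 23, np.float64(106.0)), (132, 23, np.float64(108.1)), (135, 26, np.float64(110.0)), (138, 25, np.float64(112.2)), (141, 24, np.float64(114.4)), (144, 24, np.float64(116.6)), (147, 20, np.float64(119.5)), (150, 4, np.float64(124.1)), (153, 4, np.float64(126.5)), (156, 4, np.float64(129.0)), (159, 4, np.float64(131.4)), (162, 4, np.float64(133.9)), (165, 4, np.float64(136.1)), (168, 5, np.float64(138.5)), (171, 5, np.float64(140.8)), (174, 5, np.float64(143.3)), (177, 6, np.float64(145.5))]
```

View pics/w18.png

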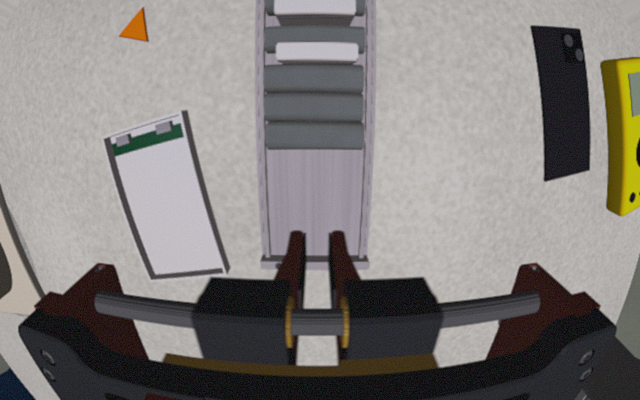

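Both spacers stand upright and the row is closed (c/d crotch at s≈79.6, d/e at ≈100.3). On to spacer 3.

Emit:
jog_arm([
  [5,35,15,0,0,0,60],
  [10,75,20,0,0,0,60],
  [15,115,20,0,0,-0.01,60],
  [20,155,20,0,0,-0.02,60],
  [25,195,20,0,0,-0.03,60],
  [32,235,20,0,0,-0.038,60],
  [39,273,20,0,0,-0.038,60],
  [45,308,20,0,0,-0.038,60],
])

```text
time_s: 26.12
tcp_pos: [0.55, 0.2962, 0.1003]
tool_rot: [-0.0, 0.994, -0.113, 0.001]
contact_force: [0.5, -0.8, -0.3]
finger_gap: 0.657
```

Emit:
jog_arm([
  [0,13,0,0,0,0,60],
  [0,13,0,0,0,0,60],
  [0,13,0,0,0,0,60],
  [0,13,0,0,0,0,60],
  [0,13,0,0,0,0,60],
  [0,13,0,0,0,0,60],
  [0,13,0,0,0,0,60],
  [0,13,0,0,0,0,60],
])

```text
time_s: 26.78
tcp_pos: [0.5501, 0.3047, 0.0994]
tool_rot: [0.0, 0.993, -0.114, -0.0]
contact_force: [-0.2, 0.8, -1.3]
finger_gap: 0.679
```

```bash
cat > rk.py <<'E'
from h import *
import sys
s=st();p,d=snap('wrist',sys.argv[1]);P=cloud('wrist',d)*1000;Z=P[...,2]
m=((Z>47)&(Z<58)&(p.min(2)>140)).astype(np.uint8)*255;m[:,:250]=0;m[:,390:]=0
n,lab,stt,ce=cv2.connectedComponentsWithStats(m)
for i in range(1,n):
    if stt[i,4]<150: continue
    q=P[lab==i];r=cv2.minAreaRect(q[:,:2].astype(np.float32));print(stt[i],q.mean(0).round(1),np.round(r[0],1),np.round(r[1],1),round(r[2],1),'d',(np.array(r[0])-s['tcp_pos'][:2]*1000).round(1))
E
python3 rk.py w19.png
```

```text
t 26.78 tcp [550.1 304.7  99.4] lane [ -15.8 -152.6] gap 59.6 F [-0.2  0.8 -1.3]
[ 281  154   73   19 1176] [559.6 344.8  51.9] [559.6 344.3] [12.  50.1] 75.8 d [ 9.4 39.6]
[ 282  207   69   16 1017] [550.3 308.   51.9] [550.2 307.6] [12.  49.7] 75.2 d [0.1 2.9]
```

Emit:
jog_arm([
  [0,2,-15,0,0,0,60],
  [0,2,-35,0,0,0,60],
  [0,2,-50,0,0,0,60],
  [0,2,-62,0,0,0,60],
  [0,2,-68,0,0,0,60],
  [0,2,-68,0,0,0,60],
  [0,2,-68,0,0,0,60],
  [0,2,-68,0,0,0,40],
])

```text
time_s: 27.5
tcp_pos: [0.5506, 0.3078, 0.0321]
tool_rot: [-0.0, 0.994, -0.114, 0.001]
contact_force: [0.6, 0.4, -0.1]
finger_gap: 0.64
```

Emit:
jog_arm([
  [0,0,0,0,0,0,40],
  [0,0,0,0,0,0,40],
  [0,0,0,0,0,0,40],
  [0,0,0,0,0,0,40],
  [0,0,0,0,0,0,40],
  [0,0,0,0,0,0,40],
  [0,0,0,0,0,0,40],
  [0,0,10,0,0,0,40],
])

```text
time_s: 28.17
tcp_pos: [0.5492, 0.3074, 0.0404]
tool_rot: [0.0, 0.993, -0.114, -0.001]
contact_force: [-0.3, 2.0, -0.5]
finger_gap: 0.566
```

Run:
```python
from h import *
s=st();L2=np.array([536.5,151.9])-82*L;print('target tcp for s=82',L2,'shift',L2-s['tcp_pos'][:2]*1000)
```

```text
t 28.17 tcp [549.2 307.4  40.4] lane [ -17.2 -155.1] gap 49.7 F [-0.3  2.  -0.5]
target tcp for s=82 [520.838  71.376] shift [ -28.40236247 -235.98721293]
```

Emit:
jog_arm([
  [0,0,25,0,0,0,40],
  [0,0,55,0,0,0,40],
  [-4,-35,55,0,0,0.01,40],
  [-8,-75,55,0,0,0.02,40],
  [-13,-115,55,0,0,0.03,40],
  [-18,-155,55,0,0,0.038,40],
  [-24,-195,55,0,0,0.038,40],
  [-29,-230,55,0,0,0.038,40],
])

```text
time_s: 28.83
tcp_pos: [0.52, 0.0755, 0.0968]
tool_rot: [0.0, 0.995, -0.095, -0.0]
contact_force: [0.5, -0.5, 0.8]
finger_gap: 0.567
```

Emit:
jog_arm([
  [0,-6,-15,0,0,0,40],
  [0,-6,-30,0,0,0,40],
  [0,-6,-37,0,0,0,40],
  [0,-6,-37,0,0,0,40],
  [0,-6,-37,0,0,0,40],
  [0,-6,-37,0,0,0,40],
  [0,-6,-37,0,0,0,40],
  [0,-6,-37,0,0,0,40],
])

```text
time_s: 29.5
tcp_pos: [0.5214, 0.072, 0.0599]
tool_rot: [-0.0, 0.996, -0.094, 0.0]
contact_force: [-1.2, -0.8, 0.4]
finger_gap: 0.571
```

Run:
```python
from h import *
s=st();p,d=snap('wrist','w20.png');P=cloud('wrist',d)*1000;blade(s,p,P);print(s['tool_rot'])
```

```text
t 29.5 tcp [521.4  72.   59.9] lane [ 0.4 81.4] gap 50.2 F [-1.2 -0.8  0.4]
blade 1703 z [78.4 79.5 80.7] x [-23.6  24.9] s [76.  81.5 87.4]
[-9.89281312e-05  9.95528561e-01 -9.44597666e-02  4.76859696e-04]
```

View pics/w20.png

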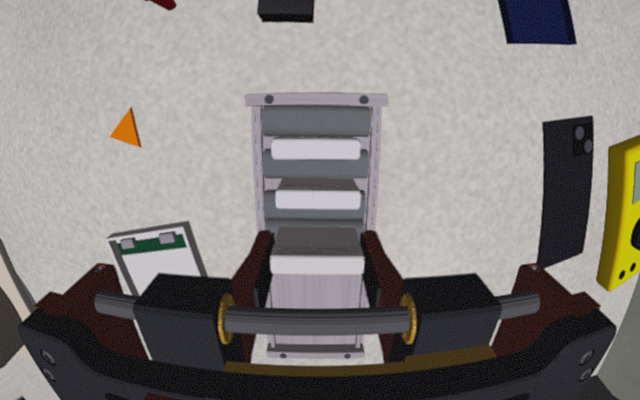

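Blade 3 hangs at s≈81.7 just past the c/d crotch (79.6), and spacers 1 and 2 stand upright. I'll insert it.

Emit:
jog_arm([
  [0,0.5,0,0,0,0,40],
  [0,0.5,-4,0,0,0,40],
  [0,0.5,-8,0,0,0,40],
  [0,0.4,-9.5,0,0,0,40],
  [0,0.1,-11,0,0,0,40],
  [-0.1,-0.2,-12.5,0,0,0,40],
  [-0.2,-0.6,-14,0,0,0,40],
  [-0.2,-0.9,-15,0,0,0,40],
])

```text
time_s: 30.22
tcp_pos: [0.5206, 0.0705, 0.044]
tool_rot: [0.0, 0.995, -0.095, -0.0]
contact_force: [0.7, 0.6, -0.2]
finger_gap: 0.569
```

Emit:
jog_arm([
  [-0.1,-0.3,-1,0,0,0,40],
  [-0.1,-0.5,-2,0,0,0,40],
  [-0.2,-0.8,-3,0,0,0,40],
  [-0.2,-1,-4.5,0,0,0,40],
  [-0.2,-1,-6,0,0,0,40],
  [-0.2,-1,-7.5,0,0,0,40],
  [-0.2,-1,-9,0,0,0,40],
  [-0.2,-1,-10.5,0,0,0,40],
])

```text
time_s: 30.88
tcp_pos: [0.5205, 0.0696, 0.0336]
tool_rot: [0.0, 0.995, -0.095, -0.0]
contact_force: [-0.8, -0.4, -1.4]
finger_gap: 0.568
```

Emit:
jog_arm([
  [0,0,-1,0,0,0,40],
  [0,0,-2,0,0,0,40],
  [0,0,-3,0,0,0,40],
  [0,0,-4,0,0,0,40],
  [0,0,-4.6,0,0,0,40],
  [0,0,-4.6,0,0,0,40],
  [0,0,-4.6,0,0,0,40],
  [0,0,-4.6,0,0,0,40],
])

```text
time_s: 31.55
tcp_pos: [0.5206, 0.0697, 0.0302]
tool_rot: [-0.0, 0.995, -0.095, 0.0]
contact_force: [-4.3, 0.1, 12.5]
finger_gap: 0.568
```

Run:
```python
from h import *
s=st();p,d=snap('wrist','w21.png');P=cloud('wrist',d)*1000;blade(s,p[:, :],P)
```

```text
t 31.55 tcp [520.6  69.7  30.2] lane [ 0.1 83.8] gap 49.9 F [-4.3  0.1 12.5]
blade 3831 z [48.7 50.  51.1] x [-23.4   25.07] s [49.  58.9 89.5]
```

View pics/w21.png

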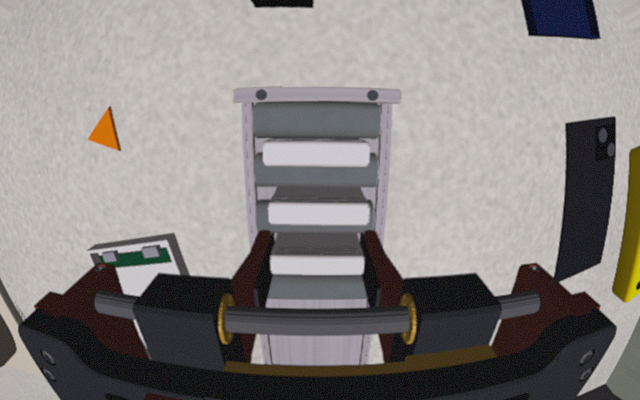

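Spacer 3 is down (top at z≈50). I'll release it and look from behind.

Emit:
jog_arm([
  [0,0,0,0,0,0,62],
  [0,0,0,0,0,0,62],
  [0,0,0,0,0,0,62],
  [0,0,0,0,0,0,62],
  [0,0,5,0,0,0,62],
  [0,0,20,0,0,0,62],
  [0,0,45,0,0,0,62],
  [0,0,75,0,0,0,62],
])

```text
time_s: 32.27
tcp_pos: [0.5192, 0.0695, 0.1038]
tool_rot: [0.0, 0.995, -0.095, -0.002]
contact_force: [-0.0, 0.7, 0.2]
finger_gap: 0.705
```

Emit:
jog_arm([
  [-5,-25,0,0,0,0,30],
  [-11,-55,0,0,0,0,30],
  [-17,-90,0,0,0,0,30],
  [-19,-99,-10,0,0,0,30],
  [-19,-99,-25,0,0,0,30],
  [-19,-99,-25,0,0,0,30],
  [-19,-99,-25,0,0,0,30],
  [-19,-99,-25,0,0,0,30],
])

```text
time_s: 32.93
tcp_pos: [0.5017, -0.0289, 0.0793]
tool_rot: [-0.0, 0.996, -0.095, -0.0]
contact_force: [0.0, -1.1, -0.1]
finger_gap: 0.34
```

Run:
```python
from h import *
s=st();p,d=snap('wrist','w22.png');P=cloud('wrist',d)*1000
print([(v,round(P[v,285,2]),lane(P[v,285]/1000)[0,1]) for v in range(6,180,3)])
```

```text
t 32.93 tcp [501.7 -28.9  79.3] lane [  0.4 184.2] gap 29.8 F [ 0.  -1.1 -0.1]
[(6, 18, np.float64(29.2)), (9, 22, np.float64(32.9)), (12, 25, np.float64(36.0)), (15, 24, np.float64(38.2)), (18, 26, np.float64(41.0)), (21, 50, np.float64(49.5)), (24, 50, np.float64(51.7)), (27, 49, np.float64(53.2)), (30, 51, np.float64(55.7)), (33, 50, np.float64(57.5)), (36, 51, np.float64(59.6)), (39, 47, np.float64(60.7)), (42, 25, np.float64(58.6)), (45, 17, np.float64(59.3)), (48, 242, np.float64(100.2)), (51, 24, np.float64(64.9)), (54, 24, np.float64(67.1)), (57, 24, np.float64(69.2)), (60, 24, np.float64(71.4)), (63, 24, np.float64(73.4)), (66, 50, np.float64(78.5)), (69, 50, np.float64(80.4)), (72, 50, np.float64(82.3)), (75, 50, np.float64(84.2)), (78, 51, np.float64(86.1)), (81, 51, np.float64(88.0)), (84, 49, np.float64(89.8)), (87, 22, np.float64(90.5)), (90, 24, np.float64(92.6)), (93, 24, np.float64(94.8)), (96, 26, np.float64(96.9)), (99, 25, np.float64(99.0)), (102, 25, np.float64(101.1)), (105, 24, np.float64(103.2)), (108, 22, np.float64(105.4)), (111, 19, np.float64(107.6)), (114, 18, np.float64(109.8)), (117, 22, np.float64(111.8)), (120, 25, np.float64(113.8)), (123, 25, np.float64(115.9)), (126, 25, np.float64(118.0)), (129, 26, np.float64(120.0)), (132, 24, np.float64(122.3)), (135, 25, np.float64(124.4)), (138, 21, np.float64(127.0)), (141, 19, np.float64(129.4)), (144, 4, np.float64(133.8)), (147, 4, np.float64(136.1)), (150, 4, np.float64(138.6)), (153, 4, np.float64(140.8)), (156, 5, np.float64(143.1)), (159, 5, np.float64(145.4)), (162, 5, np.float64(147.8)), (165, 4, np.float64(150.4)), (168, 3, np.float64(153.1)), (171, 5, np.float64(155.0)), (174, 4, np.float64(157.7)), (177, 5, np.float64(160.0))]
```

View pics/w22.png

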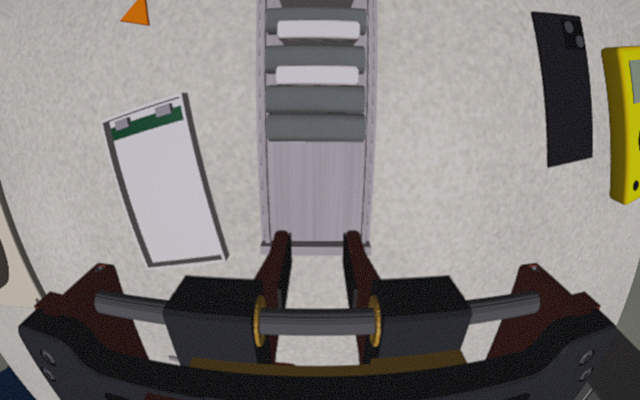

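The row is still closed, with the d/e crotch at s≈109. On to spacer 4.

Emit:
jog_arm([
  [5,35,15,0,0,0,60],
  [10,75,20,0,0,0,60],
  [15,115,20,0,0,-0.01,60],
  [20,155,20,0,0,-0.02,60],
  [26,195,20,0,0,-0.03,60],
  [33,235,20,0,0,-0.038,60],
  [40,273,20,0,0,-0.038,60],
  [46,311,20,0,0,-0.038,60],
])

```text
time_s: 33.65
tcp_pos: [0.5476, 0.2847, 0.1]
tool_rot: [-0.0, 0.994, -0.113, 0.001]
contact_force: [1.1, -0.0, 0.9]
finger_gap: 0.687
```

Emit:
jog_arm([
  [6,30,0,0,0,0,60],
  [12,62,0,0,0,0,60],
  [12,62,0,0,0,0,60],
  [12,62,0,0,0,0,60],
  [12,62,0,0,0,0,60],
  [12,62,0,0,0,0,60],
  [12,62,0,0,0,0,60],
  [12,62,0,0,0,0,60],
])

```text
time_s: 34.32
tcp_pos: [0.5596, 0.3426, 0.0994]
tool_rot: [0.0, 0.993, -0.114, -0.0]
contact_force: [0.3, 1.2, -1.0]
finger_gap: 0.683
```

```bash
python3 rk.py w23.png
```

```text
t 34.32 tcp [559.6 342.6  99.4] lane [ -13.7 -191.6] gap 60.0 F [ 0.3  1.2 -1. ]
[282 208  68  16 997] [559.5 344.8  52. ] [559.4 344.6] [12.2 49.2] 76.4 d [-0.2  2. ]
```

Emit:
jog_arm([
  [0,1.2,-15,0,0,0,60],
  [0,1.2,-35,0,0,0,60],
  [0,1.2,-50,0,0,0,60],
  [0,1.2,-62,0,0,0,60],
  [0,1.2,-68,0,0,0,60],
  [0,1.2,-68,0,0,0,60],
  [0,1.2,-68,0,0,0,60],
  [0,1.2,-68,0,0,0,40],
])

```text
time_s: 35.03
tcp_pos: [0.5601, 0.3451, 0.0317]
tool_rot: [-0.0, 0.994, -0.114, 0.0]
contact_force: [-0.4, 0.6, 0.3]
finger_gap: 0.642
```

Emit:
jog_arm([
  [0,0,0,0,0,0,40],
  [0,0,0,0,0,0,40],
  [0,0,0,0,0,0,40],
  [0,0,0,0,0,0,40],
  [0,0,0,0,0,0,40],
  [0,0,0,0,0,0,40],
  [0,0,0,0,0,0,40],
  [0,0,10,0,0,0,40],
])

```text
time_s: 35.7
tcp_pos: [0.5588, 0.3447, 0.0401]
tool_rot: [0.0, 0.993, -0.114, -0.001]
contact_force: [-0.0, 3.2, -0.4]
finger_gap: 0.564
```

Run:
```python
from h import *
s=st();L2=np.array([536.5,151.9])-111*L;print('target tcp for s=111',L2,'shift',L2-s['tcp_pos'][:2]*1000)
```

```text
t 35.7 tcp [558.8 344.7  40.1] lane [ -14.9 -193.5] gap 49.5 F [-0.   3.2 -0.4]
target tcp for s=111 [515.299  42.898] shift [ -43.48088608 -301.75336603]
```

Emit:
jog_arm([
  [0,0,25,0,0,0,40],
  [0,0,55,0,0,0,40],
  [-5,-40,55,0,0,0.01,40],
  [-10,-80,55,0,0,0.02,40],
  [-16,-120,55,0,0,0.03,40],
  [-23,-160,55,0,0,0.038,40],
  [-29,-200,55,0,0,0.038,40],
  [-35,-240,55,0,0,0.038,40],
])

```text
time_s: 36.37
tcp_pos: [0.5237, 0.1031, 0.0967]
tool_rot: [0.0, 0.996, -0.095, 0.0]
contact_force: [0.1, -0.5, 0.2]
finger_gap: 0.57
```

Emit:
jog_arm([
  [-5,-35,0,0,0,0,40],
  [-9,-62,0,0,0,0,40],
  [-9,-62,-15,0,0,0,40],
  [-9,-62,-30,0,0,0,40],
  [-9,-62,-37,0,0,0,40],
  [-9,-62,-37,0,0,0,40],
  [-9,-62,-37,0,0,0,40],
  [-9,-62,-37,0,0,0,40],
])

```text
time_s: 37.03
tcp_pos: [0.5159, 0.0432, 0.0597]
tool_rot: [-0.0, 0.996, -0.095, 0.0]
contact_force: [0.1, 0.1, -0.0]
finger_gap: 0.568
```

Run:
```python
from h import *
s=st();p,d=snap('wrist','w24.png');P=cloud('wrist',d)*1000;blade(s,p,P);print(s['tool_rot'])
```

```text
t 37.03 tcp [515.9  43.2  59.7] lane [  0.6 110.7] gap 49.9 F [ 0.1  0.1 -0. ]
blade 1748 z [78.5 79.7 80.9] x [-23.4  25.1] s [105.6 110.9 117.2]
[-3.82562081e-05  9.95524610e-01 -9.45022685e-02  2.64064555e-04]
```

View pics/w24.png

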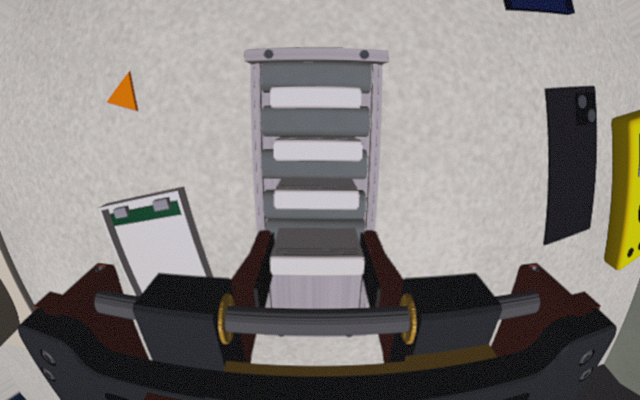

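Blade 4 hangs at s≈111.3, just past the d/e crotch (109). I'll insert it the same way.

Emit:
jog_arm([
  [0,0.5,0,0,0,0,40],
  [0,0.5,-4,0,0,0,40],
  [0,0.5,-8,0,0,0,40],
  [0,0.4,-9.5,0,0,0,40],
  [0,0.1,-11,0,0,0,40],
  [-0.1,-0.2,-12.5,0,0,0,40],
  [-0.2,-0.6,-14,0,0,0,40],
  [-0.2,-0.9,-15,0,0,0,40],
])

```text
time_s: 37.75
tcp_pos: [0.5152, 0.0418, 0.0439]
tool_rot: [0.0, 0.995, -0.095, -0.0]
contact_force: [0.2, 0.0, -0.9]
finger_gap: 0.57
```

Emit:
jog_arm([
  [-0.1,-0.3,-1,0,0,0,40],
  [-0.1,-0.5,-2,0,0,0,40],
  [-0.2,-0.8,-3,0,0,0,40],
  [-0.2,-1,-4.5,0,0,0,40],
  [-0.2,-1,-6,0,0,0,40],
  [-0.2,-1,-7.5,0,0,0,40],
  [-0.2,-1,-9,0,0,0,40],
  [-0.2,-1,-10.5,0,0,0,40],
])

```text
time_s: 38.42
tcp_pos: [0.5152, 0.0409, 0.0335]
tool_rot: [-0.0, 0.995, -0.095, -0.0]
contact_force: [0.3, -0.2, 0.4]
finger_gap: 0.569
```

Emit:
jog_arm([
  [0,0,-1,0,0,0,40],
  [0,0,-2,0,0,0,40],
  [0,0,-3,0,0,0,40],
  [0,0,-4,0,0,0,40],
  [0,0,-4.6,0,0,0,40],
  [0,0,-4.6,0,0,0,40],
  [0,0,-4.6,0,0,0,40],
  [0,0,-4.6,0,0,0,40],
])

```text
time_s: 39.08
tcp_pos: [0.5152, 0.041, 0.03]
tool_rot: [-0.0, 0.995, -0.095, 0.0]
contact_force: [-3.3, -0.5, 11.1]
finger_gap: 0.567
```

Run:
```python
from h import *
s=st();p,d=snap('wrist','w25.png');P=cloud('wrist',d)*1000;blade(s,p[:, :],P)
```

```text
t 39.08 tcp [515.2  41.   30. ] lane [  0.3 113. ] gap 49.8 F [-3.3 -0.5 11.1]
blade 3890 z [48.8 49.9 51.2] x [-24.1  24.7] s [ 78.4  88.3 119.4]
```

View pics/w25.png

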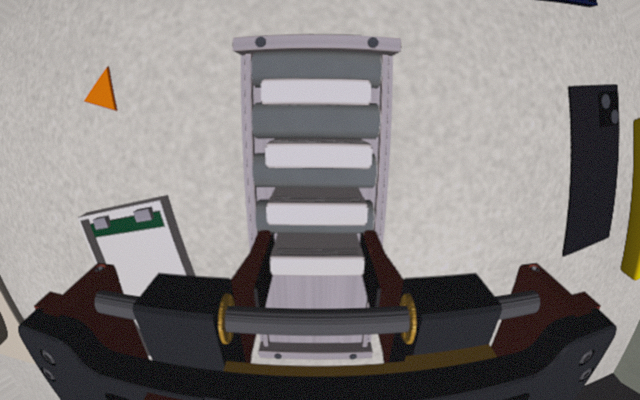

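All four are down. I'll release, then look at the whole row and at the keeper.

Emit:
jog_arm([
  [0,0,0,0,0,0,62],
  [0,0,0,0,0,0,62],
  [0,0,0,0,0,0,62],
  [0,0,0,0,0,0,62],
  [0,0,5,0,0,0,62],
  [0,0,20,0,0,0,62],
  [0,0,45,0,0,0,62],
  [0,0,75,0,0,0,62],
])

```text
time_s: 39.8
tcp_pos: [0.5138, 0.0409, 0.1038]
tool_rot: [0.0, 0.995, -0.095, -0.002]
contact_force: [0.7, -0.5, -0.4]
finger_gap: 0.705
```

Emit:
jog_arm([
  [-5,-25,0,0,0,0,0],
  [-10,-50,0,0,0,0,0],
  [-14,-75,0,0,0,0,0],
  [-14,-75,-10,0,0,0,0],
  [-14,-75,-25,0,0,0,0],
  [-14,-75,-25,0,0,0,0],
  [-14,-75,-25,0,0,0,0],
  [-14,-75,-25,0,0,0,0],
])

```text
time_s: 40.47
tcp_pos: [0.5013, -0.0336, 0.0792]
tool_rot: [-0.0, 0.996, -0.095, -0.0]
contact_force: [-0.5, -0.2, 0.7]
finger_gap: 0.141
```

Run:
```python
from h import *
s=st();p,d=snap('wrist','w26.png');P=cloud('wrist',d)*1000
print([(v,round(P[v,285,2]),lane(P[v,285]/1000)[0,1]) for v in range(60,180,3)])
p,d=snap('top','top26.png');c=p[170:260,260:500];cv2.imwrite('pics/top26c.png',cv2.cvtColor(cv2.resize(c,None,fx=3.3,fy=3.3,interpolation=cv2.INTER_CUBIC),cv2.COLOR_RGB2BGR))
```

```text
t 40.47 tcp [501.3 -33.6  79.2] lane [  0.8 188.9] gap 12.3 F [-0.5 -0.2  0.7]
[(60, 50, np.float64(79.6)), (63, 50, np.float64(81.4)), (66, 51, np.float64(83.4)), (69, 49, np.float64(85.2)), (72, 50, np.float64(87.1)), (75, 49, np.float64(88.9)), (78, 42, np.float64(90.3)), (81, 22, np.float64(91.0)), (84, 22, np.float64(93.1)), (87, 24, np.float64(95.3)), (90, 25, np.float64(97.5)), (93, 25, np.float64(99.6)), (96, 25, np.float64(101.7)), (99, 23, np.float64(103.8)), (102, 21, np.float64(105.9)), (105, 49, np.float64(107.7)), (108, 50, np.float64(109.5)), (111, 51, np.float64(111.4)), (114, 51, np.float64(113.2)), (117, 49, np.float64(115.2)), (120, 51, np.float64(116.9)), (123, 50, np.float64(118.9)), (126, 24, np.float64(122.9)), (129, 26, np.float64(124.8)), (132, 26, np.float64(127.0)), (135, 25, np.float64(129.1)), (138, 25, np.float64(131.3)), (141, 24, np.float64(133.6)), (144, 22, np.float64(136.0)), (147, 2, np.float64(141.2)), (150, 5, np.float64(143.2)), (153, 4, np.float64(145.6)), (156, 5, np.float64(147.9)), (159, 5, np.float64(150.3)), (162, 4, np.float64(152.9)), (165, 4, np.float64(155.2)), (168, 5, np.float64(157.5)), (171, 4, np.float64(160.0)), (174, 5, np.float64(162.3)), (177, 4, np.float64(164.9))]
```

View pics/w26.png

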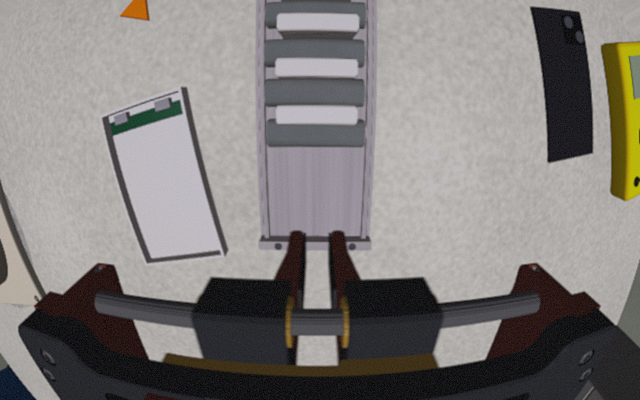

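View pics/top26c.png

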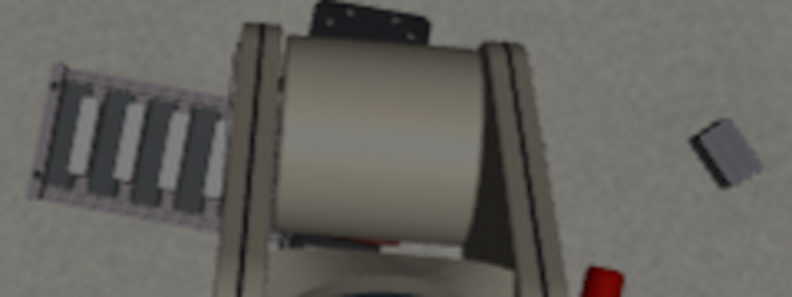

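The row is near-closed (e's rear edge at s≈137.5). I'll snug it with the closed fingers from behind until a small force shows.

Emit:
jog_arm([
  [3.5,18,0,0,0,0,0],
  [4.6,24,-15,0,0,0,0],
  [4.6,24,-30,0,0,0,0],
  [4.6,24,-45,0,0,0,0],
  [4.6,24,-60,0,0,0,0],
  [4.6,24,-69,0,0,0,0],
  [5.2,27,-69,0,0,0,0],
  [5.9,31,-69,0,0,0,0],
])

```text
time_s: 41.23
tcp_pos: [0.5071, -0.0029, 0.0101]
tool_rot: [0.0, 0.995, -0.095, -0.0]
contact_force: [-0.2, -0.6, 1.1]
finger_gap: 0.007
```

Emit:
jog_arm([
  [0.4,2,0,0,0,0,0],
  [0.8,4,0,0,0,0,0],
  [1,5,0,0,0,0,0],
  [1.2,6,0,0,0,0,0],
  [1.3,7,0,0,0,0,0],
  [1.5,8,0,0,0,0,0],
  [1.5,8,0,0,0,0,0],
  [1.5,8,0,0,0,0,0],
])

```text
time_s: 41.9
tcp_pos: [0.5086, 0.0049, 0.0101]
tool_rot: [-0.0, 0.995, -0.095, 0.0]
contact_force: [-0.1, 0.5, 0.6]
finger_gap: 0.004
```

Run:
```python
from h import *
s=st()
```

```text
t 41.9 tcp [508.6   4.9  10.1] lane [  0.6 149.7] gap 0.4 F [-0.1  0.5  0.6]
```

Emit:
jog_arm([
  [0.1,0.4,0,0,0,0,0],
  [0.2,0.8,0,0,0,0,0],
  [0.2,1.1,0,0,0,0,0],
  [0.3,1.4,0,0,0,0,0],
  [0.3,1.7,0,0,0,0,0],
  [0.4,2,0,0,0,0,0],
  [0.4,2,0,0,0,0,0],
  [0.4,2,0,0,0,0,0],
])

```text
time_s: 42.57
tcp_pos: [0.5087, 0.0063, 0.01]
tool_rot: [0.0, 0.995, -0.095, -0.0]
contact_force: [-0.1, -6.2, 0.9]
finger_gap: 0.009
```

The row is snug at 6 N and its length works out to 137 mm, the ideal value. Now I'll locate the keeper.

Emit:
jog_arm([
  [-1,-6,0,0,0,0,0],
  [-1.6,-8,15,0,0,0,0],
  [-1.6,-8,45,0,0,0,60],
  [-1.6,-8,85,0,0,0,60],
  [-1.6,-8,120,0,0,0,60],
  [-5,-25,140,0,0,0,60],
  [-10,-50,150,0,0,0,60],
  [-15,-80,150,0,0,0,60],
])

```text
time_s: 43.23
tcp_pos: [0.4956, -0.0733, 0.163]
tool_rot: [-0.0, 0.996, -0.094, 0.003]
contact_force: [1.7, -0.4, -0.5]
finger_gap: 0.424
```

Run:
```python
from h import *
s=st();p,d=snap('top');P=cloud('top',d)*1000
m=np.zeros(p.shape[:2],bool);m[200:232,465:497]=True
k=m&(P[...,2]>20)&(P[...,2]<40);q=P[k];print(k.sum(),q.mean(0).round(1),np.median(q[:,2]));r=cv2.minAreaRect(q[:,:2].astype(np.float32));print(r)
print(onz('top',[[481,216]],.03))
snap('wrist','w27.png')
```

```text
t 43.23 tcp [495.6 -73.3 163. ] lane [  2.9 228.9] gap 37.2 F [ 1.7 -0.4 -0.5]
106 [ 542.6 -284.9   30.4] 30.486188381262167
((540.9893188476562, -285.8734436035156), (28.798851013183594, 19.983964920043945), 88.99396514892578)
[[ 0.51576976 -0.29499037  0.03      ]]
```

View pics/w27.png

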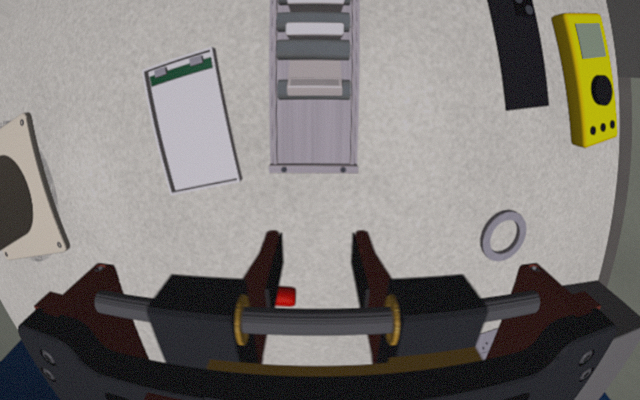

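Run:
```python
from h import *
s=st();p,d=snap('wrist');c=p[0:180,255:375];cv2.imwrite('pics/w28.png',cv2.cvtColor(cv2.resize(c,None,fx=3.3,fy=3.3,interpolation=cv2.INTER_CUBIC),cv2.COLOR_RGB2BGR))
P=cloud('wrist',d)*1000
print([(v,round(P[v,315,2]),lane(P[v,315]/1000)[0,1]) for v in range(2,110,3)])
p,d=snap('top','top28.png')
side('s28.png',(130,280,270,420))
```

```text
t 43.33 tcp [493.8 -75.7 161. ] lane [  1.6 231.6] gap 44.9 F [-0.8  0.4 -0.2]
[(2, 51, np.float64(57.0)), (5, 49, np.float64(59.4)), (8, 39, np.float64(59.0)), (11, 23, np.float64(57.5)), (14, 21, np.float64(59.8)), (17, 24, np.float64(64.0)), (20, 24, np.float64(67.0)), (23, 23, np.float64(70.0)), (26, 49, np.float64(79.5)), (29, 50, np.float64(82.4)), (32, 48, np.float64(84.6)), (35, 49, np.float64(87.8)), (38, 41, np.float64(88.9)), (41, 19, np.float64(87.3)), (44, 23, np.float64(91.1)), (47, 24, np.float64(94.4)), (50, 24, np.float64(97.4)), (53, 24, np.float64(100.2)), (56, 22, np.float64(103.0)), (59, 20, np.float64(105.7)), (62, 11, np.float64(107.5)), (65, 13, np.float64(110.9)), (68, 19, np.float64(114.4)), (71, 20, np.float64(117.6)), (74, 24, np.float64(120.8)), (77, 27, np.float64(124.0)), (80, 33, np.float64(127.3)), (83, 37, np.float64(130.3)), (86, 41, np.float64(133.3)), (89, 41, np.float64(136.0)), (92, 40, np.float64(138.7)), (95, 36, np.float64(141.4)), (98, 23, np.float64(144.1)), (101, 17, np.float64(147.0)), (104, 4, np.float64(150.1)), (107, 4, np.float64(153.2))]
```

View pics/w28.png

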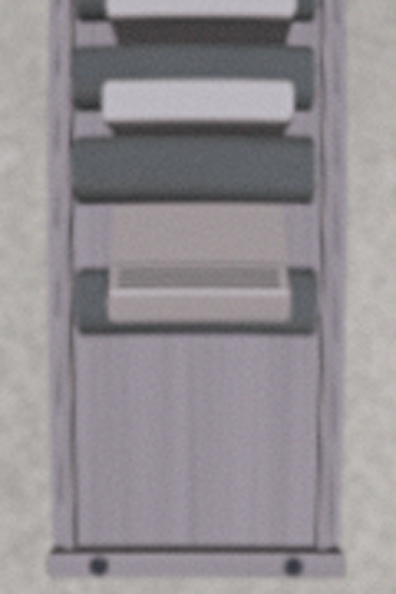

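View pics/top28.png

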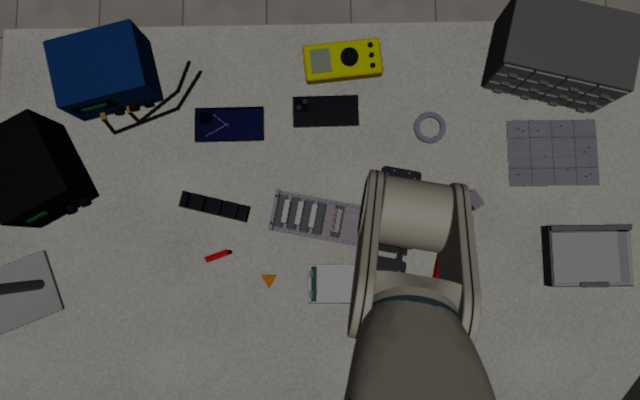

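View pics/s28.png

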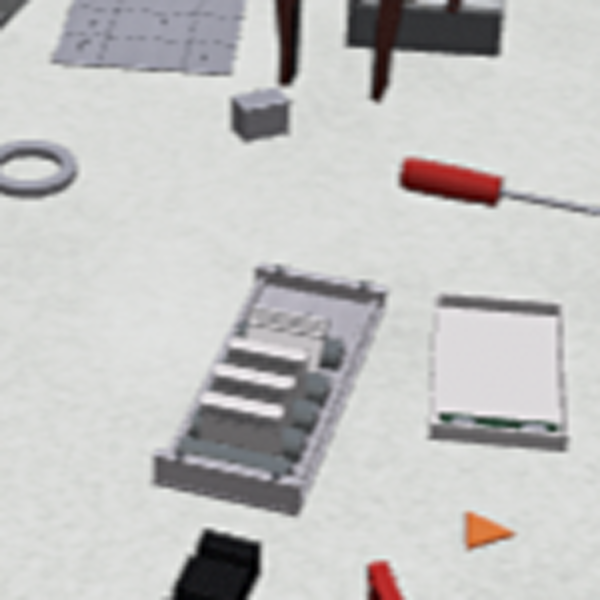

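Two things changed:
- After the push was released, cell e rebounded about 10 mm. Spacer 4 now leans back on it (wrist crop (200,290), top z≈41 at s≈140).
- The keeper has been knocked aside. In the side view it moved from (347,157) to (335,159).

Pushing e forward should stand the blade up again, because its foot is stopped by d. I'll do that push with the keeper itself so there is no rebound on release. First I'll look at the keeper.

Emit:
jog_arm([
  [5,-35,0,0,0,0,60],
  [10,-70,0,0,0,0,60],
  [16,-105,0,0,0,0,60],
  [22,-140,0,0,0,0,60],
  [28,-175,-10,0,0,0,60],
  [34,-210,-20,0,0,0,60],
  [40,-245,-30,0,0,0,60],
  [40,-250,-30,0,0,0,60],
])

```text
time_s: 44.15
tcp_pos: [0.5347, -0.3263, 0.1277]
tool_rot: [0.0, 0.995, -0.096, -0.0]
contact_force: [-0.6, 0.1, 0.0]
finger_gap: 0.683
```

Emit:
jog_arm([
  [0,0,0,0,0,0,60],
  [0,0,0,0,0,0,60],
  [0,0,0,0,0,0,60],
  [0,0,0,0,0,0,60],
  [0,0,0,0,0,0,60],
  [0,0,0,0,0,0,60],
  [0,0,0,0,0,0,60],
  [0,0,0,0,0,0,60],
])

```text
time_s: 44.82
tcp_pos: [0.5341, -0.3228, 0.1303]
tool_rot: [0.0, 0.996, -0.095, 0.0]
contact_force: [-0.1, 0.2, -0.5]
finger_gap: 0.682
```

```bash
cat > kp.py <<'E'
from h import *
import sys
s=st();p,d=snap('wrist',sys.argv[1]);P=cloud('wrist',d)*1000;Z=P[...,2]
print('table',np.median(Z[100:180,420:500]))
m=((Z>26)&(Z<34)).astype(np.uint8)*255;m[250:]=0
n,lab,stt,ce=cv2.connectedComponentsWithStats(m)
for i in range(1,n):
    if stt[i,4]<300: continue
    q=P[lab==i];r=cv2.minAreaRect(q[:,:2].astype(np.float32));print(stt[i],q.mean(0).round(1),np.round(r[0],1),np.round(r[1],1),round(r[2],1),'d',(np.array(r[0])-s['tcp_pos'][:2]*1000).round(1))
E
python3 kp.py w29.png
```

```text
t 44.82 tcp [ 534.1 -322.8  130.3] lane [ 88.3 466.6] gap 59.9 F [-0.1  0.2 -0.5]
table -0.10035178023815039
[ 305  124   52   50 1325] [ 554.2 -283.5   29.8] [ 554.2 -283.9] [40.4 25.6] 30.6 d [20.1 39. ]
[539 143  36 107 514] [ 796.4 -372.2   30. ] [ 796.3 -374. ] [128.4  19.1] 67.4 d [262.2 -51.2]
```

View pics/w29.png

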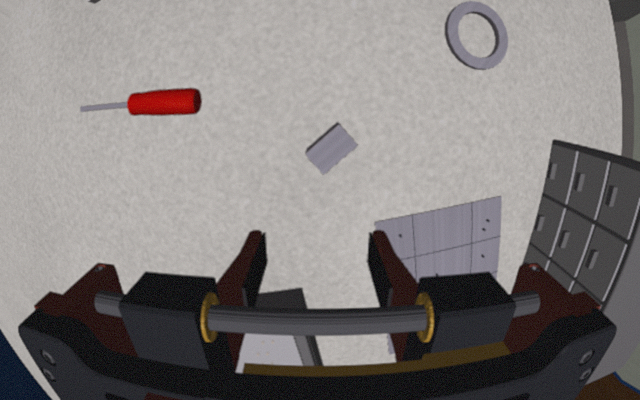

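The keeper is at (332,148) in this view: centre (554,−284), long axis at +30.6°. The coil and screwdriver are clear of it. I'll align the tool and descend.

Emit:
jog_arm([
  [5,10,-5,0,0,0.11,60],
  [10,20,-10,0,0,0.22,60],
  [15,30,-20,0,0,0.33,60],
  [20,39,-30,0,0,0.44,60],
  [20,39,-40,0,0,0.55,60],
  [20,39,-50,0,0,0.66,60],
  [20,39,-60,0,0,0.724,60],
  [20,39,-60,0,0,0.724,60],
])

```text
time_s: 45.53
tcp_pos: [0.5528, -0.2834, 0.0682]
tool_rot: [-0.001, 0.964, 0.265, -0.001]
contact_force: [0.2, 0.3, 0.3]
finger_gap: 0.683
```

Emit:
jog_arm([
  [0,0,0,0,0,0,60],
  [0,0,0,0,0,0,60],
  [0,0,0,0,0,0,60],
  [0,0,0,0,0,0,60],
  [0,0,0,0,0,0,60],
  [0,0,0,0,0,0,60],
  [0,0,0,0,0,0,60],
  [0,0,0,0,0,0,60],
])

```text
time_s: 46.2
tcp_pos: [0.554, -0.2841, 0.0702]
tool_rot: [0.0, 0.965, 0.264, 0.0]
contact_force: [0.6, -0.3, 0.1]
finger_gap: 0.681
```

```bash
python3 kp.py w30.png; python3 -c "
from h import *
s=readout.read_state();print(s['tool_rot'],s['joints'])
q=s['tool_rot'];print(np.degrees(2*np.arctan2(q[2],q[1])))"
```

```text
t 46.2 tcp [ 554.  -284.1   70.2] lane [100.5 424.8] gap 59.8 F [ 0.6 -0.3  0.1]
table -0.004728106413443012
[ 288  203   57   34 1874] [ 553.4 -282.8   29.8] [ 553.8 -283.4] [39.8 25.2] 30.9 d [-0.2  0.7]
[9.80400784e-06 9.64585109e-01 2.63771811e-01 6.44433878e-06] [-4.92979680e-01  6.17833389e-01  1.71768468e+00 -7.39421476e-06
  8.06051736e-01 -1.02683540e+00]
30.587972705839466
```

View pics/w30.png

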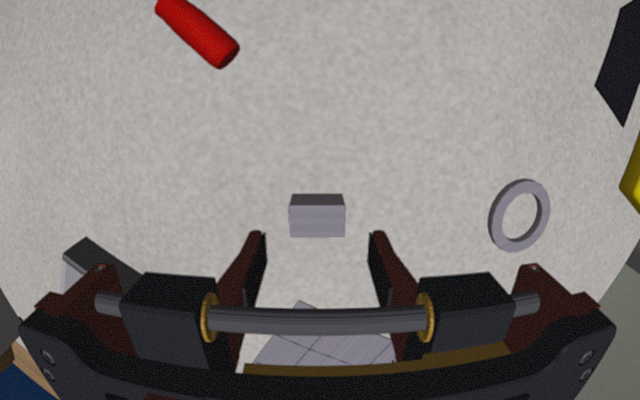

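The keeper (317,215) is aligned square between the fingers. I'll descend and grip it.

Emit:
jog_arm([
  [0,0.5,-10,0,0,0,60],
  [0,0.5,-25,0,0,0,60],
  [0,0.5,-40,0,0,0,60],
  [0,0.5,-52,0,0,0,60],
  [0,0.5,-58,0,0,0,60],
  [0,0.5,-58,0,0,0,60],
  [0,0.5,-58,0,0,0,60],
  [0,0.5,-58,0,0,0,30],
])

```text
time_s: 46.92
tcp_pos: [0.5544, -0.2838, 0.0125]
tool_rot: [0.0, 0.965, 0.264, 0.0]
contact_force: [-0.0, -0.2, 0.8]
finger_gap: 0.642
```

Emit:
jog_arm([
  [0,0,0,0,0,0,30],
  [0,0,0,0,0,0,30],
  [0,0,0,0,0,0,30],
  [0,0,0,0,0,0,30],
  [0,0,0,0,0,0,30],
  [0,0,0,0,0,0,30],
  [0,0,0,0,0,0,30],
  [0,0,0,0,0,0,30],
])

```text
time_s: 47.58
tcp_pos: [0.5544, -0.2839, 0.0128]
tool_rot: [0.0, 0.965, 0.264, 0.0]
contact_force: [-0.1, -0.1, 5.8]
finger_gap: 0.454
```

Emit:
jog_arm([
  [0,0,15,0,0,0,30],
  [0,0,35,0,0,0,30],
  [0,0,55,0,0,-0.1,30],
  [0,0,75,0,0,-0.22,30],
  [0,0,75,0,0,-0.34,30],
  [0,0,75,0,0,-0.46,30],
  [0,0,75,0,0,-0.58,30],
  [0,0,75,0,0,-0.68,30],
])

```text
time_s: 48.25
tcp_pos: [0.5537, -0.2834, 0.0878]
tool_rot: [-0.0, 0.997, -0.076, -0.0]
contact_force: [-0.4, 0.1, -2.1]
finger_gap: 0.456
```

```bash
python3 -c "
from h import *
s=st();q=s['tool_rot'];print(np.degrees(2*np.arctan2(q[2],q[1])))
for t in (195,178):
  T=np.array([536.5,151.9])-t*L;print(t,T,T-s['tcp_pos'][:2]*1000)"
```

```text
t 48.25 tcp [ 553.7 -283.4   87.8] lane [100.  424.1] gap 40.0 F [-0.4  0.1 -2.1]
-8.70960402413941
195 [499.255 -39.59 ] [-54.41143902 243.77182678]
178 [502.502 -22.896] [-51.16443902 260.46582678]
```

The keeper is gripped at 40.0 mm. I'll carry it over the rear part of the lane.

Emit:
jog_arm([
  [-8,38,0,0,0,-0.02,30],
  [-16,76,0,0,0,-0.04,30],
  [-24,114,0,0,0,-0.04,30],
  [-32,152,0,0,0,-0.04,30],
  [-40,190,0,0,0,-0.04,30],
  [-48,225,0,0,0,-0.04,30],
  [-53.5,249,0,0,0,-0.04,30],
  [-53.5,249,-20,0,0,-0.04,30],
])

```text
time_s: 48.92
tcp_pos: [0.5008, -0.031, 0.0698]
tool_rot: [-0.0, 0.996, -0.091, 0.002]
contact_force: [0.6, -1.0, -2.5]
finger_gap: 0.452
```

Emit:
jog_arm([
  [0,0,-10,0,0,0,30],
  [0,0,-15,0,0,0,30],
  [0,0,-15,0,0,0,30],
  [0,0,-15,0,0,0,30],
  [0,0,-15,0,0,0,30],
  [0,0,-15,0,0,0,30],
  [0,0,-15,0,0,0,30],
  [0,0,-15,0,0,0,30],
])

```text
time_s: 49.58
tcp_pos: [0.5007, -0.0349, 0.0524]
tool_rot: [-0.0, 0.996, -0.093, 0.0]
contact_force: [0.4, -0.4, -2.7]
finger_gap: 0.456
```

Run:
```python
from h import *
s=st();q=s['tool_rot'];print(np.degrees(2*np.arctan2(q[2],q[1])))
p,d=snap('wrist','w31.png');P=cloud('wrist',d)*1000
print([(v,round(P[v,280,2]),lane(P[v,280]/1000)[0,1]) for v in range(60,200,4)])
print([(v,round(P[v,315,2]),lane(P[v,315]/1000)[0,1]) for v in range(60,290,4)])
side('s31.png',(130,280,270,420))
```

```text
t 49.58 tcp [500.7 -34.9  52.4] lane [  0.6 190.3] gap 40.0 F [ 0.4 -0.4 -2.7]
-10.689504923395182
[(60, 50, np.float64(84.5)), (64, 48, np.float64(86.4)), (68, 49, np.float64(88.7)), (72, 40, np.float64(90.0)), (76, 23, np.float64(90.9)), (80, 24, np.float64(93.5)), (84, 24, np.float64(96.0)), (88, 25, np.float64(98.5)), (92, 24, np.float64(100.9)), (96, 23, np.float64(103.4)), (100, 21, np.float64(105.9)), (104, 13, np.float64(108.5)), (108, 13, np.float64(111.1)), (112, 15, np.float64(113.6)), (116, 19, np.float64(116.0)), (120, 20, np.float64(118.5)), (124, 23, np.float64(120.9)), (128, 25, np.float64(123.1)), (132, 27, np.float64(125.5)), (136, 31, np.float64(127.5)), (140, 34, np.float64(129.4)), (144, 37, np.float64(131.4)), (148, 39, np.float64(133.4)), (152, 41, np.float64(135.4)), (156, 42, np.float64(137.6)), (160, 38, np.float64(140.7)), (164, 36, np.float64(143.6)), (168, 4, np.float64(153.0)), (172, 4, np.float64(155.9)), (176, 3, np.float64(158.9)), (180, 4, np.float64(161.8)), (184, 4, np.float64(164.5)), (188, 5, np.float64(167.5)), (192, 4, np.float64(170.6)), (196,
[... 1031 characters left out ...]
.float64(173.5)), (200, 4, np.float64(176.3)), (204, 4, np.float64(179.4)), (208, 4, np.float64(182.6)), (212, 4, np.float64(185.7)), (216, 4, np.float64(188.7)), (220, 4, np.float64(192.0)), (224, 46, np.float64(177.2)), (228, 51, np.float64(177.9)), (232, 57, np.float64(177.8)), (236, 63, np.float64(177.3)), (240, 66, np.float64(178.1)), (244, 69, np.float64(179.1)), (248, 69, np.float64(181.4)), (252, 69, np.float64(183.6)), (256, 70, np.float64(186.0)), (260, 70, np.float64(187.9)), (264, 69, np.float64(191.1)), (268, 69, np.float64(193.5)), (272, 70, np.float64(196.0)), (276, 69, np.float64(198.9)), (280, 69, np.float64(201.3)), (284, -1, np.float64(251.5)), (288, 0, np.float64(255.2))]
```

View pics/w31.png

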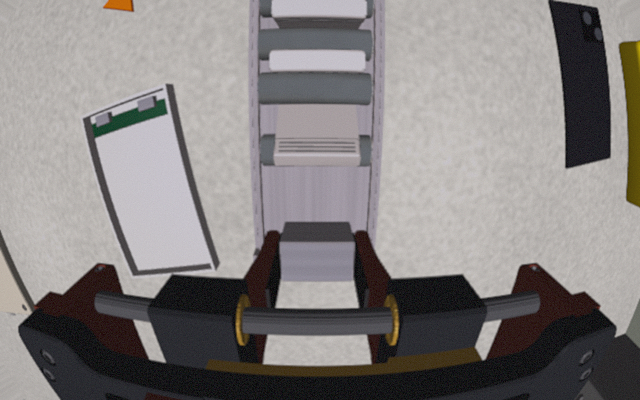

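View pics/s31.png

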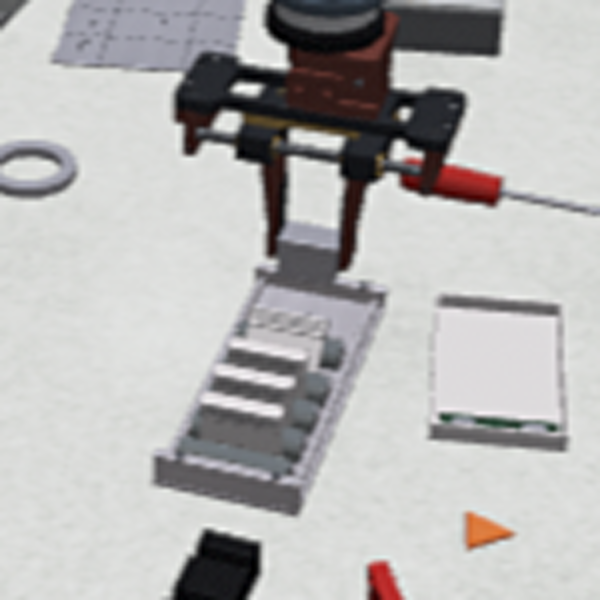

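Spacer 4 leans about 45°, its top at (316,150) resting on e, while its foot sits against d. The keeper is square above the lane at s=190. I'll lower it to 1 mm above the plate and push e slowly forward.

Emit:
jog_arm([
  [0,0,-10,0,0,0,30],
  [0,0,-20,0,0,0,30],
  [0,0,-28,0,0,0,30],
  [0,0,-32,0,0,0,30],
  [0,0,-34,0,0,0,30],
  [0,0,-34,0,0,0,30],
  [0,0,-34,0,0,0,30],
  [0,0,-34,0,0,0,30],
])

```text
time_s: 50.35
tcp_pos: [0.5007, -0.0346, 0.0182]
tool_rot: [-0.0, 0.996, -0.093, 0.0]
contact_force: [-0.4, -0.5, -2.9]
finger_gap: 0.453
```

Emit:
jog_arm([
  [0.8,4,0,0,0,0,30],
  [1.5,8,0,0,0,0,30],
  [2.3,12,0,0,0,0,30],
  [3.1,16,0,0,0,0,30],
  [3.9,20,0,0,0,0,30],
  [4.3,22,0,0,0,0,30],
  [4.7,24,0,0,0,0,30],
  [5.1,26,0,0,0,0,30],
])

```text
time_s: 51.02
tcp_pos: [0.5056, -0.0083, 0.0181]
tool_rot: [0.0, 0.996, -0.093, -0.0]
contact_force: [0.0, 0.6, -3.3]
finger_gap: 0.455
```

Run:
```python
from h import *
s=st()
p,d=snap('wrist','w32.png');P=cloud('wrist',d)*1000
for u in (262,315): print(u,[(v,round(P[v,u,2]),lane(P[v,u]/1000)[0,1]) for v in range(100,260,4)])
```

```text
t 51.02 tcp [505.6  -8.3  18.1] lane [  0.2 163.2] gap 39.9 F [ 0.   0.6 -3.3]
262 [(100, 49, np.float64(78.7)), (104, 50, np.float64(80.4)), (108, 52, np.float64(82.1)), (112, 50, np.float64(83.8)), (116, 50, np.float64(85.5)), (120, 49, np.float64(87.3)), (124, 50, np.float64(89.0)), (128, 23, np.float64(93.0)), (132, 24, np.float64(95.0)), (136, 25, np.float64(96.9)), (140, 25, np.float64(99.0)), (144, 23, np.float64(101.3)), (148, 22, np.float64(103.5)), (152, 22, np.float64(105.7)), (156, 5, np.float64(110.9)), (160, 4, np.float64(113.5)), (164, 4, np.float64(115.8)), (168, 5, np.float64(118.1)), (172, 5, np.float64(120.5)), (176, 5, np.float64(123.0)), (180, 4, np.float64(125.5)), (184, 4, np.float64(128.1)), (188, 12, np.float64(128.1)), (192, 18, np.float64(128.8)), (196, 21, np.float64(130.2)), (200, 23, np.float64(131.9)), (204, 24, np.float64(133.7)), (208, 27, np.float64(134.9)), (212, 25, np.float64(138.1)), (216, 25, np.float64(140.3)), (220, 24, np.float64(143.1)), (224, 5, np.float64(153.5)), (228, 5, np.float64(156.3)), (232, 5, np.float64(158.8)), (236, 4, np.float6
[... 653 characters left out ...]
4(113.4)), (168, 18, np.float64(115.2)), (172, 20, np.float64(116.8)), (176, 21, np.float64(118.8)), (180, 22, np.float64(120.8)), (184, 24, np.float64(122.3)), (188, 26, np.float64(123.9)), (192, 28, np.float64(125.4)), (196, 30, np.float64(127.1)), (200, 31, np.float64(128.9)), (204, 36, np.float64(129.2)), (208, 38, np.float64(130.7)), (212, 38, np.float64(132.6)), (216, 40, np.float64(134.2)), (220, 41, np.float64(135.8)), (224, 42, np.float64(137.5)), (228, 37, np.float64(141.6)), (232, 22, np.float64(150.7)), (236, 28, np.float64(150.6)), (240, 32, np.float64(150.7)), (244, 35, np.float64(151.7)), (248, 35, np.float64(153.9)), (252, 36, np.float64(156.0)), (256, 35, np.float64(159.1))]
```

View pics/w32.png

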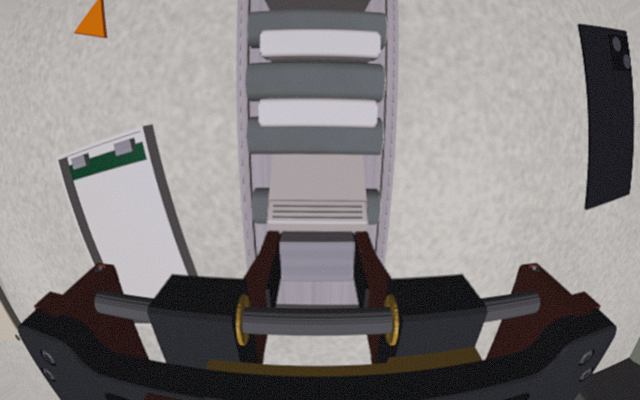

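Keeper front is at s≈150.7 and e's centre at ≈138. I'll push in small steps.

Emit:
jog_arm([
  [0.2,1,0,0,0,0,30],
  [0.4,2,0,0,0,0,30],
  [0.6,3,0,0,0,0,30],
  [0.8,4,0,0,0,0,30],
  [1,5,0,0,0,0,30],
  [1.2,6,0,0,0,0,30],
  [1.3,7,0,0,0,0,30],
  [1.5,8,0,0,0,0,30],
])

```text
time_s: 51.73
tcp_pos: [0.5071, -0.0005, 0.0181]
tool_rot: [0.0, 0.996, -0.093, 0.0]
contact_force: [0.6, -0.3, -2.4]
finger_gap: 0.454
```

Run:
```python
from h import *
s=st()
p,d=snap('wrist','w33.png');P=cloud('wrist',d)*1000
for u in (262,315): print(u,[(v,round(P[v,u,2]),lane(P[v,u]/1000)[0,1]) for v in range(130,260,4)])
```

```text
t 51.73 tcp [ 5.071e+02 -5.000e-01  1.810e+01] lane [  0.2 155.3] gap 39.9 F [ 0.6 -0.3 -2.4]
262 [(130, 50, np.float64(83.6)), (134, 50, np.float64(85.3)), (138, 51, np.float64(87.0)), (142, 50, np.float64(88.8)), (146, 24, np.float64(94.4)), (150, 24, np.float64(96.4)), (154, 25, np.float64(98.4)), (158, 25, np.float64(100.5)), (162, 24, np.float64(102.8)), (166, 22, np.float64(105.4)), (170, 4, np.float64(111.5)), (174, 4, np.float64(114.1)), (178, 4, np.float64(116.5)), (182, 5, np.float64(118.8)), (186, 4, np.float64(121.3)), (190, 4, np.float64(123.9)), (194, 16, np.float64(122.5)), (198, 20, np.float64(123.6)), (202, 22, np.float64(125.3)), (206, 24, np.float64(127.0)), (210, 25, np.float64(129.0)), (214, 24, np.float64(131.6)), (218, 25, np.float64(133.5)), (222, 23, np.float64(136.5)), (226, 19, np.float64(140.9)), (230, 5, np.float64(149.6)), (234, 4, np.float64(153.0)), (238, 5, np.float64(155.3)), (242, 5, np.float64(158.2)), (246, 39, np.float64(143.7)), (250, 44, np.float64(143.0)), (254, 48, np.float64(143.5)), (258, 52, np.float64(143.2))]
315 [(130, 50, np.float64(83
[... 259 characters left out ...]
4(105.5)), (170, 13, np.float64(109.5)), (174, 16, np.float64(111.1)), (178, 18, np.float64(112.7)), (182, 21, np.float64(114.3)), (186, 23, np.float64(115.8)), (190, 26, np.float64(117.3)), (194, 27, np.float64(118.9)), (198, 30, np.float64(120.1)), (202, 32, np.float64(121.7)), (206, 37, np.float64(122.0)), (210, 39, np.float64(123.5)), (214, 42, np.float64(124.5)), (218, 44, np.float64(125.7)), (222, 45, np.float64(127.3)), (226, 46, np.float64(129.0)), (230, 45, np.float64(131.3)), (234, 43, np.float64(134.3)), (238, 41, np.float64(137.4)), (242, 34, np.float64(143.0)), (246, 36, np.float64(144.7)), (250, 35, np.float64(147.3)), (254, 35, np.float64(150.0)), (258, 34, np.float64(152.7))]
```

View pics/w33.png

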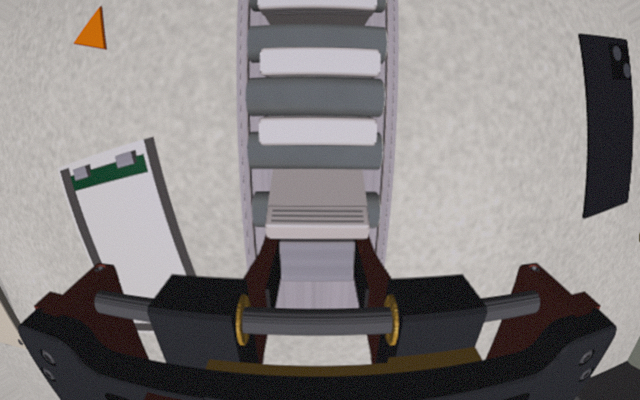

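The blade is rising as planned: its top is now at z≈46 and the tilt has dropped to about 30°. I'll continue.

Emit:
jog_arm([
  [0.1,0.7,0,0,0,0,30],
  [0.3,1.4,0,0,0,0,30],
  [0.4,2,0,0,0,0,30],
  [0.5,2.6,0,0,0,0,30],
  [0.6,3.2,0,0,0,0,30],
  [0.7,3.7,0,0,0,0,30],
  [0.8,4.2,0,0,0,0,30],
  [0.9,4.6,0,0,0,0,30],
])

```text
time_s: 52.45
tcp_pos: [0.508, 0.004, 0.0181]
tool_rot: [0.0, 0.996, -0.093, -0.0]
contact_force: [-0.4, -1.2, -3.0]
finger_gap: 0.456
```

Run:
```python
from h import *
s=st()
p,d=snap('wrist','w34.png');P=cloud('wrist',d)*1000
for u in (262,315): print(u,[(v,round(P[v,u,2]),lane(P[v,u]/1000)[0,1]) for v in range(160,262,3)])
```

```text
t 52.45 tcp [508.    4.   18.1] lane [  0.2 150.7] gap 40.0 F [-0.4 -1.2 -3. ]
262 [(160, 24, np.float64(97.1)), (163, 24, np.float64(98.7)), (166, 23, np.float64(100.4)), (169, 24, np.float64(102.0)), (172, 23, np.float64(103.7)), (175, 21, np.float64(105.9)), (178, 4, np.float64(111.8)), (181, 4, np.float64(113.9)), (184, 4, np.float64(115.5)), (187, 3, np.float64(117.6)), (190, 5, np.float64(119.1)), (193, 18, np.float64(116.8)), (196, 18, np.float64(118.6)), (199, 19, np.float64(119.9)), (202, 22, np.float64(120.8)), (205, 24, np.float64(121.9)), (208, 24, np.float64(123.7)), (211, 25, np.float64(125.0)), (214, 25, np.float64(126.6)), (217, 24, np.float64(128.9)), (220, 23, np.float64(130.8)), (223, 24, np.float64(132.2)), (226, 21, np.float64(135.3)), (229, 4, np.float64(144.8)), (232, 5, np.float64(146.6)), (235, 4, np.float64(149.0)), (238, 4, np.float64(151.2)), (241, 6, np.float64(152.5)), (244, 36, np.float64(139.3)), (247, 40, np.float64(139.2)), (250, 44, np.float64(138.9)), (253, 46, np.float64(139.0)), (256, 49, np.float64(139.4)), (259, 54, np.float64(138.4))]
315 [(16
[... 314 characters left out ...]
4(111.5)), (193, 33, np.float64(112.0)), (196, 38, np.float64(112.1)), (199, 43, np.float64(112.1)), (202, 45, np.float64(112.6)), (205, 46, np.float64(113.8)), (208, 50, np.float64(113.9)), (211, 51, np.float64(115.1)), (214, 51, np.float64(116.3)), (217, 50, np.float64(118.2)), (220, 50, np.float64(119.7)), (223, 49, np.float64(121.5)), (226, 49, np.float64(123.2)), (229, 49, np.float64(124.6)), (232, 22, np.float64(138.3)), (235, 26, np.float64(138.1)), (238, 30, np.float64(138.3)), (241, 34, np.float64(138.2)), (244, 35, np.float64(139.2)), (247, 35, np.float64(140.9)), (250, 35, np.float64(143.1)), (253, 35, np.float64(144.6)), (256, 35, np.float64(146.4)), (259, 35, np.float64(148.1))]
```

View pics/w34.png

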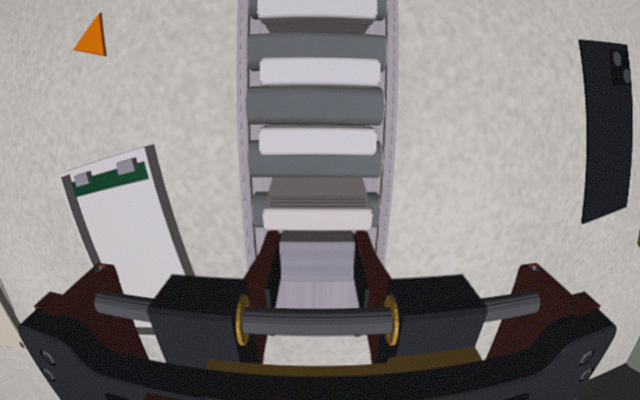

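Nearly upright now. I'll push about 1.2 mm more, then set the keeper down.

Emit:
jog_arm([
  [0.1,0.3,0,0,0,0,30],
  [0.1,0.6,0,0,0,0,30],
  [0.2,0.9,0,0,0,0,30],
  [0.2,1.1,0,0,0,0,30],
  [0.2,1.2,-0.3,0,0,0,30],
  [0.2,1.3,-0.7,0,0,0,30],
  [0.2,1.3,-1,0,0,0,30],
  [0.2,1.3,-1.2,0,0,0,30],
])

```text
time_s: 53.17
tcp_pos: [0.5081, 0.0052, 0.0169]
tool_rot: [0.0, 0.996, -0.093, -0.0]
contact_force: [0.7, -3.5, -1.0]
finger_gap: 0.456
```

Run:
```python
from h import *
s=st()
p,d=snap('wrist','w35.png');P=cloud('wrist',d)*1000
for u in (315,): print(u,[(v,round(P[v,u,2]),lane(P[v,u]/1000)[0,1]) for v in range(100,262,3)])
```

```text
t 53.17 tcp [508.1   5.2  16.9] lane [1.000e-01 1.495e+02] gap 40.0 F [ 0.7 -3.5 -1. ]
315 [(100, 24, np.float64(65.4)), (103, 25, np.float64(66.9)), (106, 25, np.float64(68.4)), (109, 25, np.float64(69.9)), (112, 25, np.float64(71.4)), (115, 24, np.float64(72.9)), (118, 22, np.float64(74.5)), (121, 22, np.float64(76.1)), (124, 20, np.float64(77.8)), (127, 48, np.float64(76.9)), (130, 50, np.float64(78.0)), (133, 49, np.float64(79.3)), (136, 50, np.float64(80.5)), (139, 49, np.float64(81.9)), (142, 51, np.float64(83.0)), (145, 50, np.float64(84.3)), (148, 50, np.float64(85.6)), (151, 50, np.float64(86.9)), (154, 50, np.float64(88.1)), (157, 24, np.float64(94.2)), (160, 24, np.float64(95.8)), (163, 25, np.float64(97.2)), (166, 25, np.float64(98.8)), (169, 24, np.float64(100.5)), (172, 23, np.float64(102.3)), (175, 22, np.float64(104.1)), (178, 21, np.float64(106.1)), (181, 20, np.float64(107.9)), (184, 23, np.float64(108.8)), (187, 30, np.float64(108.4)), (190, 40, np.float64(107.0)), (193, 46, np.float64(106.6)), (196, 50, np.float64(106.9)), (199, 51, np.float64(107.9)), (202, 51, np.float64(109.3)), (205, 50, np.float64(110.8)), (208, 50, np.float64(112.5)), (211, 50, np.float64(113.8)), (214, 50, np.float64(115.0)), (217, 50, np.float64(116.5)), (220, 50, np.float64(118.0)), (223, 25, np.float64(130.2)), (226, 21, np.float64(133.3)), (229, 16, np.float64(137.4)), (232, 21, np.float64(137.2)), (235, 24, np.float64(137.4)), (238, 29, np.float64(137.0)), (241, 33, np.float64(137.0)), (244, 34, np.float64(138.1)), (247, 33, np.float64(140.2)), (250, 33, np.float64(142.0)), (253, 34, np.float64(143.4)), (256, 34, np.float64(145.5)), (259, 34, np.float64(147.0))]
```

View pics/w35.png

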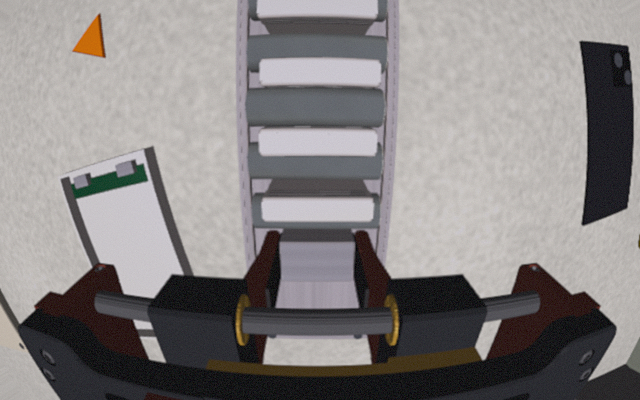

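Spacer 4 stands upright (top z≈50, centre s≈112.6) and the keeper face is at s≈137. I'll ease the 3.5 N push slowly, seat the keeper, then open.

Emit:
jog_arm([
  [0,-0.1,0,0,0,0,30],
  [0,-0.2,0,0,0,0,30],
  [0,-0.3,-0.1,0,0,0,30],
  [0,-0.4,-0.2,0,0,0,30],
  [0,-0.5,-0.3,0,0,0,30],
  [0,-0.6,-0.3,0,0,0,30],
  [0,-0.6,-0.3,0,0,0,30],
  [0,-0.6,-0.3,0,0,0,30],
], squeeze=30)

```text
time_s: 53.88
tcp_pos: [0.5081, 0.005, 0.0167]
tool_rot: [-0.0, 0.996, -0.093, -0.0]
contact_force: [-1.8, 2.8, 3.4]
finger_gap: 0.453
```

Emit:
jog_arm([
  [0,0.1,0,0,0,0,30],
  [0,0.2,0,0,0,0,30],
  [0,0.3,0,0,0,0,30],
  [0,0.3,0,0,0,0,30],
  [0,0.3,0,0,0,0,30],
  [0,0.3,0,0,0,0,30],
  [0,0.3,0,0,0,0,30],
  [0,0.3,0,0,0,0,30],
])

```text
time_s: 54.55
tcp_pos: [0.5081, 0.005, 0.0167]
tool_rot: [-0.0, 0.996, -0.093, -0.0]
contact_force: [-1.2, 1.7, 5.5]
finger_gap: 0.456
```

Emit:
jog_arm([
  [0,0,0,0,0,0,41],
  [0,0,0,0,0,0,42],
  [0,0,0,0,0,0,44],
  [0,0,0,0,0,0,47],
  [0,0,0,0,0,0,50],
  [0,0,0,0,0,0,50],
  [0,0,0,0,0,0,50],
  [0,0,0,0,0,0,50],
])

```text
time_s: 55.22
tcp_pos: [0.5082, 0.005, 0.0166]
tool_rot: [-0.0, 0.996, -0.093, 0.0]
contact_force: [0.3, -0.4, 0.3]
finger_gap: 0.572
```

Run:
```python
from h import *
s=st()
p,d=snap('wrist','w36.png');P=cloud('wrist',d)*1000
for u in (315,): print(u,[(v,round(P[v,u,2]),lane(P[v,u]/1000)[0,1]) for v in range(178,262,3)])
```

```text
t 55.22 tcp [508.2   5.   16.6] lane [  0.3 149.7] gap 50.2 F [ 0.3 -0.4  0.3]
315 [(178, 20, np.float64(106.3)), (181, 19, np.float64(108.2)), (184, 26, np.float64(108.2)), (187, 31, np.float64(108.2)), (190, 42, np.float64(106.6)), (193, 46, np.float64(106.8)), (196, 50, np.float64(106.8)), (199, 49, np.float64(108.4)), (202, 50, np.float64(109.4)), (205, 50, np.float64(110.9)), (208, 50, np.float64(112.3)), (211, 51, np.float64(113.6)), (214, 50, np.float64(115.4)), (217, 50, np.float64(116.6)), (220, 50, np.float64(117.9)), (223, 23, np.float64(130.7)), (226, 22, np.float64(133.2)), (229, 17, np.float64(137.0)), (232, 20, np.float64(137.6)), (235, 25, np.float64(137.2)), (238, 28, np.float64(137.4)), (241, 33, np.float64(137.0)), (244, 34, np.float64(138.3)), (247, 35, np.float64(139.6)), (250, 35, np.float64(141.0)), (253, 34, np.float64(143.4)), (256, 33, np.float64(145.6)), (259, 33, np.float64(147.9))]
```

View pics/w36.png

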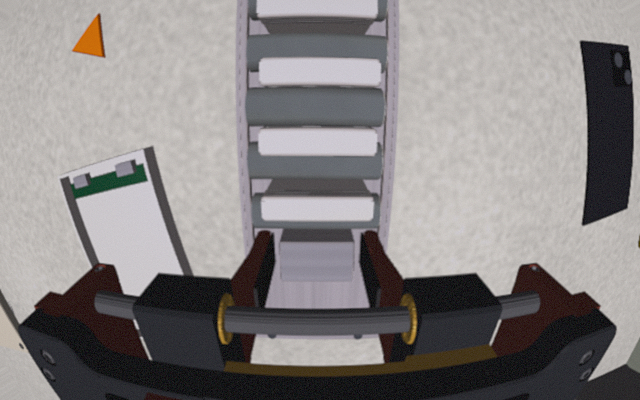

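The keeper is released and standing against e, and nothing moved. I'll lift straight up and inspect.

Emit:
jog_arm([
  [0,0,3,0,0,0,56],
  [0,0,8,0,0,0,56],
  [0,0,16,0,0,0,56],
  [0,0,30,0,0,0,56],
  [0,0,55,0,0,0,56],
  [0,0,85,0,0,0,56],
  [0,0,120,0,0,0,56],
  [0,0,150,0,0,0,56],
])

```text
time_s: 55.93
tcp_pos: [0.5081, 0.005, 0.1692]
tool_rot: [-0.0, 0.996, -0.093, 0.0]
contact_force: [0.5, 0.9, 0.4]
finger_gap: 0.636
```

Emit:
jog_arm([
  [-5,-30,0,0,0,0,56],
  [-10,-60,0,0,0,0,56],
  [-15,-90,0,0,0,0,56],
  [-15,-90,0,0,0,0,56],
  [-15,-90,0,0,0,0,56],
  [-15,-90,0,0,0,0,56],
  [-15,-90,0,0,0,0,56],
  [-15,-90,0,0,0,0,56],
])

```text
time_s: 56.6
tcp_pos: [0.4932, -0.084, 0.1666]
tool_rot: [-0.0, 0.996, -0.092, -0.0]
contact_force: [0.1, -0.6, -0.6]
finger_gap: 0.634
```

Run:
```python
from h import *
s=st()
p,d=snap('wrist','w37.png');P=cloud('wrist',d)*1000
c=p[0:200,245:385];cv2.imwrite('pics/w37c.png',cv2.cvtColor(cv2.resize(c,None,fx=3,fy=3,interpolation=cv2.INTER_CUBIC),cv2.COLOR_RGB2BGR))
Z=P[...,2]
ll=lane((P/1000).reshape(-1,3)).reshape(400,640,2)
inlane=(abs(ll[...,0])<40)&(ll[...,1]>-5)&(ll[...,1]<220)
m=(inlane&(Z>45)&(Z<54)).astype(np.uint8)*255
def comps(m,name):
    n,lab,stt,ce=cv2.connectedComponentsWithStats(m)
    for i in range(1,n):
        if stt[i,4]<100: continue
        q=ll[lab==i];r=cv2.minAreaRect(q.astype(np.float32));print(name,stt[i],'lane',np.round(r[0],1),np.round(r[1],1),round(r[2],1),'z',Z[lab==i].mean().round(1))
comps(m,'spacer');comps((inlane&(Z>31)&(Z<37)&(ll[...,1]>125)).astype(np.uint8)*255,'keeper')
for u in (275,): print(u,[(v,round(Z[v,u]),ll[v,u,1]) for v in range(0,140,2)])
side('s37.png',(130,280,270,420))
```

```text
t 56.6 tcp [493.2 -84.  166.6] lane [  2.6 240. ] gap 55.6 F [ 0.1 -0.6 -0.6]
spacer [288  16  57  14 729] lane [ 0.9 83.6] [11.9 49.7] 89.6 z 49.8
spacer [287  47  58  14 784] lane [  0.7 113.3] [12.4 50.3] 89.9 z 50.2
keeper [ 294   81   43   27 1094] lane [  0.4 149.8] [39.5 25.1] 0.0 z 34.0
275 [(0, 9, np.float64(47.6)), (2, 12, np.float64(51.0)), (4, 10, np.float64(52.7)), (6, 329, np.float64(156.2)), (8, 12, np.float64(57.7)), (10, 10, np.float64(59.4)), (12, 11, np.float64(62.1)), (14, 10, np.float64(63.9)), (16, 11, np.float64(66.3)), (18, 10, np.float64(68.4)), (20, 11, np.float64(70.8)), (22, 10, np.float64(72.7)), (24, 11, np.float64(75.2)), (26, 10, np.float64(77.3)), (28, 11, np.float64(79.6)), (30, 9, np.float64(81.5)), (32, 11, np.float64(84.0)), (34, 11, np.float64(86.1)), (36, 12, np.float64(88.5)), (38, 11, np.float64(90.5)), (40, 11, np.float64(92.6)), (42, 11, np.float64(94.9)), (44, 11, np.float64(97.0)), (46, 12, np.float64(99.2)), (48, 12, np.float64(101.3)), (50, 12, np.float64(103.5)), (52, 11, np.float64(105.4)), (54, 11, np.float64(107.6)), (56, 10, np.floa
[... 521 characters left out ...]
at64(147.1)), (94, 11, np.float64(149.2)), (96, 12, np.float64(151.3)), (98, 10, np.float64(153.3)), (100, 12, np.float64(155.4)), (102, 11, np.float64(157.5)), (104, 11, np.float64(159.5)), (106, 11, np.float64(161.6)), (108, 10, np.float64(163.7)), (110, 12, np.float64(165.7)), (112, 11, np.float64(167.8)), (114, 10, np.float64(169.9)), (116, 11, np.float64(171.9)), (118, 10, np.float64(174.0)), (120, 11, np.float64(176.0)), (122, 11, np.float64(178.2)), (124, 12, np.float64(180.1)), (126, 10, np.float64(182.3)), (128, 12, np.float64(184.3)), (130, 12, np.float64(186.3)), (132, 11, np.float64(188.5)), (134, 11, np.float64(190.6)), (136, 12, np.float64(192.6)), (138, 11, np.float64(194.8))]
```

View pics/w37c.png

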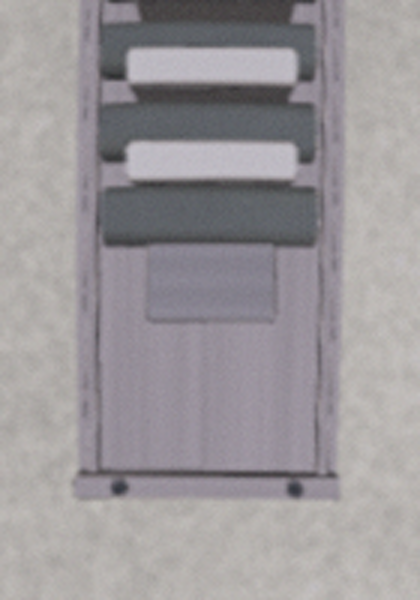

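View pics/s37.png

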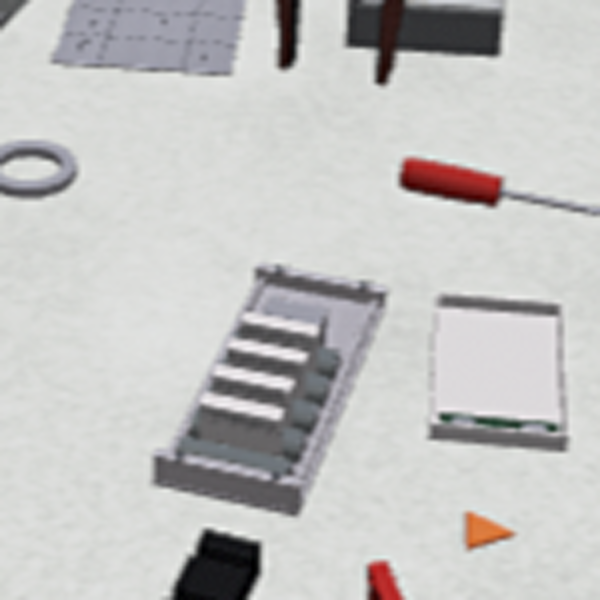

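The keeper is square at s=149.8, x=0.4, and spacers 3 and 4 are upright. One last check of the whole row from higher up.

Emit:
jog_arm([
  [0,0,30,0,0,0,56],
  [3,20,60,0,0,0,56],
  [7,40,80,0,0,0,56],
  [10,60,80,0,0,0,56],
  [13,75,80,0,0,0,56],
  [13,75,80,0,0,0,56],
  [13,75,80,0,0,0,56],
  [13,75,80,0,0,0,56],
])

```text
time_s: 57.37
tcp_pos: [0.5059, -0.01, 0.2462]
tool_rot: [0.0, 0.996, -0.092, -0.0]
contact_force: [-0.4, -0.8, -0.4]
finger_gap: 0.639
```

Run:
```python
from h import *
s=st()
p,d=snap('wrist','w38.png');P=cloud('wrist',d)*1000
c=p[40:230,250:390];cv2.imwrite('pics/w38c.png',cv2.cvtColor(cv2.resize(c,None,fx=3.1,fy=3.1,interpolation=cv2.INTER_CUBIC),cv2.COLOR_RGB2BGR))
Z=P[...,2];ll=lane((P/1000).reshape(-1,3)).reshape(400,640,2)
inlane=(abs(ll[...,0])<40)&(ll[...,1]>-15)&(ll[...,1]<220)
def comps(m,name,k=60):
    n,lab,stt,ce=cv2.connectedComponentsWithStats(m.astype(np.uint8)*255)
    for i in range(1,n):
        if stt[i,4]<k: continue
        q=ll[lab==i];r=cv2.minAreaRect(q.astype(np.float32));print(name,stt[i],'lane',np.round(r[0],1),np.round(r[1],1),round(r[2],1),'z',Z[lab==i].mean().round(1))
comps(inlane&(Z>45)&(Z<54),'spacer');comps(inlane&(Z>31)&(Z<37)&(ll[...,1]>125),'keeper')
comps(inlane&(Z>17)&(Z<27)&(abs(ll[...,0])>28)&(ll[...,1]>0),'cell ends',8)
```

```text
t 57.37 tcp [505.9 -10.  246.2] lane [  0.8 164.9] gap 56.1 F [-0.4 -0.8 -0.4]
spacer [295  47  44  11 479] lane [-0.3 24.6] [12.1 49. ] 89.4 z 50.0
spacer [296  72  45  11 450] lane [ 1.4 53.9] [11.8 50.3] 89.7 z 49.9
spacer [295  98  45  10 433] lane [ 0.5 83.7] [10.7 50.2] 89.6 z 50.0
spacer [296 123  43  10 429] lane [  0.7 112.8] [10.7 48.6] 89.7 z 50.1
keeper [300 146  33  21 685] lane [ -0.3 149.5] [25.2 39.7] 89.6 z 33.9
cell ends [285  37   9   1   9] lane [-34.2   0.6] [9.9 0.5] 3.8 z 21.0
cell ends [340  37  10  18 112] lane [31.9 10.2] [10.8 22.1] 12.5 z 22.3
cell ends [288  39   7  15  84] lane [-32.2  12.1] [18.   7.1] 86.7 z 22.9
cell ends [287  61   7  15  92] lane [-32.6  40.2] [ 7.6 17.7] 0.0 z 22.8
cell ends [340  61   7  15  84] lane [32.1 39.8] [18.   7.8] 90.0 z 22.8
cell ends [287  84   7  15 100] lane [-32.5  69.4] [17.8  7.8] 88.5 z 23.0
cell ends [340  84   6  15  77] lane [31.6 69. ] [17.7  6.4] 88.9 z 23.0
cell ends [287 106   8  16 101] lane [-32.5  97.6] [ 7.9 19.2] 4.1 z 22.7
cell ends [339 107   7  15  82] lane [32.1 98. ] [ 7.1 17.9] 2.7 z 22.4
cell ends [288 128   7  17  95] lane [-31.9 126.5] [20.6  7.6] 89.7 z 22.6
cell ends [339 129   6  16  89] lane [ 31.5 126.8] [19.2  6.7] 90.0 z 22.8
cell ends [292 203   4   4   9] lane [-29.7 217.8] [3.6 3.3] 27.5 z 17.9
cell ends [337 203   9   4  19] lane [ 33.5 218.6] [11.3  3.5] 13.7 z 18.0
```

View pics/w38c.png

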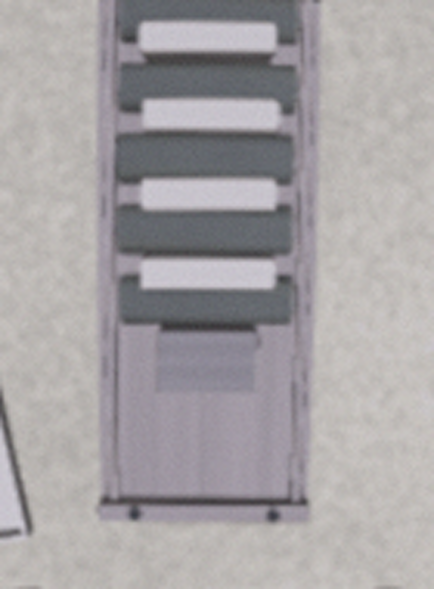

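All readings match the targets: cells at s≈11, 40, 69, 98 and 126.6, spacers at 24.6, 53.9, 83.7 and 112.8 with tops at z=50, and the keeper at 149.5 and square. Handing in.

```bash
python3 -c "
from h import *
print(arm.hand_in())"
```

```text
the job is handed in; nothing more can be done
None
```

The job is done and handed in at about 57 s of the 184 s allowed; no verdict was reported.

**What I did:**
- I started cell e from above, then pushed all five cells along the tray into one closed row against the stop wall (8 N contact).
- I slid the four white spacers in one after another. All five cells were present, so there was no spare spacer.
- I stood the steel block against the last cell.

**Last checks, by wrist camera:**

| Item | Reading |
|---|---|
| Cells, distance from the stop wall | about 11, 40, 69, 98 and 127 mm, which matches a tight row |
| Spacers, distance from the stop wall | 24.6, 53.9, 83.7 and 112.8 mm |
| Spacer height and centring | tops at z = 50 mm (down on the plate), within 1.5 mm of mid-lane |
| Block | square, face against cell e, within about 0.5 mm of mid-lane, on the plate |

**What went wrong on the way:**
- After I snugged the row with the fingers and let go, cell e rebounded about 10 mm and spacer 4 tipped onto it. I pushed cell e back with the held block, which stood the spacer up again, and eased the force off before releasing the block.
- The block was knocked aside while the arm was elsewhere, so I located it again before gripping it.
- The calibrations of the top and wrist cameras differed by about 2 mm. I worked from the wrist camera and from contact.

I did not touch the red look-alike or the other things on the ledge. I did not measure their positions again at the end.

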